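Pack the repair kit tray

TASK

Pack the grey kit tray: pour the hex nuts out of the blue cup into the tray's open bin so that all of them are in it, and stand the empty cup upright back on its round black rubber mat. Seat every machined part that lies on the bench (there may be three to five) upright and fully down in the tray pocket of its own shape and size. Leave the tape measure where it is.

Things in the scene. Friction and masses are not known exactly. Their poses are not given: they have to be found in the camera images.
- kit_tray: Fixed grey kit tray, 150 mm (its x) by 290 mm (its y), turned up to 0.25 rad. Its +y part (180 mm) is a board 28 mm high with five pockets 10 mm deep (floors 18 mm above the bench), mouths chamfered 2 mm, in two rows 82 mm apart in x: three in the -x row, two in the +x row. Its -y part (110 mm) is the open nut bin, walls 65 mm above the bench. Origin: centre of the underside, z = 0
- nut_bin (a point): Centre of the floor of the nut bin, 18 mm above the bench; the bin is inside 136 mm along its x by 96 mm along its y (axes of the tray) and 47 mm deep, walls 7 mm
- pocket_bushing (a point): Centre of the floor of the 46.5 mm round pocket (all pocket frames have the axes of the tray)
- pocket_collar (a point): Centre of the floor of the 30.5 mm round pocket
- pocket_square (a point): Centre of the floor of the 40.5 mm square pocket
- pocket_block (a point): Centre of the floor of the 34.5 mm (x) by 58.5 mm (y) pocket
- pocket_key (a point): Centre of the floor of the 24.5 mm (x) by 68.5 mm (y) pocket
- mat: Fixed round black rubber mat, 116 mm across, 10 mm thick. Origin: centre of the underside, on the bench
- cup: Loose blue metal cup, open above, 80 mm high, 51 mm across at the foot, 62 mm at the rim, wall 3 mm, floor 4 mm, 0.12 kg; it stands on the mat with the nuts in it. Origin: centre of the underside; z points to the mouth
- cup_rim (a point): Centre of the cup's mouth, 80 mm above its underside
- bushing: Brass round bushing, 43 mm across, 44 mm high, about 0.16 kg (may be absent). For all five parts the origin is the centre of the underside, z up; they stand upright on the bench; seated, their lowest 10 mm are below the board's top
- collar: Dark steel round collar, 27 mm across, 40 mm high, about 0.10 kg (may be absent)
- square: Bare aluminium square coupling block, 37 x 37 x 44 mm high, about 0.12 kg (may be absent)
- block: Green bearing block with a steel bearing, 31 mm (x) by 55 mm (y) at the foot and 48 mm high; the foot flange is 18 mm high, above it a hump 36 mm long in y with a round top; the two faces along its y are flat over the whole height, 31 mm apart; about 0.16 kg (may be absent)
- key: Red guide bar, 21 mm (x) by 65 mm (y) by 44 mm high, about 0.14 kg (may be absent)
- tape_measure: Yellow tape measure, 61 x 76 x 66 mm, a bystander, right of the tray. Origin: underside
- nut0: Steel hex nut, 18 mm across the flats, 21 mm over the corners, 10 mm thick, 17 g, in the cup at the start (may be absent). Origin: centre of one flat face, z through the bore
- nut1: Another such hex nut (may be absent)
- nut2: Another such hex nut (may be absent)
- nut3: Another such hex nut (may be absent)
- nut4: Another such hex nut (may be absent)
- nut5: Another such hex nut (may be absent)
Things that resemble listed ones, but are neither listed nor needed, are in the scene too. Of the things that look like the bushing, take the one that is nearest to the robot's base at the start. Several things have the shape of the cup; the one meant has the colours described above.

How it is judged:
On the way:
1. the cup is held above the nut bin and tipped mouth down past level to pour (angle between cup's own z axis and vertical above 1.57 rad and horizontal distance between cup_rim and nut_bin below 0.09 m and height (world z) of cup_rim above 0.04 m), for 0.1 s.
At the end, for the whole second after the job is handed in: Every nut present lies at rest inside the bin below its rim; every part present is upright (within 0.1 rad), centred within 6 mm of its own pocket and down on the pocket's floor within 4 mm; the cup stands upright on the rubber mat, centred within 32 mm; all is released (horizontal distance between bushing and pocket_bushing below 0.006 m and z of bushing in the frame of pocket_bushing below 0.004 m and angle between each of bushing, collar, square, block, key's own z axis and vertical below 0.1 rad and horizontal distance between collar and pocket_collar below 0.006 m and z of collar in the frame of pocket_collar below 0.004 m and horizontal distance between square and pocket_square below 0.006 m and z of square in the frame of pocket_square below 0.004 m and horizontal distance between block and pocket_block below 0.006 m and z of block in the frame of pocket_block below 0.004 m and horizontal distance between key and pocket_key below 0.006 m and z of key in the frame of pocket_key below 0.004 m and x of nut0 in the frame of nut_bin between -0.072 and 0.072 m and y of nut0 in the frame of nut_bin between -0.052 and 0.052 m and z of each of nut0, nut1, nut2, nut3, nut4, nut5 in the frame of nut_bin below 0.047 m and linear speed of each of nut0, nut1, nut2, nut3, nut4, nut5 below 0.03 m/s and x of nut1 in the frame of nut_bin between -0.072 and 0.072 m and y of nut1 in the frame of nut_bin between -0.052 and 0.052 m and x of nut2 in the frame of nut_bin between -0.072 and 0.072 m and y of nut2 in the frame of nut_bin between -0.052 and 0.052 m and x of nut3 in the frame of nut_bin between -0.072 and 0.072 m and y of nut3 in the frame of nut_bin between -0.052 and 0.052 m and x of nut4 in the frame of nut_bin between -0.072 and 0.072 m and y of nut4 in the frame of nut_bin between -0.052 and 0.052 m and x of nut5 in the frame of nut_bin between -0.072 and 0.072 m and y of nut5 in the frame of nut_bin between -0.052 and 0.052 m and horizontal distance between cup and mat below 0.032 m and angle between cup's own z axis and vertical below 0.08 rad and height (world z) of cup below 0.014 m); the robot touches nothing.
It fails at once if the tape measure is pushed more than 4 cm from its place (distance of tape_measure from where it was at the start of the episode above 0.04 m).
Of bushing, collar, square, block, key only 3 to 5 are there at a start; the rules pass over those that are not, and their reading is None.
Of nut3, nut4, nut5 only 1 to 3 are there at a start; the rules pass over those that are not, and their reading is None.
At some moment in a run one of bushing, square, block, cup may be knocked a few centimetres aside while the robot is not near it.
It also fails if it takes over 210 s, if anything falls off the work surface, if the arm or the gripper's body presses on something with over 40 N, if the wrist force passes 120 N, or if a joint passes its speed limit or range.

ROBOT

A 6-joint arm with a two-finger parallel gripper is mounted at the origin on a cart in front of the work surface, level with it; the furniture and walls round the work are solid. World frame = base frame: x ahead of the robot, y to its left, z up, the work surface at z = 0. Lengths are in m, angles in rad, forces in N, time in s.
With the tool pointing down it reaches from about 0.225 to 0.875 m from the base axis. Payload 3.4 kg.
Tool frame: the origin (TCP) lies midway between the tips of the shut fingers; the grasp point (between the pads) lies 19 mm behind it (r.grip_depth is the y of the grasp point in the tool frame, in m); y points along the fingers, z is the direction in which the jaws open and shut, and the axes are right-handed (so a half turn about y gives the same grasp; the last joint's range is limited). The gripper opens to 85 mm and grips with 20 to 120 N. Pads are 22 mm wide; open, the fingers measure 114 mm over their backs; the gripper's body (76 mm by 85 mm) begins 54 mm behind the grasp point. The pads swing forward as they close: fully open they stand 13 mm farther back than shut.
Start: joints at [-1.321, 0.276, 1.505, -0, 1.361, -0.121], TCP at [0.208, -0.536, 0.208] pointing down, gripper open.
Joint ranges: [-2.89, 2.89], [-0.75, 2.08], [0.22, 2.7], [-1.18, 4.32], [0.11, 2.71], [-2.7, 2.7]. Speed limits (rad/s): [2.57, 2.57, 3.14, 3.14, 3.14, 3.14].

INTERFACE

Orientations are given as a rotation vector (axis times angle).
In Python, from station import status, vision, job_done, r gives the robot as it stands. The module is installed in compiled form; this text tells all that it offers.
- The arm moves only by the tool play_rows, never from a script. Its argument "motion" is a list of rows, each a list of 4 numbers: the shift along the tool's x, y, z in units of 50 mm (1.0 is 50 mm), then the turn about the tool's y in units of 10 degrees (1.0 is 10 degrees). In form: [[dx, dy, dz, turn], ...]. A call has 1 to 5 rows; each row is the pose to reach, as a shift and turn from the pose commanded when the call began, along the tool's axes at that moment; what a row does not reach only later rows make up. A row lasts 1/8 s, in which the tool goes at most 62.5 mm and 10.7 degrees, less where a joint would pass 70% of its speed; a pose out of reach is approached as far as the arm can. A call with a gripper value outside its range is refused whole. "hand" is the gripper's target within -1 to 1 (fully open at 1, half-way at 0, shut at -1), set as the call begins (left out, the last holds). The fingers move at their own pace and stop on an object; the grip force is fixed at half the most. Time passes only in rows, so rows that repeat a pose let the fingers close. It gives the time, the measured TCP pose, the force and the opening at its end, in the units of the state.
- status.state(): the state, without advancing time (a new reading comes with each control period).
- vision.get_image(name): name is "scene" or "top"; returns (picture, depth): 384x512x3 uint8, red, green, blue; 384x512 float32, m along the optical axis (not along the pixel's ray), 0 where there is no reading.
- vision.camera_info(name): a dict with "mtx" (3x3 intrinsics, pixels), "k1" (the pictures are not rectified: a ray, as slopes to the right and down, at radius r is drawn at 1 + k1 r^2 times it, then the intrinsics apply), "extrinsics" (4x4, takes a point from camera to world coordinates). Camera axes: x right, y up, looking along -z (the intrinsics and any distortion apply to the point x, -y, -z); pixel columns grow to the right and rows downward; lengths in m; the calibration is good to about 2 mm. A picture is of the moment at which its call begins. camera_info takes no time and is no camera call.
- job_done(): hands the job in, once; it reports no verdict.
The state is a dict: "t": time; "joint_positions": joint angles; "joint_vel": joint speeds; "joint_torque": joint torques, N m; "tcp_pos": TCP position; "ee_rot": TCP orientation; "ft_force": force on the tool from outside, world axes, zero at the start; "moment": the same for the moment, N m; "finger_gap": finger opening in m.
Only numpy, scipy, OpenCV 4.12 (cv2) and the standard library are available. Lean on these libraries where they do the work, as an engineer would, in place of code of your own. Each camera call takes 0.05 s, during which the arm holds its last target.

## Working session

There is one attempt and no reset: what is moved stays moved. The work goes in short steps, Python scripts to look and compute and a tool call to move; the robot and the scene stay as the last step left them, time stands still between calls to the robot, and variables do not carry over. Pictures are saved under pics/ and viewed, and the job is handed in when it is done.

Besides the shell and the picture viewer there is one more tool, called after "Call:" as name(argument=value, ...), one argument or row to a line, values as JSON. play_rows: Moves the arm, as the interface text tells. Its arguments: {"type":"object","properties":{"motion":{"type":"array","items":{"type":"array","items":{"type":"number"}}},"hand":{"type":"number"}},"required":["motion"]}

```bash
mkdir -p pics; cat > h.py <<'E'
import numpy as np, cv2
from station import status, vision, job_done, r
def grab(n, tag):
    p,d=vision.get_image(n); np.savez('pics/%s.npz'%tag,p=p,d=d); cv2.imwrite('pics/%s.png'%tag,p[:,:,::-1]); return p,d
def cloud(n,d):
    c=vision.camera_info(n); K=np.array(c['mtx']); k1=c['k1']; T=np.array(c['extrinsics'])
    h,w=d.shape; u,v=np.meshgrid(np.arange(w),np.arange(h))
    pts=np.stack([u,v],-1).reshape(-1,1,2).astype(np.float64)
    s=cv2.undistortPointsIter(pts,K,np.array([k1,0,0,0,0.]),None,None,(3,50,1e-10)).reshape(h,w,2)
    P=np.stack([s[...,0]*d,-s[...,1]*d,-d,np.ones_like(d)],-1)
    W=P@T.T; W=W[...,:3]; W[d<=0]=np.nan
    return W
E
python3 - <<'E'
from h import *
print(status.state()); print(r.grip_depth)
for n in('scene','top'):
    p,d=grab(n,n+'0'); c=vision.camera_info(n); print(n,c)
    cv2.imwrite('pics/%s0b.png'%n,cv2.resize(p[:,:,::-1],(800,600),interpolation=cv2.INTER_CUBIC))
E
```

```text
{'t': 0.0, 'joint_positions': array([-1.32099798e+00,  2.76609451e-01,  1.50613544e+00,  1.35485381e-05,
        1.36068939e+00, -1.20998674e-01]), 'joint_vel': array([ 2.62348459e-04, -1.27258128e-05, -1.14123454e-04, -1.44269998e-03,
       -2.17695990e-05, -7.56349197e-04]), 'joint_torque': array([ 3.81970531e-04, -4.16773224e+01, -2.45801979e+01, -2.29951183e-04,
        1.08400395e-02,  2.09412178e-05]), 'tcp_pos': array([ 0.2082153 , -0.53536828,  0.20673058]), 'ee_rot': array([-0.37876285,  2.02083244, -2.01705556]), 'ft_force': array([ 0.84883382, -0.24053982, -0.43180214]), 'moment': array([0.01504634, 0.00134073, 0.0590259 ]), 'finger_gap': 0.08574718289291473}
-0.0187
scene {'mtx': array([[367.46894694,   0.        , 257.17290694],
       [  0.        , 367.46894694, 192.20039996],
       [  0.        ,   0.        ,   1.        ]]), 'k1': -0.014528997305745086, 'extrinsics': array([[-0.83601044,  0.24509281, -0.49093386, -0.06544991],
       [-0.54864278, -0.38773824,  0.74070923,  0.94044742],
       [-0.00881132,  0.88858796,  0.45862162,  0.64189462],
       [ 0.        ,  0.        ,  0.        ,  1.        ]])}
top {'mtx': array([[408.10094494,   0.        , 259.29512342],
       [  0.        , 408.10094494, 198.7376164 ],
       [  0.        ,   0.        ,   1.        ]]), 'k1': -0.011058248275313216, 'extrinsics': array([[-0.02642566,  0.99183413, -0.12476677,  0.39815781],
       [-0.99963115, -0.02543636,  0.00951581,  0.06429257],
       [ 0.0062645 ,  0.12497222,  0.99214046,  1.30880416],
       [ 0.        ,  0.        ,  0.        ,  1.        ]])}
```

View pics/scene0b.png

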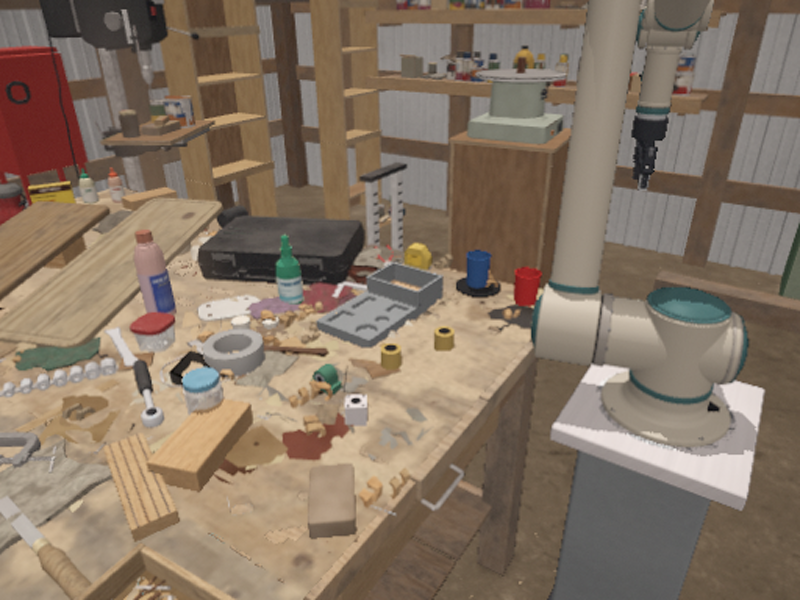

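View pics/top0b.png

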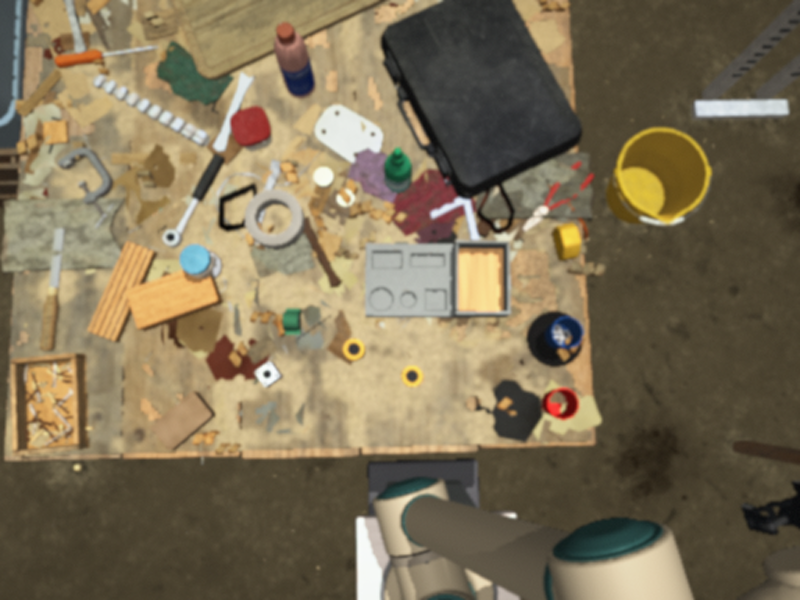

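```bash
python3 - <<'E'
from h import *
z=np.load('pics/top0.npz'); p=z['p'];d=z['d']
W=cloud('top',d); np.save('pics/W0.npy',W)
def crop(x0,y0,x1,y1,n,k=4):
    cv2.imwrite('pics/%s.png'%n,cv2.resize(p[y0:y1,x0:x1,::-1],None,fx=k,fy=k,interpolation=cv2.INTER_CUBIC))
crop(150,140,290,270,'c1',5); crop(220,140,390,280,'c2',4)
for c in [(264,241),(226,223),(171,239),(187,205),(361,212),(358,257),(364,154)]:
    print(c,W[c[1],c[0]].round(4))
h=W[...,2]
# heights map
m=np.clip(np.nan_to_num(h)*255/0.1,0,255).astype(np.uint8)
cv2.imwrite('pics/hm.png',cv2.resize(m,(800,600)))
E
```

```text
(264, 241) [0.4255 0.0412 0.0458]
(226, 223) [0.4842 0.1575 0.0422]
(171, 239) [0.4392 0.3283 0.0409]
(187, 205) [0.5431 0.2775 0.046 ]
(361, 212) [ 0.5091 -0.2689  0.024 ]
(358, 257) [ 0.368  -0.256   0.0055]
(364, 154) [ 0.6872 -0.2785  0.0641]
```

View pics/c1.png

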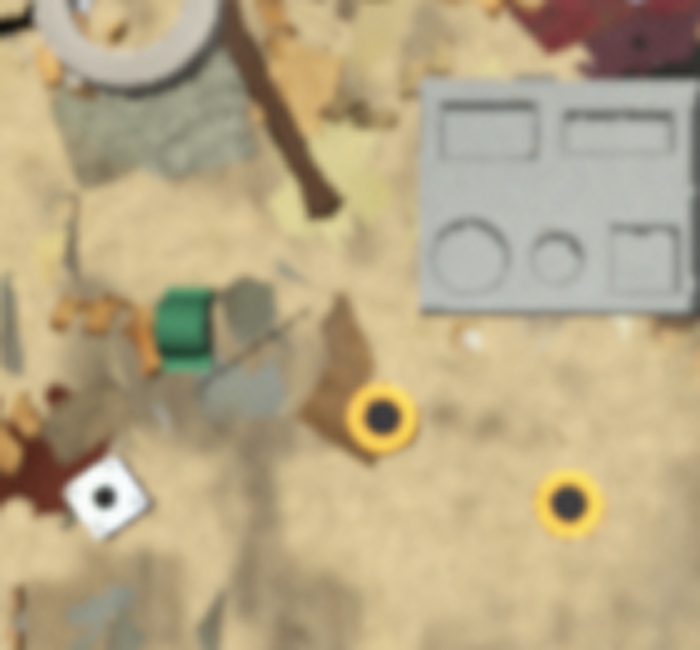

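View pics/c2.png

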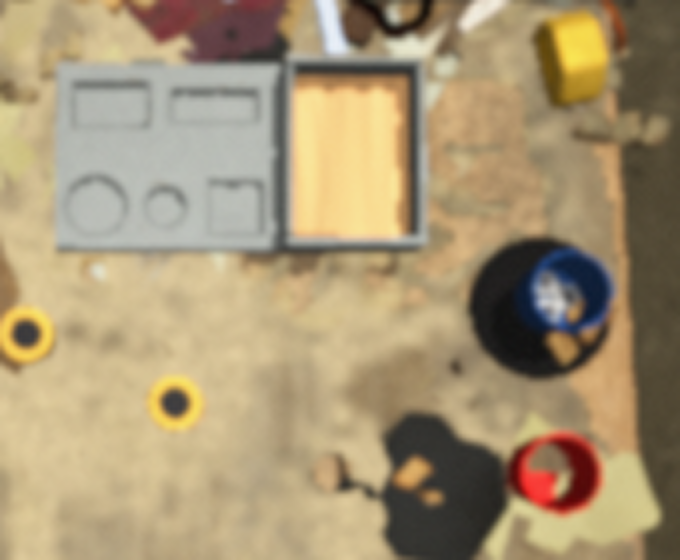

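View pics/hm.png

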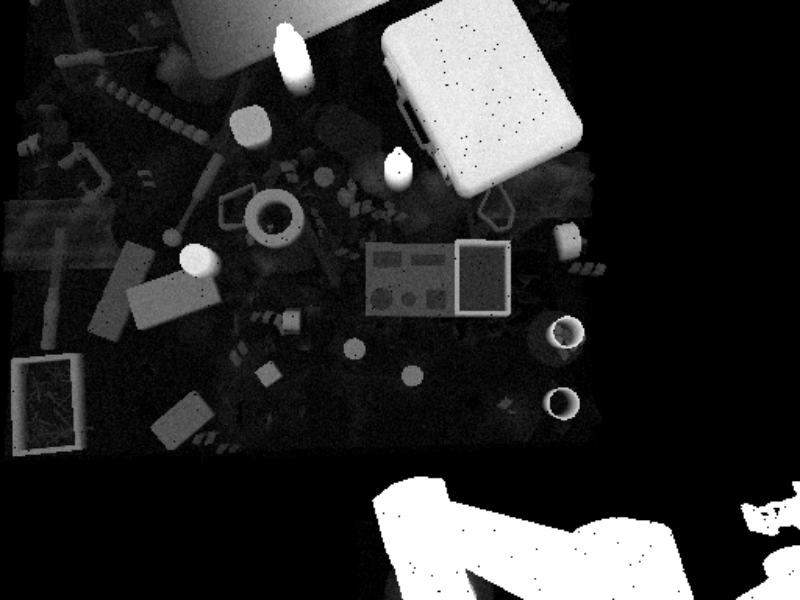

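```bash
cat >> h.py <<'E'
from scipy.spatial.transform import Rotation as Ro
def tool():
    s=status.state(); return s['tcp_pos'],Ro.from_rotvec(s['ee_rot']).as_matrix(),s
def comp(W,zlo,zhi,seed=None,box=None):
    """connected comp of height band; box x0,x1,y0,y1 world"""
    m=(W[...,2]>zlo)&(W[...,2]<zhi)
    if box: m&=(W[...,0]>box[0])&(W[...,0]<box[1])&(W[...,1]>box[2])&(W[...,1]<box[3])
    m=cv2.morphologyEx(m.astype(np.uint8),cv2.MORPH_OPEN,np.ones((2,2),np.uint8))
    n,l,st,ce=cv2.connectedComponentsWithStats(m,connectivity=8)
    k=1+np.argmax(st[1:,4]); return l==k
def rect(W,m):
    q=W[m][:,:2]; c=cv2.minAreaRect((q*1000).astype(np.float32)); return c,W[m].mean(0)
E
python3 - <<'E'
from h import *
p,R,s=tool(); print(R.round(4)); 
W=np.load('pics/W0.npy')
def show(n,*a,**k):
    m=comp(W,*a,**k); print(n,m.sum(),rect(W,m), 'z med',np.median(W[m][:,2]).round(4)); return m
show('near bush',.036,.06,box=(.38,.48,.0,.09))
show('far bush',.033,.06,box=(.44,.53,.11,.2))
show('square',.036,.06,box=(.39,.49,.28,.38))
show('block',.03,.06,box=(.49,.6,.22,.33))
show('tray board',.021,.036,box=(.45,.75,-.1,.2))
show('bin rim',.055,.08,box=(.45,.75,-.3,.2))
show('cup',.07,.12,box=(.4,.6,-.35,-.2))
show('cup2',.06,.12,box=(.2,.4,-.35,-.2))
print('bench z',np.nanmedian(W[240:250,200:230,2]),np.nanmedian(W[250:260,290:310,2]))
E
```

```text
[[-9.320e-01 -4.000e-04  3.623e-01]
 [-3.623e-01  1.600e-03 -9.320e-01]
 [-2.000e-04 -1.000e+00 -1.700e-03]]
near bush 149 (((425.64898681640625, 38.775875091552734), (41.752952575683594, 36.8977165222168), 88.37029266357422), array([0.42547788, 0.03955325, 0.03878799])) z med 0.0435
far bush 151 (((480.68792724609375, 152.42330932617188), (25.22014808654785, 42.20588684082031), 50.77309036254883), array([nan, nan, nan])) z med nan
square 147 (((437.9764709472656, 326.2295837402344), (32.43657302856445, 36.653282165527344), 33.08792495727539), array([0.43612419, 0.32517084, 0.04098729])) z med 0.044
block 125 (((540.079345703125, 279.7640686035156), (23.537309646606445, 33.96604919433594), 70.39076232910156), array([nan, nan, nan])) z med nan
tray board 1931 (((546.1476440429688, -44.89525604248047), (0.0, 0.23558996617794037), 0.0), array([nan, nan, nan])) z med nan
bin rim 336 (((622.8746337890625, -107.0966796875), (109.22589874267578, 168.6307373046875), 81.24381256103516), array([nan, nan, nan])) z med nan
cup 76 (((508.0501708984375, -290.9618835449219), (61.2249755859375, 53.33476638793945), 14.546716690063477), array([ 0.50740705, -0.28545645,  0.06610339])) z med 0.0802
cup2 72 (((358.128662109375, -273.4447326660156), (50.31641387939453, 60.24279022216797), 76.69823455810547), array([ 0.35891202, -0.27310676,  0.04920054])) z med 0.0728
bench z 0.00519990824994121 0.0025387032308150648
```

```bash
cat >> h.py <<'E'
def project(n,X):
    c=vision.camera_info(n); K=np.array(c['mtx']); T=np.linalg.inv(np.array(c['extrinsics']))
    X=np.asarray(X,float); P=X@T[:3,:3].T+T[:3,3]; Q=np.stack([P[...,0],-P[...,1],-P[...,2]],-1)
    a=Q[...,:2]/Q[...,2:]; r2=(a**2).sum(-1,keepdims=True); a=a*(1+c['k1']*r2)
    return a*K[0,0]+K[:2,2]
def ortho(n,p,z,x0,x1,y0,y1,res=0.0005):
    """rows: x descending, cols: y descending"""
    xs=np.arange(x1,x0,-res); ys=np.arange(y1,y0,-res)
    Y,X=np.meshgrid(ys,xs); q=project(n,np.stack([X,Y,np.full_like(X,z)],-1)).astype(np.float32)
    return cv2.remap(p,q[...,0],q[...,1],cv2.INTER_CUBIC)
E
python3 - <<'E'
from h import *
o=[]
for n in('top','scene'):
    p=np.load('pics/%s0.npz'%n)['p']
    i=ortho(n,p,.028,.50,.69,-.18,.15); cv2.imwrite('pics/or_%s.png'%n,i[:,:,::-1]); print(i.shape)
    o.append(i[:290])
v=np.vstack(o); 
cv2.imwrite('pics/or.png',np.vstack([cv2.imread('pics/or_top.png')[:300],cv2.imread('pics/or_scene.png')[:300]]))
E
```

```text
(380, 660, 3)
(380, 660, 3)
```

View pics/or_top.png

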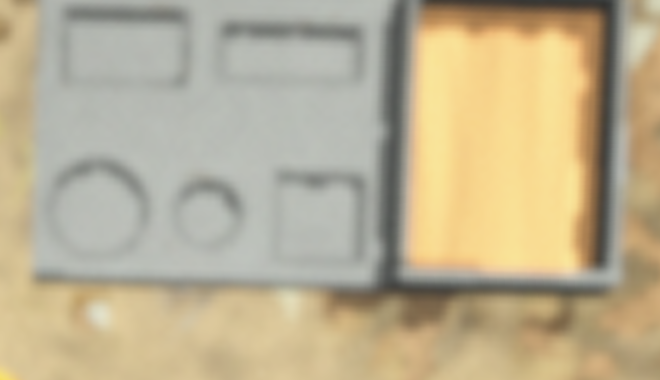

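View pics/or_scene.png

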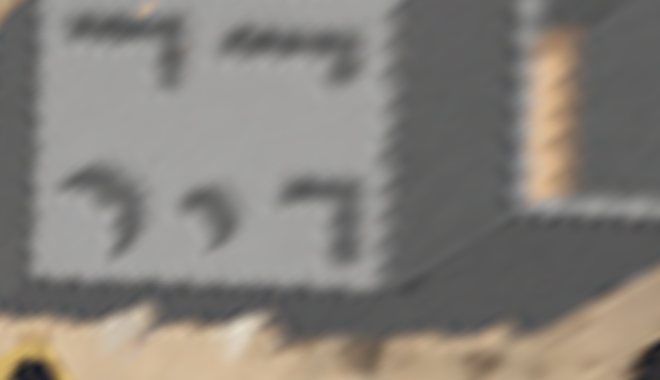

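```bash
cat > fit.py <<'E'
from h import *
from scipy.optimize import minimize
def seg(a,b,n=60): t=np.linspace(0.03,.97,n)[:,None]; return np.array(a)*(1-t)+np.array(b)*t
def grad(p): 
    g=cv2.GaussianBlur(cv2.cvtColor(p,cv2.COLOR_RGB2Lab).astype(np.float32),(0,0),0.8)
    return g
def samp(g,q): return cv2.remap(g,q[:,None,0].astype(np.float32),q[:,None,1].astype(np.float32),cv2.INTER_CUBIC)[:,0]
def edge_score(n,g,P,N,step=.0025):
    # P world pts, N world normals(xy): colour contrast across
    d=np.c_[N*step,np.zeros(len(N))]
    A=samp(g,project(n,P+d)); B=samp(g,project(n,P-d))
    return np.linalg.norm(A-B,axis=1)
def tr(x,y,yaw,P): c,s=np.cos(yaw),np.sin(yaw); R=np.array([[c,-s],[s,c]]); return np.c_[P[:,:2]@R.T+[x,y],P[:,2]],R
if __name__=='__main__':
    for n in('top','scene'):
        p=np.load('pics/%s0.npz'%n)['p']; g=grad(p)
        E=[]
        def add(a,b,z,nx,ny): q=seg((*a,z),(*b,z)); E.append((q,np.tile([nx,ny],(len(q),1))))
        add((-.075,-.033),(-.075,.145),.028,-1,0); add((.075,-.033),(.075,.145),.028,1,0); add((-.075,.145),(.075,.145),.028,0,1)
        add((-.075,-.145),(-.075,-.035),.065,-1,0); add((.075,-.145),(.075,-.035),.065,1,0); add((-.075,-.145),(.075,-.145),.065,0,-1); add((-.075,-.035),(.075,-.035),.065,0,1)
        P=np.vstack([e[0] for e in E]); N=np.vstack([e[1] for e in E])
        def f(v,full=False):
            Q,R=tr(*v,P); s=np.minimum(edge_score(n,g,Q,N@R.T),40)
            return s.reshape(-1,60).mean(1) if full else -s.mean()
        best=None
        for x in np.arange(.57,.66,.006):
            for y in np.arange(-.05,.03,.006):
                for w in np.arange(-.25,.26,.05):
                    s=f((x,y,w)); 
                    if best is None or s<best[0]: best=(s,x,y,w)
        r_=minimize(f,best[1:],method='Nelder-Mead',options=dict(xatol=1e-5,fatol=1e-4,initial_simplex=np.array(best[1:])+np.array([[0,0,0],[.004,0,0],[0,.004,0],[0,0,.03]])))
        print(n,r_.x.round(4),r_.fun,f(r_.x,True).round(1))
E
python3 fit.py
```

```text
Traceback (most recent call last):
  File "fit.py", line 29, in <module>
    s=f((x,y,w));
  File "fit.py", line 23, in f
    Q,R=tr(*v,P); s=np.minimum(edge_score(n,g,Q,N@R.T),40)
                               ~~~~~~~~~~^^^^^^^^^^^^^
  File "fit.py", line 11, in edge_score
    A=samp(g,project(n,P+d)); B=samp(g,project(n,P-d))
             ~~~~~~~^^^^^^^
  File "h.py", line 26, in project
    c=vision.camera_info(n); K=np.array(c['mtx']); T=np.linalg.inv(np.array(c['extrinsics']))
ValueError: time passes only in moves, steps and waits
```

```bash
python3 - <<'E'
from station import vision
import pickle
pickle.dump({n:vision.camera_info(n) for n in('top','scene')},open('cal.pkl','wb'))
E
sed -i 's/c=vision.camera_info(n)/c=CAL[n]/' h.py; sed -i '2i import pickle; CAL=pickle.load(open("cal.pkl","rb"))' h.py; python3 fit.py
```

```text
top [ 0.6212 -0.0045 -0.0698] -26.021821975708008 [17.4 22.9  4.6 27.1 36.5 37.3 36.5]
scene [ 0.6214 -0.012  -0.04  ] -18.548742294311523 [30.  16.6 22.6 20.6 14.1  8.4 17.5]
```

```bash
cat > ov.py <<'E'
from fit import *
import sys
def overlay(n,tag,lines,box,k,out):
    p=np.load('pics/%s.npz'%tag)['p']; x0,y0,x1,y1=box
    i=cv2.resize(p[y0:y1,x0:x1,::-1],None,fx=k,fy=k,interpolation=cv2.INTER_CUBIC)
    for L,c in lines:
        q=(project(n,L)-[x0,y0]+.5)*k-.5
        cv2.polylines(i,[np.round(q*8).astype(np.int32)],False,c,1,cv2.LINE_AA,3)
    cv2.imwrite('pics/%s.png'%out,i)
def box_(x,y,yaw,x0,x1,y0,y1,z):
    return tr(x,y,yaw,np.array([[x0,y0,z],[x1,y0,z],[x1,y1,z],[x0,y1,z],[x0,y0,z]]))[0]
def tray(v,c): return [(box_(*v,-.075,.075,-.035,.145,.028),c),(box_(*v,-.075,.075,-.145,-.035,.065),c),(box_(*v,-.068,.068,-.138,-.042,.065),c)]
if __name__=='__main__':
    a=(0.6212,-0.0065,-0.03)
    overlay('top','top0',tray(a,(0,0,255)),(225,145,335,210),7,'ovt')
    overlay('scene','scene0',tray(a,(0,0,255)),(195,160,290,225),8,'ovs')
E
python3 ov.py
```

```text
(no output)
```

View pics/ovt.png

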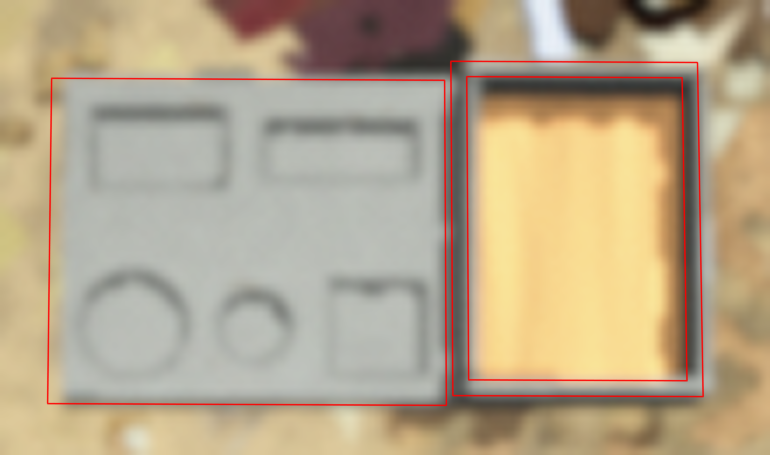

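View pics/ovs.png

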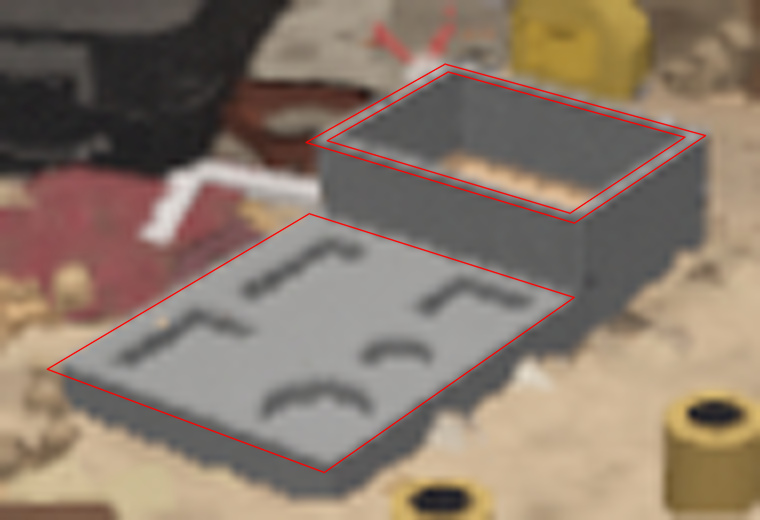

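```bash
python3 - <<'E'
from fit import *
from ov import overlay,tray
for n in('top','scene'):
    p=np.load('pics/%s0.npz'%n)['p']; g=grad(p)
    E=[]
    def add(a,b,z,nx,ny): q=seg((*a,z),(*b,z)); E.append((q,np.tile([nx,ny],(len(q),1))))
    add((-.075,-.03),(-.075,.145),.028,-1,0); add((.075,-.03),(.075,.145),.028,1,0); add((-.075,.145),(.075,.145),.028,0,1)
    add((-.075,-.145),(-.075,-.035),.065,-1,0); add((.075,-.145),(.075,-.035),.065,1,0); add((-.075,-.145),(.075,-.145),.065,0,-1)
    if n=='scene': add((-.068,-.138),(-.068,-.042),.065,1,0); add((-.068,-.138),(.068,-.138),.065,0,1)
    P=np.vstack([e[0] for e in E]); N=np.vstack([e[1] for e in E])
    def f(v,full=False):
        Q,R=tr(*v,P); s=np.minimum(edge_score(n,g,Q,N@R.T,.002),40)
        return s.reshape(-1,60).mean(1) if full else -s.mean()
    x0=np.array([.620,-.0115,-.03])
    R=[]
    for k in range(3):
        for sg in(1,-1):
            r_=minimize(f,x0,method='Nelder-Mead',options=dict(initial_simplex=x0+sg*np.array([[0,0,0],[.003,0,0],[0,.003,0],[0,0,.02]]),xatol=1e-5,fatol=1e-4)); R.append(r_)
        b=min(R,key=lambda q:q.fun); x0=b.x
    print(n,b.x.round(4),b.fun,f(b.x,True).round(1))
    overlay(n,n+'0',tray(b.x,(0,0,255)),(225,145,335,210) if n=='top' else (195,160,290,225),7,'ov'+n)
E
```

```text
top [ 0.6207 -0.0059 -0.0746] -22.63129425048828 [14.3 21.2  5.  22.7 36.6 36. ]
scene [ 0.6222 -0.0117 -0.035 ] -14.104158401489258 [24.4 13.9 18.  15.4 11.8  6.8 10.9 11.7]
```

View pics/ovtop.png

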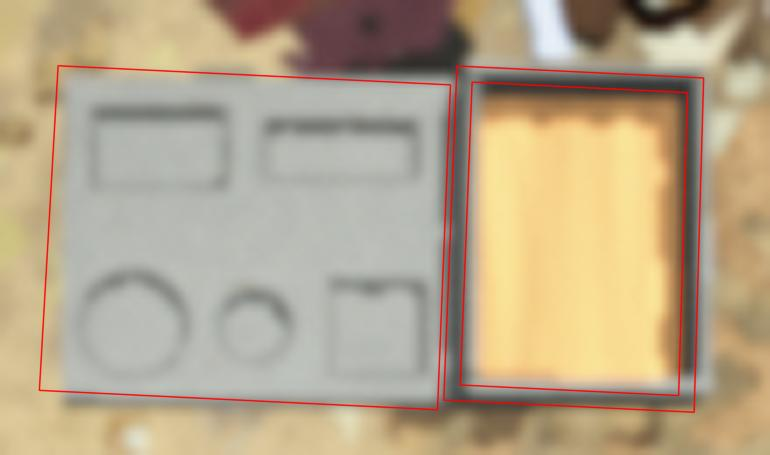

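View pics/ovscene.png

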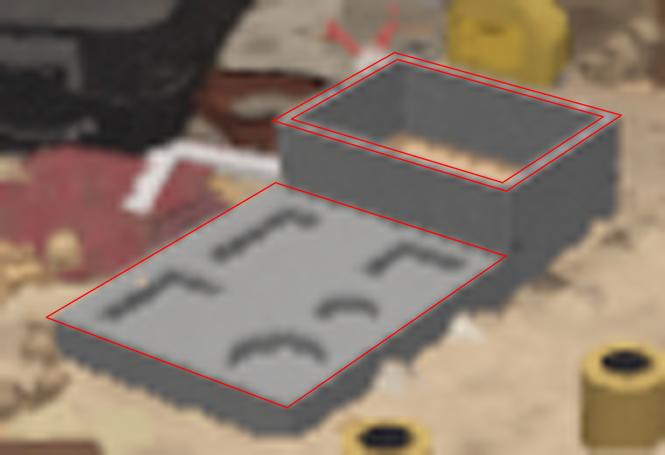

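```bash
python3 - <<'E'
from fit import *
from ov import overlay,tray
for n in('top','scene'):
    p=np.load('pics/%s0.npz'%n)['p']; g=grad(p)
    E=[]
    def add(a,b,z,nx,ny,ch,sg): q=seg((*a,z),(*b,z)); E.append((q,np.tile([nx,ny],(len(q),1)),ch,sg))
    # value = sg*(outside-inside) 
    add((-.075,-.03),(-.075,.145),.028,-1,0,0,-1); add((-.075,.145),(.075,.145),.028,0,1,*((2,1) if n=='top' else (0,-1)))
    add((-.075,-.145),(-.075,-.035),.065,-1,0,0,-1)
    add((-.075,-.145),(.075,-.145),.065,0,-1,2,1)
    add((.075,-.03),(.075,.145),.028,1,0,0,-1) 
    if n=='top': add((.068,-.138),(.068,-.042),.065,-1,0,0,-1)
    else: add((.068,-.138),(.068,-.042),.065,-1,0,0,-1);
    def f(v,full=False):
        o=[]
        for q,N,ch,sg in E:
            Q,R=tr(*v,q); M=N@R.T; d=np.c_[M*.0025,np.zeros(60)]
            A=samp(g,project(n,Q+d))[:,ch]-samp(g,project(n,Q-d))[:,ch]
            o.append(np.clip(sg*A,-10,30).mean())
        return np.array(o) if full else -sum(o)
    best=(1e9,)
    for x in np.arange(.612,.630,.003):
        for y in np.arange(-.02,.003,.003):
            for w in np.arange(-.1,.08,.02):
                s=f((x,y,w))
                if s<best[0]: best=(s,np.array([x,y,w]))
    x0=best[1]
    for k in range(2):
        b=minimize(f,x0,method='Nelder-Mead',options=dict(initial_simplex=x0+np.array([[0,0,0],[.002,0,0],[0,.002,0],[0,0,.01]]),xatol=1e-5,fatol=1e-4)); x0=b.x
    print(n,b.x.round(4),b.fun,f(b.x,True).round(1))
    overlay(n,n+'0',tray(b.x,(0,0,255)),(225,145,335,210) if n=='top' else (195,160,290,225),7,'ov'+n)
E
```

```text
top [ 0.6247 -0.0124 -0.0388] -110.075927734375 [19.4 10.7 29.5 10.9  9.5 30. ]
scene [ 0.6213 -0.0129 -0.0458] -110.23309326171875 [29.2 23.1 20.   6.2 12.3 19.4]
```

View pics/ovtop.png

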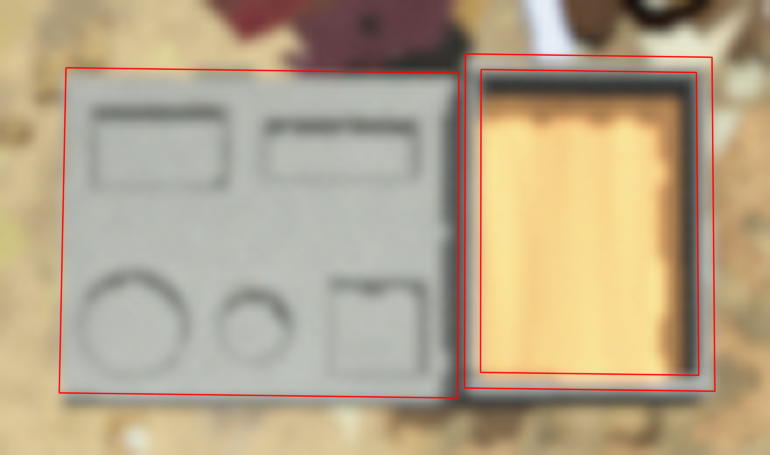

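View pics/ovscene.png

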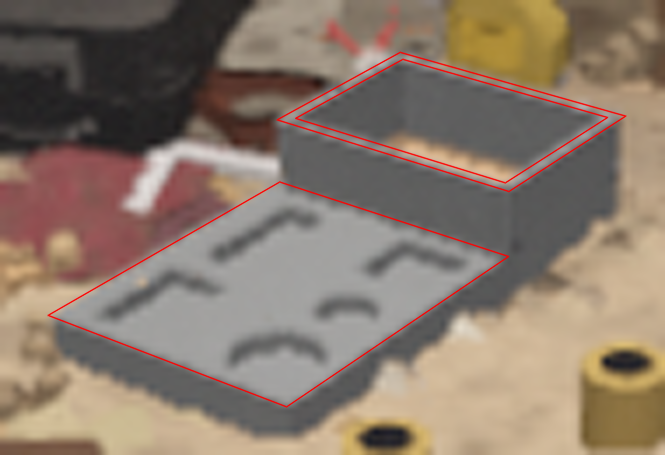

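```bash
cat >> h.py <<'E'
def ray(n,u,v,z):
    c=CAL[n]; T=c['extrinsics']
    s=cv2.undistortPointsIter(np.array([[[u,v]]],float),c['mtx'],np.array([c['k1'],0,0,0,0.]),None,None,(3,50,1e-10))[0,0]
    d=T[:3,:3]@np.array([s[0],-s[1],-1]); o=T[:3,3]; return o+d*(z-o[2])/d[2]
E
python3 - <<'E'
from fit import *
T=(0.622,-0.0125,-0.036)
c,s=np.cos(T[2]),np.sin(T[2])
for nm,(u,v) in dict(bush=(134,324),collar=(256,326),square=(379,328),block=(161,147),key=(342,150),cTL=(64,70),cBL=(62,398)).items():
    w=ray('top',225+(u+.5)/7-.5,145+(v+.5)/7-.5,.028); d=w[:2]-T[:2]; print(nm,w.round(4),'tray',(np.array([[c,s],[-s,c]])@d).round(4))
E
```

```text
bush [0.5857 0.1007 0.028 ] tray [-0.0404  0.1118]
collar [0.5833 0.0455 0.028 ] tray [-0.0407  0.0566]
square [ 0.581  -0.0102  0.028 ] tray [-0.0411  0.0008]
block [0.667  0.0866 0.028 ] tray [0.0414 0.1007]
key [0.6635 0.0041 0.028 ] tray [0.0409 0.018 ]
cTL [0.704  0.1302 0.028 ] tray [0.0768 0.1456]
cBL [0.5528 0.1339 0.028 ] tray [-0.0745  0.1438]
```

```bash
cat > parts.py <<'E'
from fit import *
from ov import overlay
import sys
def model(name):
    if name=='bushing':
        a=np.linspace(0,2*np.pi,80,endpoint=False); return np.c_[.0215*np.cos(a),.0215*np.sin(a),np.full(80,.044)],np.c_[np.cos(a),np.sin(a)]
    if name=='cup':
        a=np.linspace(0,2*np.pi,80,endpoint=False); return np.c_[.031*np.cos(a),.031*np.sin(a),np.full(80,.090)],np.c_[np.cos(a),np.sin(a)]
    hx,hy,z={'square':(.0185,.0185,.044),'block':(.0155,.018,.046)}[name]
    P=[];N=[]
    if name=='block':
        for sx in(-1,1):
            a=np.linspace(.45,np.pi-.45,30) # round top of hump radius 18, centre z .030
            P.append(np.c_[np.full(30,sx*hx),.018*np.cos(a),.030+.018*np.sin(a)]); N.append(np.tile([sx,0.],(30,1)))
            b=seg((-hx,sx*.0275,.018),(hx,sx*.0275,.018),30); P.append(b); N.append(np.tile([0.,sx],(30,1)))
    else:
        for sx in(-1,1):
            P.append(seg((sx*hx,-hy,z),(sx*hx,hy,z),30));N.append(np.tile([sx,0.],(30,1)))
            P.append(seg((-hx,sx*hy,z),(hx,sx*hy,z),30));N.append(np.tile([0.,sx],(30,1)))
    return np.vstack(P),np.vstack(N)
def fitpart(n,g,name,x0,yaws=(0,),step=.0025,rng=.012):
    P,N=model(name)
    def f(v):
        Q,R=tr(*v,P); return -np.minimum(edge_score(n,g,Q,N@R.T,step),60).mean()
    best=(1e9,)
    for x in np.arange(-rng,rng+1e-6,.003):
        for y in np.arange(-rng,rng+1e-6,.003):
            for w in yaws:
                s=f((x0[0]+x,x0[1]+y,w))
                if s<best[0]: best=(s,np.array([x0[0]+x,x0[1]+y,w]))
    b=minimize(f,best[1],method='Nelder-Mead',options=dict(initial_simplex=best[1]+np.array([[0,0,0],[.002,0,0],[0,.002,0],[0,0,.08]]),xatol=1e-5,fatol=1e-4))
    return b.x,-b.fun
def loop(v,name):
    P,_=model(name); 
    if name in('bushing','cup'): return tr(*v,np.vstack([P,P[:1]]))[0]
    if name=='square': return tr(*v,np.array([[-.0185,-.0185,.044],[.0185,-.0185,.044],[.0185,.0185,.044],[-.0185,.0185,.044],[-.0185,-.0185,.044]]))[0]
    z=.018; return tr(*v,np.array([[-.0155,-.0275,z],[.0155,-.0275,z],[.0155,.0275,z],[-.0155,.0275,z],[-.0155,-.0275,z]]))[0]
if __name__=='__main__':
    tag=sys.argv[1]
    S={'bushing':((.4255,.040),(0,)),'square':((.437,.326),np.arange(0,1.57,.1)),'block':((.537,.277),np.arange(-1.5,1.6,.1)),'cup':((.508,-.288),(0,))}
    for n in('top','scene'):
        p=np.load('pics/%s%s.npz'%(n,tag))['p']; g=grad(p); L=[]
        for k,(x0,yw) in S.items():
            v,s=fitpart(n,g,k,x0,yw); print(n,k,v.round(4),s.round(1)); L.append((loop(v,k),(0,0,255)))
        b=(150,190,290,270) if n=='top' else (190,215,300,290)
        overlay(n,n+tag,L,b,5 if n=='top' else 6,'pp'+n)
E
python3 parts.py 0
```

```text
top bushing [0.4279 0.0429 0.083 ] 22.1
top square [0.4394 0.3292 0.5813] 47.3
top block [0.543 0.279 1.545] 29.2
top cup [ 0.5202 -0.2718 -0.201 ] 22.2
scene bushing [0.4224 0.0527 0.0269] 23.6
scene square [0.4383 0.3272 0.57  ] 30.7
scene block [ 0.537   0.292  -0.5684] 22.4
scene cup [ 0.5014 -0.2565  0.1087] 12.7
```

View pics/pptop.png

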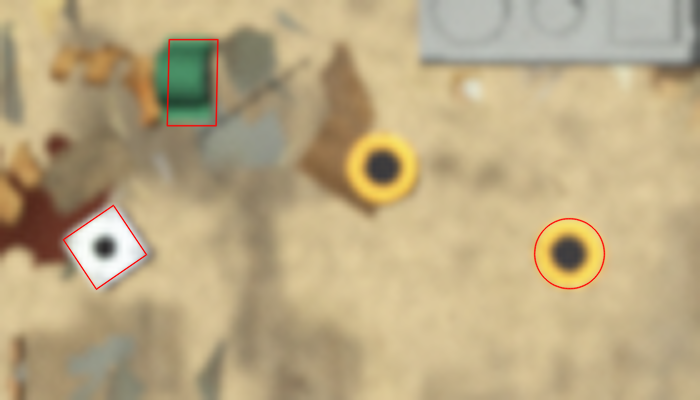

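View pics/ppscene.png

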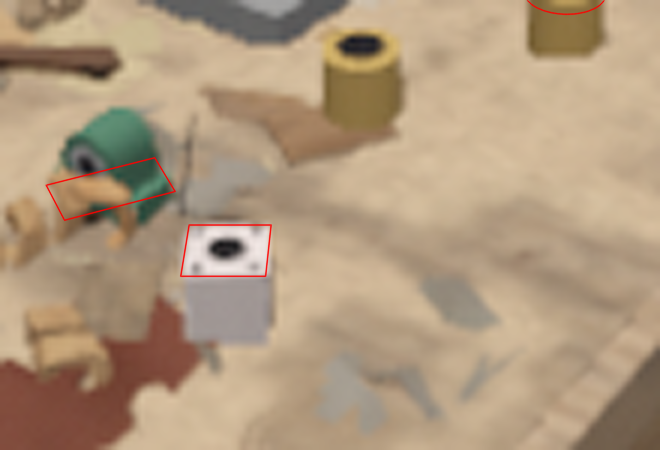

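```bash
python3 - <<'E'
from h import *
for n in('top','scene'):
    z=np.load('pics/%s0.npz'%n); p=z['p'].astype(int); W=cloud(n,z['d'])
    m=(p[...,1]>p[...,0]+15)&(abs(W[...,0]-.54)<.06)&(abs(W[...,1]-.28)<.06)
    q=W[m]; print(n,m.sum())
    top=q[q[:,2]>.036]; low=q[q[:,2]<.03]
    for nm,a in(('all',q),('top',top),('low',low)):
        print(nm,len(a),np.percentile(a,[2,50,98],axis=0).round(4).tolist(),cv2.minAreaRect((a[:,:2]*1000).astype(np.float32)))
    v,u=np.where(m); print(u.min(),u.max(),v.min(),v.max())
    k=10; c=cv2.resize(p[v.min()-5:v.max()+6,u.min()-8:u.max()+8,::-1].astype(np.uint8),None,fx=k,fy=k,interpolation=cv2.INTER_CUBIC); cv2.imwrite('pics/blk_%s.png'%n,c); print(u.min()-8,v.min()-5)
E
```

```text
top 175
all 175 [[0.5189, 0.2671, 0.0032], [0.5403, 0.2814, 0.0399], [0.572, 0.2962, 0.0509]] ((545.2011108398438, 281.5199890136719), (31.14486312866211, 54.23063659667969), 85.3696060180664)
top 105 [[0.5283, 0.2679, 0.0369], [0.5456, 0.2811, 0.0453], [0.5629, 0.2961, 0.051]] ((545.7936401367188, 281.79486083984375), (29.748598098754883, 34.86636734008789), 87.63695526123047)
low 60 [[0.5186, 0.2677, 0.0025], [0.5257, 0.2817, 0.0167], [0.5725, 0.2972, 0.0293]] ((545.216064453125, 281.68731689453125), (30.829181671142578, 54.22211837768555), 85.39298248291016)
181 192 197 214
173 192
scene 146
all 146 [[0.5165, 0.2688, 0.0093], [0.5304, 0.2843, 0.0376], [0.555, 0.2975, 0.0477]] ((537.4252319335938, 282.882568359375), (30.178386688232422, 44.715328216552734), 89.69058227539062)
top 79 [[0.5282, 0.2686, 0.0365], [0.5374, 0.2854, 0.044], [0.5542, 0.2976, 0.0478]] ((541.1783447265625, 283.17584228515625), (30.437528610229492, 28.13178253173828), 85.65645599365234)
low 50 [[0.516, 0.2708, 0.0075], [0.5239, 0.2842, 0.0172], [0.5419, 0.2969, 0.0283]] ((532.2237548828125, 292.2667541503906), (45.5043830871582, 23.914445877075195), 40.30316162109375)
201 217 233 251
193 228
```

View pics/blk_top.png

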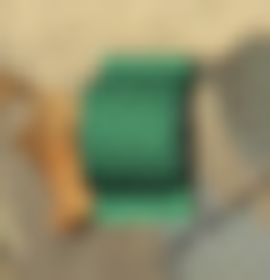

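View pics/blk_scene.png

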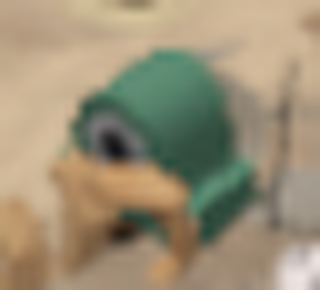

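```bash
cat > meas.py <<'E'
from h import *
from scipy.optimize import least_squares
def circ(q,Rk=None):
    # robust circle fit on hull
    h=cv2.convexHull((q[:,:2]*1000).astype(np.float32))[:,0]/1000.
    f=lambda v: np.hypot(h[:,0]-v[0],h[:,1]-v[1])-v[2]
    s=least_squares(f,[*h.mean(0),.02],loss='soft_l1',f_scale=.001); return s.x
def fillet(W,x,y,rad,z0,z1):
    m=(np.hypot(W[...,0]-x,W[...,1]-y)<rad)&(W[...,2]>z0)&(W[...,2]<z1); return W[m]
def run(tag,S):
    for n in('top','scene'):
        z=np.load('pics/%s%s.npz'%(n,tag)); W=cloud(n,z['d'])
        for k,(x,y,rad,z0,z1) in S.items():
            q=fillet(W,x,y,rad,z0,z1)
            if len(q)<8: print(n,k,'few',len(q)); continue
            mr=cv2.minAreaRect((q[:,:2]*1000).astype(np.float32))
            print(n,k,len(q),'med',np.median(q,0).round(4),'circ',circ(q).round(4),'rect',np.round(mr[0],1),np.round(mr[1],1),round(mr[2],1))
if __name__=='__main__':
    run('0',dict(bushing=(.4255,.040,.035,.035,.06),far=(.4842,.154,.035,.035,.06),square=(.437,.326,.04,.035,.06),cup=(.508,-.288,.05,.078,.105),cup_all=(.508,-.288,.05,.05,.105),mat=(.5,-.27,.09,.006,.018),red=(.358,-.273,.05,.06,.09)))
E
python3 meas.py
```

```text
top bushing 149 med [0.4286 0.0436 0.0439] circ [0.4287 0.0426 0.0205] rect [428.7  42.5] [40.2 37. ] 88.6
top far 151 med [0.4844 0.157  0.0438] circ [0.4848 0.1562 0.0206] rect [485.8 155.9] [40.6 40.9] 88.9
top square 152 med [0.4394 0.3275 0.0441] circ [0.4408 0.3269 0.0222] rect [439.5 328.4] [37.4 38. ] 34.8
top cup 68 med [ 0.5086 -0.2779  0.088 ] circ [ 0.5034 -0.2589  0.03  ] rect [ 504.9 -268. ] [61.3 41. ] 7.2
top cup_all 134 med [ 0.5087 -0.2788  0.0785] circ [ 0.5034 -0.2588  0.03  ] rect [ 504.8 -268. ] [61.3 41.1] 7.1
top mat 649 med [ 0.4909 -0.2336  0.0099] circ [ 0.5005 -0.2687  0.0861] rect [ 496.8 -253. ] [173.  137.6] 2.2
top red 83 med [ 0.3596 -0.2639  0.0764] circ [ 0.3668 -0.2452  0.03  ] rect [ 363.9 -253.8] [42.8 60.4] 69.7
scene bushing 95 med [0.4242 0.0462 0.0425] circ [0.4256 0.0424 0.0216] rect [426.5  43.1] [38.7 43.1] 30.3
scene far 103 med [0.4787 0.1599 0.043 ] circ [0.4814 0.1568 0.0202] rect [481.5 156.5] [36.9 37.8] 34.8
scene square 145 med [0.4358 0.3313 0.0427] circ [0.4383 0.3281 0.0224] rect [437.2 328. ] [34.9 38.1] 37.1
scene cup 52 med [ 0.5111 -0.2806  0.0845] circ [ 0.5019 -0.262   0.0299] rect [ 500.1 -271.7] [38.8 61.6] 86.7
scene cup_all 93 med [ 0.507  -0.2797  0.0798] circ [ 0.5021 -0.2627  0.0295] rect [ 502.8 -269. ] [60.6 45.4] 10.2
scene mat 230 med [ 0.4849 -0.2353  0.0092] circ [ 0.4967 -0.25    0.0597] rect [ 495.5 -242.5] [121. 105.] 17.3
scene red 101 med [ 0.3636 -0.2662  0.072 ] circ [ 0.365  -0.2489  0.0305] rect [ 362.1 -253.8] [52.4 64.5] 70.8
```

```bash
cat > go.py <<'E'
from h import *
import sys
def to(x,y,z,phi=None):
    p,R,s=tool(); d=R.T@(np.array([x,y,z])-p)/.05
    cur=np.arctan2(R[1,2],R[0,2]); t=0
    if phi is not None:
        t=-(np.degrees(phi-cur)); t=(t+90)%180-90
    st=status.state()
    print('t %.2f tcp'%s['t'],p.round(4),'jaw',round(np.degrees(cur),2),'gap',round(s['finger_gap'],4),'F',s['ft_force'].round(1),'j',s['joint_positions'].round(2))
    print('  -> shift',d.round(3),'turn',round(t/10,3),'alt',round((t/10-18 if t>0 else t/10+18),3))
if __name__=='__main__':
    a=[float(v) for v in sys.argv[1:]]
    to(*a[:3],np.radians(a[3]) if len(a)>3 else None)
E
python3 go.py .4275 .0427 .15 -92
```

```text
t 0.10 tcp [ 0.2082 -0.5354  0.2068] jaw -68.76 gap 0.0852 F [-0.5  0.8 -0.2] j [-1.32  0.28  1.51  0.    1.36 -0.12]
  -> shift [-8.276  1.154 -9.186] turn 2.324 alt -15.676
```

Call:
play_rows(
  motion=[
    [-8.28, 0, -9.19, 2.32],
    [-8.28, 0, -9.19, 2.32],
    [-8.28, 0, -9.19, 2.32],
    [-8.28, 0, -9.19, 2.32],
    [-8.28, 0, -9.19, 2.32],
  ],
  hand=1,
)

```text
t: 0.72
tcp_pos: [0.3194, -0.2417, 0.2074]
ee_rot: [-0.039, -2.204, 2.204]
ft_force: [2.0, -0.0, 0.6]
finger_gap: 0.0854
```

```bash
python3 go.py .4275 .0427 .13 -92
```

```text
t 0.72 tcp [ 0.3194 -0.2417  0.2074] jaw -92.01 gap 0.0854 F [ 2.  -0.   0.6] j [-0.82  0.01  1.83  0.    1.3   0.78]
  -> shift [-1.96  1.55 -5.76] turn -0.001 alt 17.999
```

Call:
play_rows(
  motion=[
    [-1.96, 0.4, -5.76, 0],
    [-1.96, 1.0, -5.76, 0],
    [-1.96, 1.55, -5.76, 0],
    [-1.96, 1.55, -5.76, 0],
    [-1.96, 1.55, -5.76, 0],
  ],
)

```text
t: 1.35
tcp_pos: [0.4262, 0.0398, 0.1306]
ee_rot: [-0.038, -2.204, 2.205]
ft_force: [1.0, -0.0, 0.4]
finger_gap: 0.0852
```

```bash
python3 go.py .4275 .0427 .01 -92
```

```text
t 1.35 tcp [0.4262 0.0398 0.1306] jaw -91.93 gap 0.0852 F [ 1.  -0.   0.4] j [-0.07  0.12  1.92 -0.    1.1   1.54]
  -> shift [-0.021  2.411 -0.06 ] turn 0.007 alt -17.993
```

Call:
play_rows(
  motion=[
    [-0.02, 0.8, -0.06, 0],
    [-0.02, 1.6, -0.06, 0],
    [-0.02, 2.2, -0.06, 0],
    [-0.02, 2.41, -0.06, 0],
    [-0.02, 2.41, -0.06, 0],
  ],
)

```text
t: 1.98
tcp_pos: [0.4268, 0.0408, 0.0104]
ee_rot: [-0.037, -2.204, 2.204]
ft_force: [-0.7, -0.5, 0.4]
finger_gap: 0.0855
```

Call:
play_rows(
  motion=[
    [0, 0, 0, 0],
    [0, 0, 0, 0],
    [0, 0, 0, 0],
    [0, 0, 0, 0],
    [0, 0, 0, 0],
  ],
  hand=-1,
)

```text
t: 2.6
tcp_pos: [0.4278, 0.0407, 0.0121]
ee_rot: [-0.04, -2.205, 2.205]
ft_force: [-1.4, -0.1, 9.6]
finger_gap: 0.0397
```

```bash
python3 go.py .4275 .0427 .01 -92; python3 -c "
from h import *
for n in('top','scene'):
    p,d=grab(n,n+'1')
p=np.load('pics/scene1.npz')['p']; cv2.imwrite('pics/s1.png',cv2.resize(p[150:270,200:340,::-1],None,fx=5,fy=5))"
```

```text
t 2.60 tcp [0.4278 0.0407 0.0121] jaw -91.96 gap 0.0397 F [-1.4 -0.1  9.6] j [-0.07  0.28  2.09 -0.    0.77  1.54]
  -> shift [ 0.007  0.041 -0.039] turn 0.004 alt -17.996
```

View pics/s1.png

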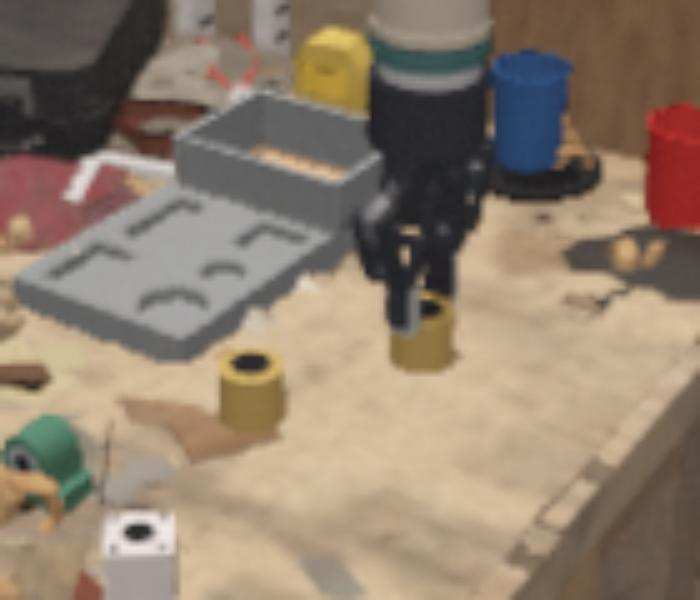

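Call:
play_rows(
  motion=[
    [0, -0.1, 0, 0],
    [0, -0.2, 0, 0],
    [0, -0.5, 0, 0],
    [0, -1.0, 0, 0],
    [0, -1.0, 0, 0],
  ],
)

```text
t: 3.32
tcp_pos: [0.4286, 0.0407, 0.062]
ee_rot: [-0.042, -2.206, 2.207]
ft_force: [-0.6, -0.0, -1.5]
finger_gap: 0.0399
```

```bash
python3 go.py .5857 .1007 .11 -92; python3 -c "
from h import *
for n in('top','scene'):
    p,d=grab(n,n+'1')
p=np.load('pics/scene1.npz')['p']; cv2.imwrite('pics/s1.png',cv2.resize(p[150:270,200:340,::-1],None,fx=5,fy=5))"
```

```text
t 3.33 tcp [0.4286 0.0407 0.062 ] jaw -91.95 gap 0.0399 F [-0.6 -0.  -1.5] j [-0.07  0.2   2.02 -0.    0.91  1.54]
  -> shift [-3.103 -0.946 -1.306] turn 0.005 alt -17.995
```

View pics/s1.png

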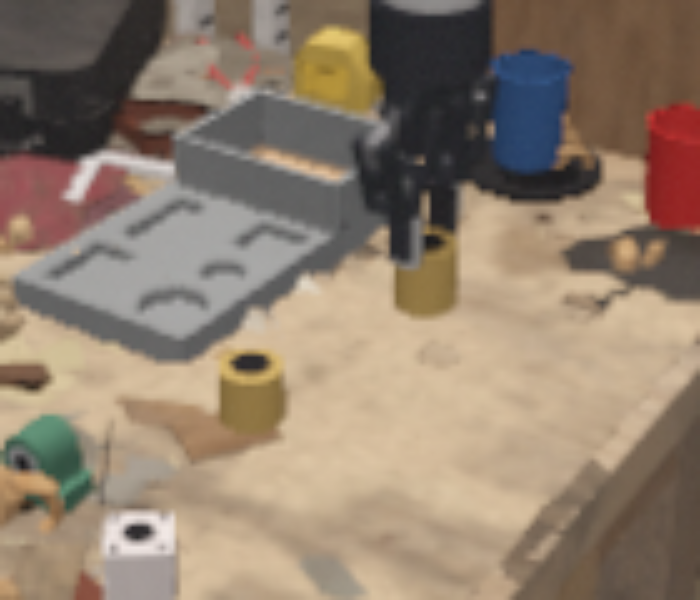

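```bash
cat > held.py <<'E'
from h import *
import sys
tag,x,y,z0,z1=sys.argv[1],*map(float,sys.argv[2:6])
for n in('scene','top'):
    z=np.load('pics/%s%s.npz'%(n,tag)); p=z['p'].astype(int); W=cloud(n,z['d'])
    m=(p[...,0]-p[...,2]>45)&(np.hypot(W[...,0]-x,W[...,1]-y)<.045)&(W[...,2]>z0)&(W[...,2]<z1)
    q=W[m]; 
    if len(q)<10: print(n,len(q)); continue
    q=q[~np.isnan(q).any(1)]
    f=lambda v: np.hypot(q[:,0]-v[0],q[:,1]-v[1])-.0215
    f2=lambda v: np.hypot(q[:,0]-v[0],q[:,1]-v[1])-v[2]
    from scipy.optimize import least_squares
    print(n,len(q),np.percentile(q,[3,50,97],axis=0).round(4).tolist())
    a=least_squares(f,[x,y],loss='soft_l1',f_scale=.002); b=least_squares(f2,[x,y,.02],loss='soft_l1',f_scale=.002); print(a.x.round(4),a.cost,b.x.round(4),b.cost)
E
python3 held.py 1 .4286 .0407 .03 .085
python3 held.py 1 .4286 .0407 .03 .075; echo far; python3 held.py 0 .483 .156 .005 .037;echo near;python3 held.py 0 .428 .043 .005 .037
```

```text
scene 125 [[0.4051, 0.0357, 0.0499], [0.4149, 0.057, 0.0656], [0.4374, 0.0623, 0.083]]
[0.4265 0.0394] 0.00011473164741479919 [0.4254 0.041  0.0199] 0.00010587942931607295
top 0
scene 95 [[0.4052, 0.0349, 0.0493], [0.4151, 0.0568, 0.0612], [0.4373, 0.0624, 0.073]]
[0.4266 0.0392] 8.843843882370273e-05 [0.4255 0.0409 0.0199] 8.161648760331563e-05
top 0
far
scene 222 [[0.4468, 0.1408, 0.0051], [0.4711, 0.1726, 0.0083], [0.511, 0.1961, 0.0346]]
[0.4833 0.157 ] 0.002326113664030297 [0.4919 0.1476 0.0331] 0.0019083706268190864
top 226 [[0.4425, 0.1249, 0.0051], [0.4778, 0.1668, 0.0072], [0.5245, 0.1959, 0.0132]]
[0.4829 0.1636] 0.004362104923357178 [0.4863 0.1582 0.0336] 0.0018632211560401437
near
scene 198 [[0.392, 0.0291, 0.0051], [0.4187, 0.058, 0.0086], [0.4657, 0.0771, 0.0348]]
[0.4271 0.042 ] 0.0019154553119782257 [0.432  0.0312 0.0323] 0.0014457501955540755
top 292 [[0.3888, 0.0056, 0.0051], [0.4263, 0.0475, 0.0072], [0.4675, 0.0817, 0.0115]]
[0.4288 0.0451] 0.006093033104070984 [0.4283 0.043  0.0339] 0.002302651630225388
```

Call:
play_rows(
  motion=[
    [-0.8, -0.6, -0.4, 0],
    [-1.9, -0.6, -0.9, 0],
    [-3.14, -0.4, -1.32, 0],
    [-3.14, -0.2, -1.32, 0],
    [-3.14, -0.2, -1.32, 0],
  ],
)

```text
t: 4.05
tcp_pos: [0.5837, 0.1013, 0.0677]
ee_rot: [-0.03, -2.2, 2.202]
ft_force: [-0.2, 0.6, -0.5]
finger_gap: 0.0396
```

```bash
python3 go.py .587 .101 .05 -92; python3 -c "
from h import *
for n in('top','scene'):
    p,d=grab(n,n+'2')
p=np.load('pics/scene2.npz')['p']; cv2.imwrite('pics/s2.png',cv2.resize(p[150:240,180:300,::-1],None,fx=6,fy=6,interpolation=cv2.INTER_CUBIC))";python3 held.py 2 .586 .101 .05 .1
```

```text
t 4.05 tcp [0.5837 0.1013 0.0677] jaw -91.94 gap 0.0396 F [-0.2  0.6 -0.5] j [ 0.05  0.41  1.67 -0.    1.07  1.66]
  -> shift [-0.069  0.354  0.004] turn 0.006 alt -17.994
scene 137 [[0.5604, 0.0868, 0.0599], [0.5702, 0.1149, 0.0805], [0.5937, 0.1223, 0.0996]]
[0.583  0.0998] 0.00025540309981519194 [0.582  0.1013 0.0199] 0.00023837299341936415
top 12 [[0.5634, 0.0924, 0.076], [0.5656, 0.0998, 0.0941], [0.5664, 0.1105, 0.097]]
[0.5856 0.1018] 4.810567474750496e-06 [0.5828 0.1018 0.0189] 4.758077933145219e-06
```

View pics/s2.png

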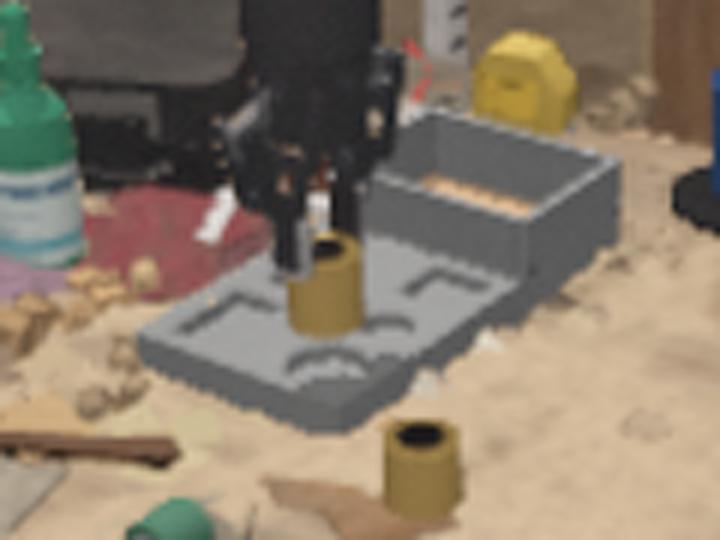

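Call:
play_rows(
  motion=[
    [-0.06, 0, 0, 0],
    [-0.06, 0.3, 0, 0],
    [-0.06, 0.55, 0, 0],
    [-0.06, 0.65, 0, 0],
    [-0.06, 0.75, 0, 0],
  ],
)

```text
t: 4.78
tcp_pos: [0.5848, 0.1009, 0.0375]
ee_rot: [-0.029, -2.2, 2.202]
ft_force: [-21.5, -2.6, 51.8]
finger_gap: 0.0395
```

```bash
python3 go.py .587 .101 .03 -92
```

```text
t 4.78 tcp [0.5848 0.1009 0.0375] jaw -91.91 gap 0.0395 F [-21.5  -2.6  51.8] j [ 0.05  0.45  1.7  -0.    1.    1.66]
  -> shift [-0.045  0.149 -0.003] turn 0.009 alt -17.991
```

Call:
play_rows(
  motion=[
    [0, -0.14, 0, 0],
    [0.04, -0.14, 0, 0],
    [0.05, -0.1, 0, 0],
    [0.05, -0.05, 0, 0],
    [0.05, 0, 0, 0],
  ],
)

```text
t: 5.4
tcp_pos: [0.584, 0.1011, 0.0372]
ee_rot: [-0.032, -2.202, 2.204]
ft_force: [-15.6, -2.7, 41.4]
finger_gap: 0.0398
```

```bash
python3 go.py .587 .101 .03 -92
```

```text
t 5.40 tcp [0.584  0.1011 0.0372] jaw -91.9 gap 0.0398 F [-15.6  -2.7  41.4] j [ 0.05  0.44  1.7  -0.    1.    1.66]
  -> shift [-0.06   0.143 -0.   ] turn 0.01 alt -17.99
```

Call:
play_rows(
  motion=[
    [0.04, -0.08, 0, 0],
    [0.06, -0.04, 0, 0],
    [0.08, 0, 0, 0],
    [0.1, 0, 0, 0],
    [0.1, 0, 0, 0],
  ],
)

```text
t: 6.02
tcp_pos: [0.5821, 0.1013, 0.0325]
ee_rot: [-0.038, -2.204, 2.205]
ft_force: [2.5, -0.7, -2.4]
finger_gap: 0.04
```

```bash
python3 go.py .587 .101 .03 -92
```

```text
t 6.03 tcp [0.5821 0.1013 0.0325] jaw -91.95 gap 0.04 F [ 2.5 -0.7 -2.4] j [ 0.05  0.44  1.72 -0.    0.98  1.66]
  -> shift [-0.098  0.05   0.003] turn 0.005 alt -17.995
```

Call:
play_rows(
  motion=[
    [0, 0.03, 0, 0],
    [0, 0.06, 0, 0],
    [0, 0.08, 0, 0],
    [0, 0.08, 0, 0],
  ],
)

```text
t: 6.52
tcp_pos: [0.5836, 0.1013, 0.0306]
ee_rot: [-0.042, -2.206, 2.207]
ft_force: [3.9, -3.0, 6.0]
finger_gap: 0.0397
```

```bash
python3 go.py .587 .101 .03 -92;  python3 -c "
from h import *
for n in('top','scene'):
    p,d=grab(n,n+'2')
p=np.load('pics/scene2.npz')['p']; cv2.imwrite('pics/s2.png',cv2.resize(p[150:240,180:300,::-1],None,fx=6,fy=6,interpolation=cv2.INTER_CUBIC))";python3 held.py 2 .583 .101 .035 .06
```

```text
t 6.53 tcp [0.5836 0.1013 0.0306] jaw -91.94 gap 0.0397 F [ 3.9 -3.   6. ] j [ 0.05  0.45  1.72 -0.    0.97  1.66]
  -> shift [-0.069  0.011  0.004] turn 0.006 alt -17.994
scene 74 [[0.5605, 0.0907, 0.0367], [0.5697, 0.1151, 0.0475], [0.5907, 0.1236, 0.0597]]
[0.5828 0.1001] 0.00015722940048309785 [0.5813 0.1016 0.0196] 0.00014718248585617646
top 0
```

View pics/s2.png

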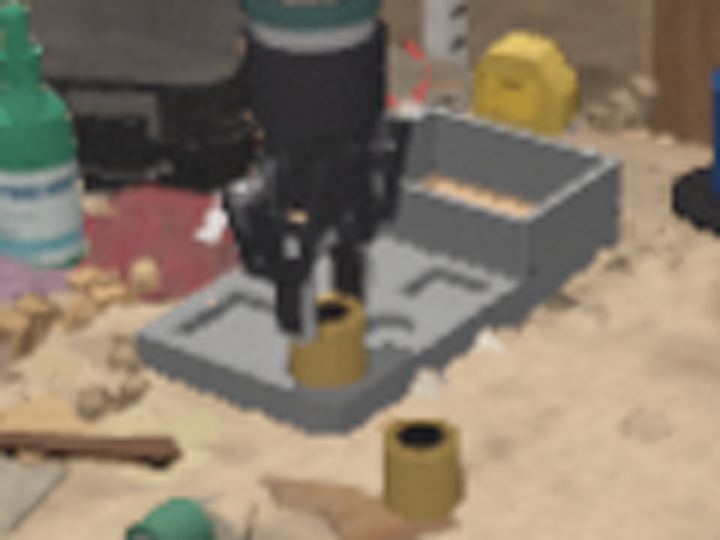

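Call:
play_rows(
  motion=[
    [0, 0, 0, 0],
    [0, 0, 0, 0],
    [0, 0, 0, 0],
    [0, -0.4, 0, 0],
    [0, -1.2, 0, 0],
  ],
  hand=1,
)

```text
t: 7.25
tcp_pos: [0.5793, 0.1017, 0.0876]
ee_rot: [-0.031, -2.201, 2.201]
ft_force: [0.7, 0.3, 0.3]
finger_gap: 0.0854
```

```bash
python3 go.py .4372 .3283 .12 34
```

```text
t 7.25 tcp [0.5793 0.1017 0.0876] jaw -91.96 gap 0.0854 F [0.7 0.3 0.3] j [0.06 0.39 1.65 0.   1.11 1.66]
  -> shift [ 3.    -0.631 -4.433] turn 5.404 alt -12.596
```

Call:
play_rows(
  motion=[
    [0.6, -0.63, -0.9, -1],
    [1.2, -0.63, -1.8, -2],
    [1.8, -0.63, -2.7, -3],
    [2.4, -0.63, -3.5, -4],
    [3.0, -0.63, -4.43, -5],
  ],
)

```text
t: 7.88
tcp_pos: [0.4377, 0.329, 0.1204]
ee_rot: [-0.774, 1.722, -1.722]
ft_force: [0.5, -0.1, 0.5]
finger_gap: 0.085
```

Call:
play_rows(
  motion=[
    [0, 0, 0, -1],
    [0, 0, 0, -2],
    [0, 0, 0, -3],
    [0, 0, 0, -4],
    [0, 0, 0, -5],
  ],
)

```text
t: 8.5
tcp_pos: [0.4385, 0.328, 0.1202]
ee_rot: [-1.276, 1.102, -1.1]
ft_force: [0.0, -0.6, -0.1]
finger_gap: 0.0855
```

```bash
python3 go.py .4375 .328 .06 33.5
```

```text
t 8.50 tcp [0.4385 0.328  0.1202] jaw 8.38 gap 0.0855 F [ 0.  -0.6 -0.1] j [0.51 0.3  1.7  0.   1.14 0.37]
  -> shift [-0.004  1.203 -0.018] turn -2.512 alt 15.488
```

Call:
play_rows(
  motion=[
    [0, 0, -0.02, -1],
    [0, 0.2, -0.02, -2],
    [0, 0.9, -0.02, -2.5],
    [0, 1.7, -0.02, -2.5],
    [0, 2.18, -0.02, -2.5],
  ],
)

```text
t: 9.12
tcp_pos: [0.4366, 0.3272, 0.0095]
ee_rot: [-1.432, 0.777, -0.773]
ft_force: [0.8, -0.2, -0.3]
finger_gap: 0.0856
```

Call:
play_rows(
  motion=[
    [0, 0, 0, 0],
    [0, 0, 0, 0],
    [0, 0, 0, 0],
    [0, 0, 0, 0],
    [0, 0, 0, 0],
  ],
  hand=-1,
)

```text
t: 9.75
tcp_pos: [0.4391, 0.3285, 0.0132]
ee_rot: [-1.426, 0.773, -0.776]
ft_force: [-1.9, -0.3, 5.9]
finger_gap: 0.0347
```

```bash
python3 go.py .4375 .328 .06 33.5; python3 -c "
from h import *
for n in('top','scene'):
    p,d=grab(n,n+'3')
p=np.load('pics/scene3.npz')['p']; cv2.imwrite('pics/s3.png',cv2.resize(p[200:290,180:300,::-1],None,fx=6,fy=6,interpolation=cv2.INTER_CUBIC))"
```

```text
t 9.75 tcp [0.4391 0.3285 0.0132] jaw 33.04 gap 0.0347 F [-1.9 -0.3  5.9] j [ 0.52  0.41  1.84 -0.    0.89 -0.06]
  -> shift [-0.01  -0.935 -0.029] turn -0.046 alt 17.954
```

View pics/s3.png

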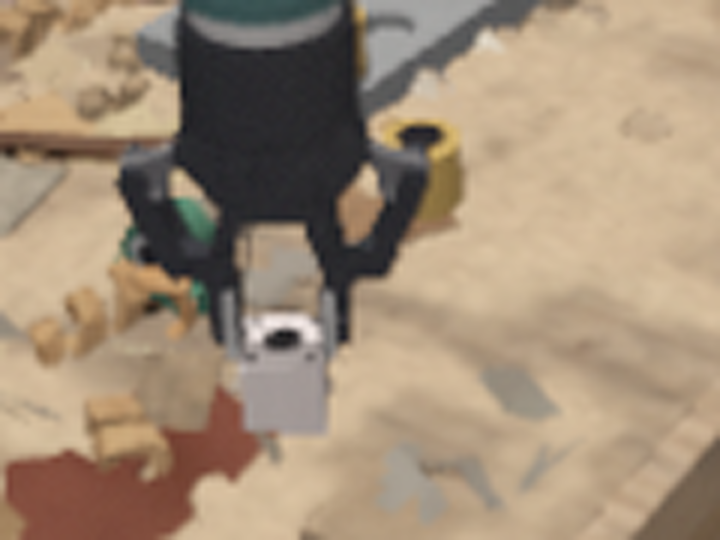

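Call:
play_rows(
  motion=[
    [0, -0.3, 0, 0],
    [0, -1.0, 0, 0],
    [0, -2.2, 0, 0],
    [0, -2.3, 0, 0],
    [0, -2.3, 0, 0],
  ],
)

```text
t: 10.48
tcp_pos: [0.4382, 0.3279, 0.1273]
ee_rot: [-1.427, 0.774, -0.775]
ft_force: [0.1, -0.1, -1.5]
finger_gap: 0.0344
```

```bash
cat > heldsq.py <<'E'
from h import *
import sys
from scipy.optimize import least_squares
# visible faces of the held box: fit 37mm square by point-to-box distance
tag,x,y,ang,z0,z1,hx,hy=sys.argv[1],*map(float,sys.argv[2:9])
z=np.load('pics/scene%s.npz'%tag); W=cloud('scene',z['d']); p=z['p'].astype(int)
m=(np.hypot(W[...,0]-x,W[...,1]-y)<.035)&(W[...,2]>z0)&(W[...,2]<z1)
if len(sys.argv)>9: m&=(p[...,1]>p[...,0]+12)
else: m&=(p.min(-1)>95)
q=W[m][:,:2]; c=np.radians(ang)
def f(v):
    a=c+v[2]; R=np.array([[np.cos(a),-np.sin(a)],[np.sin(a),np.cos(a)]]); l=np.abs((q-v[:2])@R)-[hx,hy]
    return np.where((l>0).any(1),np.hypot(np.maximum(l[:,0],0),np.maximum(l[:,1],0)),l.max(1))
b=least_squares(f,[x,y,0],loss='soft_l1',f_scale=.001,x_scale=[.001,.001,.02]); print(len(q),b.x.round(4),b.cost)
E
python3 -c "
from h import *
for n in('top','scene'):
    p,d=grab(n,n+'4')
p=np.load('pics/scene4.npz')['p']; cv2.imwrite('pics/s4.png',cv2.resize(p[170:290,180:300,::-1],None,fx=5,fy=5,interpolation=cv2.INTER_CUBIC))"
python3 go.py .579 -.010 .13 -2; python3 heldsq.py 4 .4385 .3285 33 .105 .135 .0185 .0185;python3 heldsq.py 3 .4385 .3285 33 .008 .036 .0185 .0185;python3 heldsq.py 0 .4385 .3285 33 .008 .039 .0185 .0185
```

```text
t 10.57 tcp [0.4371 0.3272 0.1253] jaw 33.05 gap 0.035 F [-0.4 -0.4 -2.4] j [ 0.52  0.29  1.69 -0.    1.16 -0.06]
  -> shift [ 7.201 -0.09  -1.299] turn 3.505 alt -14.495
115 [0.4371 0.3259 0.0391] 6.255532533034104e-05
130 [0.4387 0.3273 0.0207] 7.746820567214765e-05
147 [0.4382 0.3266 0.0052] 0.00012014782530420195
```

View pics/s4.png

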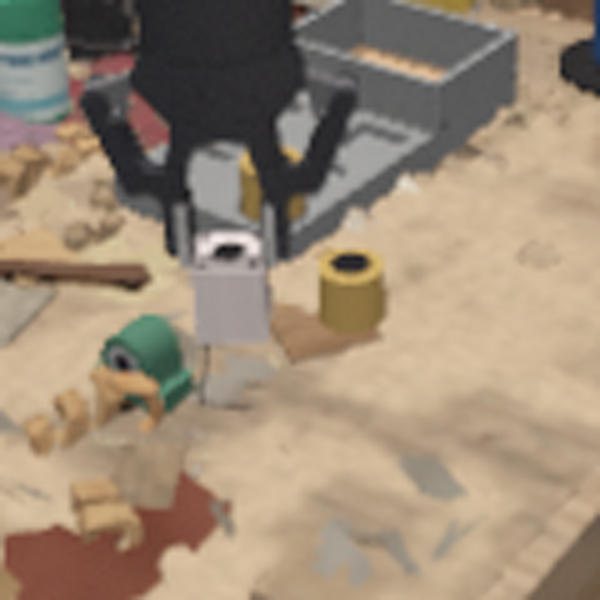

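Call:
play_rows(
  motion=[
    [1.2, 0, -0.2, 1],
    [2.4, 0, -0.4, 2],
    [3.6, 0, -0.65, 3],
    [4.8, 0, -0.9, 3.5],
    [6.0, 0, -1.1, 3.5],
  ],
)

```text
t: 11.2
tcp_pos: [0.5549, 0.0446, 0.1247]
ee_rot: [-1.195, 1.238, -1.233]
ft_force: [0.6, 0.3, -0.6]
finger_gap: 0.0347
```

```bash
python3 go.py .579 -.010 .06 -2
```

```text
t 11.20 tcp [0.5549 0.0446 0.1247] jaw -1.99 gap 0.0347 F [ 0.6  0.3 -0.6] j [-0.04  0.31  1.67  0.    1.16 -0.01]
  -> shift [1.076 1.292 0.524] turn 0.001 alt -17.999
```

Call:
play_rows(
  motion=[
    [0.8, 0.3, 0.4, 0],
    [1.08, 0.8, 0.52, 0],
    [1.08, 1.29, 0.52, 0],
    [1.08, 1.29, 0.52, 0],
    [1.08, 1.29, 0.52, 0],
  ],
)

```text
t: 11.82
tcp_pos: [0.5798, -0.0082, 0.0619]
ee_rot: [-1.194, 1.235, -1.234]
ft_force: [0.8, -0.5, -0.8]
finger_gap: 0.0348
```

```bash
python3 -c "
from h import *
for n in('top','scene'):
    p,d=grab(n,n+'5')
p=np.load('pics/scene5.npz')['p']; cv2.imwrite('pics/s5.png',cv2.resize(p[130:230,190:310,::-1],None,fx=6,fy=6,interpolation=cv2.INTER_CUBIC))"
python3 go.py .579 -.010 .033 -2; python3 heldsq.py 5 .578 -.010 -2 .052 .075 .0185 .0185
```

```text
t 11.93 tcp [ 0.5806 -0.0081  0.0629] jaw -1.92 gap 0.035 F [ 0.  -0.  -1.7] j [-0.13  0.4   1.71 -0.    1.04 -0.1 ]
  -> shift [ 0.038  0.599 -0.031] turn 0.008 alt -17.992
85 [ 0.5796 -0.0096  0.0032] 5.91775598685338e-05
```

View pics/s5.png

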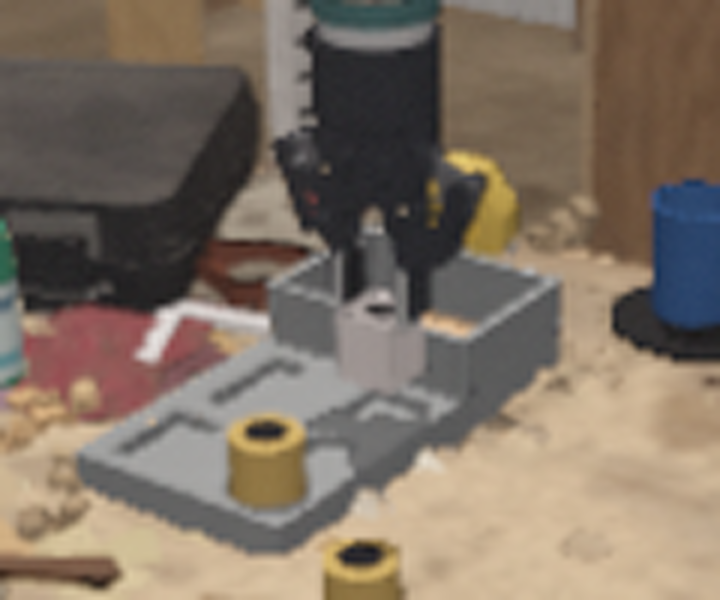

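Call:
play_rows(
  motion=[
    [0.03, 0.1, -0.02, 0],
    [0.03, 0.3, -0.02, 0],
    [0.03, 0.45, -0.02, 0],
    [0.03, 0.52, -0.02, 0],
    [0.03, 0.58, -0.02, 0],
  ],
)

```text
t: 12.55
tcp_pos: [0.5804, -0.01, 0.036]
ee_rot: [-1.19, 1.231, -1.237]
ft_force: [0.3, -1.0, -2.3]
finger_gap: 0.0347
```

```bash
python3 go.py .579 -.010 .031 -2
```

```text
t 12.55 tcp [ 0.5804 -0.01    0.036 ] jaw -1.95 gap 0.0347 F [ 0.3 -1.  -2.3] j [-0.14  0.43  1.74 -0.    0.97 -0.1 ]
  -> shift [-0.     0.099 -0.027] turn 0.005 alt -17.995
```

No contact force yet, so it is entering. Continue down.

Call:
play_rows(
  motion=[
    [0, 0.04, 0, 0],
    [0, 0.08, 0, 0],
    [0, 0.1, 0, 0],
    [0, 0.12, 0, 0],
    [0, 0.12, 0, 0],
  ],
)

```text
t: 13.18
tcp_pos: [0.5794, -0.0099, 0.031]
ee_rot: [-1.192, 1.232, -1.236]
ft_force: [-6.9, 1.0, 27.4]
finger_gap: 0.0346
```

```bash
python3 go.py .579 -.010 .031 -2
```

```text
t 13.18 tcp [ 0.5794 -0.0099  0.031 ] jaw -1.95 gap 0.0346 F [-6.9  1.  27.4] j [-0.14  0.43  1.75 -0.    0.96 -0.1 ]
  -> shift [ 0.003  0.    -0.008] turn 0.005 alt -17.995
```

Call:
play_rows(
  motion=[
    [0, 0, 0, 0],
    [0, 0, 0, 0],
    [0, 0, 0, 0],
    [0, -0.5, 0, 0],
    [0, -1.4, 0, 0],
  ],
  hand=1,
)

```text
t: 13.8
tcp_pos: [0.577, -0.0097, 0.0953]
ee_rot: [-1.197, 1.239, -1.231]
ft_force: [0.7, 0.8, -0.5]
finger_gap: 0.0854
```

```bash
python3 go.py .543 .281 .13 85.4; python3 -c "
from h import *
for n in('top','scene'):
    p,d=grab(n,n+'6')
p=np.load('pics/scene6.npz')['p']; cv2.imwrite('pics/s6.png',cv2.resize(p[130:290,180:310,::-1],None,fx=4,fy=4,interpolation=cv2.INTER_CUBIC))
for n in('top','scene'):
    z=np.load('pics/%s6.npz'%n); p=z['p'].astype(int); W=cloud(n,z['d'])
    m=(p[...,1]>p[...,0]+15)&(abs(W[...,0]-.54)<.08)&(abs(W[...,1]-.28)<.08)
    a=W[m]; print(n,len(a),cv2.minAreaRect((a[:,:2]*1000).astype(np.float32)))
"
```

```text
t 13.80 tcp [ 0.577  -0.0097  0.0953] jaw -1.96 gap 0.0854 F [ 0.7  0.8 -0.5] j [-0.14  0.37  1.67 -0.    1.12 -0.1 ]
  -> shift [-5.787 -0.687 -0.883] turn -8.736 alt 9.264
top 175 ((545.46923828125, 281.7633972167969), (30.64141845703125, 53.81987762451172), 87.01248931884766)
scene 147 ((536.9837646484375, 283.05426025390625), (31.101232528686523, 43.90810012817383), 89.2462387084961)
```

View pics/s6.png

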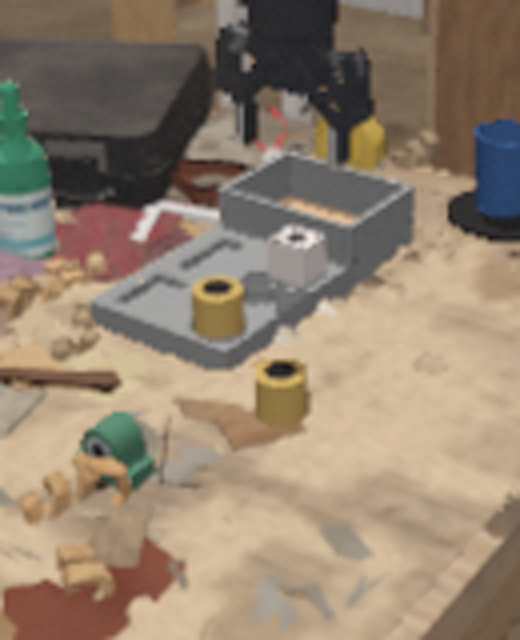

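Call:
play_rows(
  motion=[
    [-0.8, -0.69, -0.1, -1],
    [-2.0, -0.69, -0.3, -2],
    [-3.2, -0.69, -0.5, -3],
    [-4.4, -0.69, -0.7, -4],
    [-5.6, -0.69, -0.85, -5],
  ],
)

```text
t: 14.52
tcp_pos: [0.5451, 0.2731, 0.1304]
ee_rot: [-1.496, 0.569, -0.568]
ft_force: [-0.0, 0.0, 0.7]
finger_gap: 0.0856
```

```bash
python3 go.py .5435 .281 .08 86.5
```

```text
t 14.53 tcp [0.5451 0.2731 0.1304] jaw 48.37 gap 0.0856 F [-0.   0.   0.7] j [ 0.35  0.38  1.55 -0.    1.22 -0.49]
  -> shift [-0.128  1.009  0.098] turn -3.813 alt 14.187
```

Call:
play_rows(
  motion=[
    [-0.13, 0, 0.1, -1],
    [-0.13, 0, 0.1, -2],
    [-0.13, 0.3, 0.1, -3],
    [-0.13, 0.6, 0.1, -3.8],
    [-0.13, 0.9, 0.1, -3.8],
  ],
)

```text
t: 15.15
tcp_pos: [0.544, 0.2793, 0.0849]
ee_rot: [-1.571, 0.057, -0.054]
ft_force: [-0.4, 0.8, -0.1]
finger_gap: 0.0856
```

Call:
play_rows(
  motion=[
    [0, 0.5, 0, 0],
    [0, 1.1, 0, 0],
    [0, 1.54, 0, 0],
    [0, 1.54, 0, 0],
    [0, 1.54, 0, 0],
  ],
)

```text
t: 15.78
tcp_pos: [0.545, 0.2796, 0.0099]
ee_rot: [-1.57, 0.055, -0.056]
ft_force: [-0.1, -0.0, 0.2]
finger_gap: 0.0856
```

Call:
play_rows(
  motion=[
    [0, 0, 0, 0],
    [0, 0, 0, 0],
    [0, 0, 0, 0],
    [0, 0, 0, 0],
    [0, 0, 0, 0],
  ],
  hand=-1,
)

```text
t: 16.4
tcp_pos: [0.5449, 0.2799, 0.0105]
ee_rot: [-1.569, 0.053, -0.055]
ft_force: [-0.6, 0.2, 5.9]
finger_gap: 0.0297
```

```bash
python3 go.py .5435 .281 .08 86.5; python3 -c "
from h import *
for n in('top','scene'):
    p,d=grab(n,n+'7')
p=np.load('pics/scene7.npz')['p']; cv2.imwrite('pics/s7.png',cv2.resize(p[160:290,180:310,::-1],None,fx=5,fy=5,interpolation=cv2.INTER_CUBIC))"
```

```text
t 16.40 tcp [0.5449 0.2799 0.0105] jaw 86.04 gap 0.0297 F [-0.6  0.2  5.9] j [ 0.36  0.49  1.69  0.    0.95 -1.14]
  -> shift [-0.029 -1.39   0.022] turn -0.046 alt 17.954
```

View pics/s7.png

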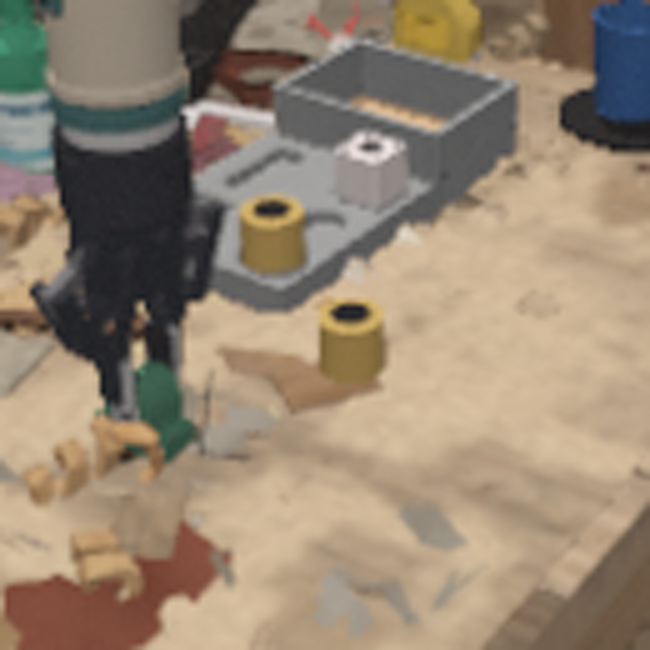

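Call:
play_rows(
  motion=[
    [0, -0.3, 0, 0],
    [0, -1.0, 0, 0],
    [0, -2.0, 0, 0],
    [0, -2.4, 0, 0],
    [0, -2.4, 0, 0],
  ],
)

```text
t: 17.12
tcp_pos: [0.5456, 0.2798, 0.1318]
ee_rot: [-1.569, 0.051, -0.057]
ft_force: [0.2, -0.4, -2.6]
finger_gap: 0.0296
```

```bash
python3 go.py .6646 .0855 .13 -2; python3 -c "
from h import *
for n in('top','scene'):
    p,d=grab(n,n+'8')
p=np.load('pics/scene8.npz')['p']; cv2.imwrite('pics/s8.png',cv2.resize(p[140:270,160:290,::-1],None,fx=5,fy=5,interpolation=cv2.INTER_CUBIC))"
```

```text
t 17.12 tcp [0.5456 0.2798 0.1318] jaw 86.04 gap 0.0296 F [ 0.2 -0.4 -2.6] j [ 0.36  0.38  1.54 -0.    1.21 -1.14]
  -> shift [ 2.642  0.04  -3.712] turn 8.804 alt -9.196
```

View pics/s8.png

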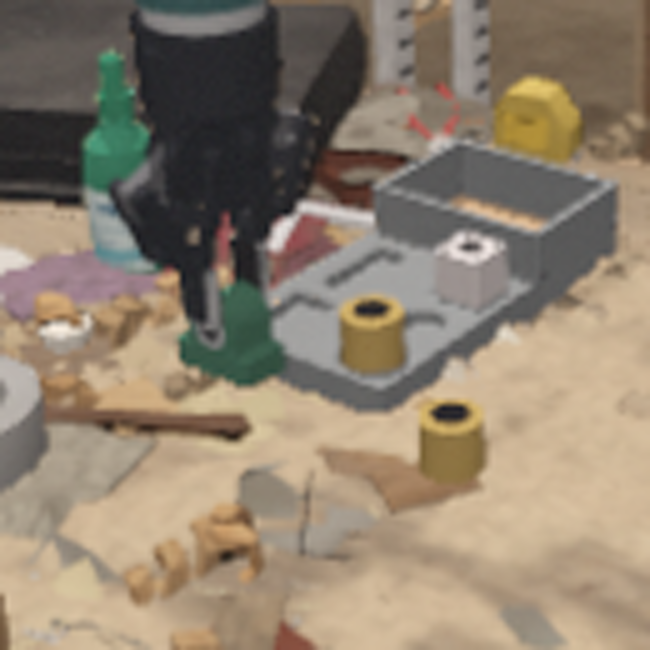

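```bash
python3 - <<'E'
from h import *
z=np.load('pics/top0.npz'); W=cloud('top',z['d']); 
m=(W[...,2]>.05)&(abs(W[...,0]-.8)<.13)&(abs(W[...,1]-.07)<.1)
q=W[m]; q=q[~np.isnan(q).any(1)]
for a in np.arange(.05,.25,.03):
    s=q[(q[:,2]>=a)&(q[:,2]<a+.03)]
    if len(s): print(a.round(2),len(s),s.min(0).round(3),s.max(0).round(3))
z=np.load('pics/scene8.npz'); W=cloud('scene',z['d']);p=z['p'].astype(int)
m=(p[...,1]>p[...,0]+12)&(np.hypot(W[...,0]-.5456,W[...,1]-.28)<.06)&(W[...,2]<.145)&(W[...,2]>.1)
q=W[m];print(len(q),q.min(0),q.max(0), cv2.minAreaRect((q[:,:2]*1000).astype(np.float32)))
E
```

```text
0.05 153 [ 0.812 -0.03   0.051] [0.929 0.087 0.08 ]
0.08 185 [ 0.812 -0.03   0.08 ] [0.93  0.087 0.11 ]
0.11 115 [0.82  0.037 0.11 ] [0.859 0.083 0.14 ]
0.14 52 [0.827 0.049 0.141] [0.849 0.073 0.169]
0.17 24 [0.833 0.052 0.17 ] [0.847 0.067 0.18 ]
145 [0.51355191 0.2664461  0.12346194] [0.57019003 0.29779822 0.14491755] ((538.8606567382812, 289.3634338378906), (57.47346496582031, 29.23725700378418), 22.919843673706055)
```

Call:
play_rows(
  motion=[
    [0.3, 0.04, -0.4, 1],
    [0.6, 0.04, -0.8, 2],
    [0.9, 0.04, -1.2, 3],
    [1.2, 0.04, -1.6, 4],
    [1.5, 0.04, -2.0, 5],
  ],
)

```text
t: 17.85
tcp_pos: [0.6114, 0.1736, 0.1252]
ee_rot: [-1.444, 0.742, -0.736]
ft_force: [-0.3, 0.1, -1.7]
finger_gap: 0.0291
```

```bash
python3 go.py .6646 .0845 .08 -2
```

```text
t 17.85 tcp [0.6114 0.1736 0.1252] jaw 35.71 gap 0.0291 F [-0.3  0.1 -1.7] j [ 0.17  0.42  1.49 -0.    1.23 -0.46]
  -> shift [ 2.069  0.901 -0.172] turn 3.771 alt -14.229
```

Call:
play_rows(
  motion=[
    [0.6, 0.2, 0, 1],
    [1.2, 0.4, 0, 2],
    [1.7, 0.6, -0.1, 3],
    [2.07, 0.8, -0.17, 3.77],
    [2.07, 0.9, -0.17, 3.77],
  ],
)

```text
t: 18.48
tcp_pos: [0.6652, 0.0846, 0.0797]
ee_rot: [-1.199, 1.234, -1.229]
ft_force: [-0.1, 0.3, -2.3]
finger_gap: 0.0297
```

```bash
python3 -c "
from h import *
for n in('top','scene'):
    p,d=grab(n,n+'9')
p=np.load('pics/scene9.npz')['p']; cv2.imwrite('pics/s9.png',cv2.resize(p[130:230,180:300,::-1],None,fx=6,fy=6,interpolation=cv2.INTER_CUBIC))
z=np.load('pics/scene9.npz'); W=cloud('scene',z['d']);p=z['p'].astype(int)
m=(p[...,1]>p[...,0]+12)&(np.hypot(W[...,0]-.66,W[...,1]-.085)<.06)&(W[...,2]<.1)&(W[...,2]>.045)
q=W[m];print(len(q),q.min(0),q.max(0), np.percentile(q,[3,97],axis=0),cv2.minAreaRect((q[:,:2]*1000).astype(np.float32)))
"
python3 go.py .6646 .0845 .05 -2; python3 heldsq.py 9 .663 .086 -2 .05 .085 .0155 .0275 g
```

```text
102 [0.64701811 0.06294952 0.07135514] [0.68093259 0.11402825 0.09998512] [[0.64782841 0.06847652 0.07502311]
 [0.67855795 0.11361932 0.09820426]] ((656.5723876953125, 94.27630615234375), (55.476139068603516, 30.17974090576172), 54.236446380615234)
t 18.57 tcp [0.6647 0.0863 0.0805] jaw -1.56 gap 0.0293 F [ 0.5  0.2 -1. ] j [0.03 0.5  1.47 0.   1.18 0.05]
  -> shift [0.036 0.61  0.002] turn 0.044 alt -17.956
48 [0.6666 0.0845 0.0678] 2.5150725186591514e-05
```

View pics/s9.png

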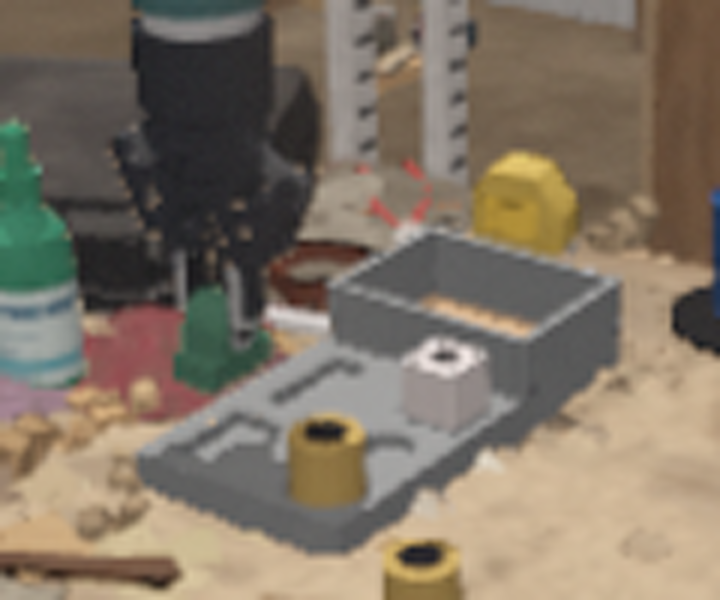

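Call:
play_rows(
  motion=[
    [0.01, 0.2, 0, 0.04],
    [0.01, 0.5, 0, 0.04],
    [0.01, 0.75, 0, 0.04],
    [0.01, 0.86, 0, 0.04],
    [0.01, 0.92, 0, 0.04],
  ],
)

```text
t: 19.2
tcp_pos: [0.6658, 0.0857, 0.0368]
ee_rot: [-1.193, 1.237, -1.235]
ft_force: [-4.5, 0.5, 8.7]
finger_gap: 0.0295
```

```bash
python3 go.py .6646 .0855 .0285 -2
```

```text
t 19.20 tcp [0.6658 0.0857 0.0368] jaw -2.06 gap 0.0295 F [-4.5  0.5  8.7] j [0.02 0.54 1.52 0.   1.08 0.06]
  -> shift [ 0.006  0.167 -0.024] turn -0.006 alt 17.994
```

Call:
play_rows(
  motion=[
    [0, 0, -0.03, 0],
    [0, 0.04, -0.04, 0],
    [0, 0.09, -0.04, 0],
    [0, 0.13, -0.04, 0],
    [0, 0.16, -0.04, 0],
  ],
)

```text
t: 19.82
tcp_pos: [0.6646, 0.0853, 0.0285]
ee_rot: [-1.192, 1.235, -1.236]
ft_force: [0.3, 0.3, 10.2]
finger_gap: 0.0295
```

```bash
python3 go.py .6646 .0855 .0285 -2
```

```text
t 19.82 tcp [0.6646 0.0853 0.0285] jaw -2.05 gap 0.0295 F [ 0.3  0.3 10.2] j [ 0.02  0.55  1.53 -0.    1.06  0.06]
  -> shift [-0.004 -0.001 -0.   ] turn -0.005 alt 17.995
```

Call:
play_rows(
  motion=[
    [0, 0, 0, 0],
    [0, 0, 0, 0],
    [0, 0, 0, 0],
    [0, -0.5, 0, 0],
    [0, -1.6, 0, 0],
  ],
  hand=0.2,
)

```text
t: 20.45
tcp_pos: [0.6622, 0.0853, 0.1064]
ee_rot: [-1.197, 1.241, -1.233]
ft_force: [0.9, -0.2, -0.3]
finger_gap: 0.0518
```

Call:
play_rows(
  motion=[
    [0, -1, 1, 0],
    [0, -2, 1, 0],
    [0, -2.5, 1, 0],
    [1, -2.5, 1, 0],
    [2, -2.5, 1, 0],
  ],
  hand=1,
)

```text
t: 21.08
tcp_pos: [0.711, -0.0168, 0.2342]
ee_rot: [-1.192, 1.233, -1.235]
ft_force: [0.7, -0.3, -0.1]
finger_gap: 0.0852
```

```bash
python3 go.py .503 -.26 .2 0; python3 -c "
from h import *
for n in('top','scene'):
    p,d=grab(n,n+'10')
p=np.load('pics/scene10.npz')['p']; cv2.imwrite('pics/s10.png',cv2.resize(p[130:240,180:340,::-1],None,fx=5,fy=5,interpolation=cv2.INTER_CUBIC))
p=np.load('pics/top10.npz')['p']; cv2.imwrite('pics/t10.png',cv2.resize(p[130:290,210:390,::-1],None,fx=4,fy=4,interpolation=cv2.INTER_CUBIC))
from meas import run
run('10',dict(cup=(.508,-.275,.06,.078,.105),bush=(.583,.101,.03,.05,.07),sq=(.579,-.01,.03,.05,.07),blk=(.6646,.0868,.03,.05,.075)))
"
```

```text
t 21.07 tcp [ 0.711  -0.0168  0.2342] jaw -1.95 gap 0.0852 F [ 0.7 -0.3 -0.1] j [-0.12  0.48  1.13 -0.    1.54 -0.09]
  -> shift [ 5.004  0.681 -3.994] turn -0.195 alt 17.805
top cup 96 med [ 0.5021 -0.2653  0.0881] circ [ 0.502  -0.2599  0.0301] rect [ 502.  -259.2] [59.4 57.8] 87.4
top bush 150 med [0.5835 0.1018 0.0618] circ [0.5841 0.1019 0.0204] rect [584.4 101.9] [37.3 43. ] 88.5
top sq few 0
top blk 127 med [0.6674 0.0849 0.0621] circ [0.6689 0.0871 0.0199] rect [668.3  86.3] [34.6 31.8] 88.6
scene cup 88 med [ 0.5009 -0.2579  0.0849] circ [ 0.5003 -0.2606  0.0316] rect [ 500.6 -259.9] [59.7 63.8] 47.9
scene bush 102 med [0.5782 0.1074 0.0602] circ [0.5817 0.1027 0.0211] rect [582.3 103. ] [42.6 41. ] 2.3
scene sq 90 med [ 0.5731 -0.0027  0.0601] circ [ 0.5761 -0.0074  0.0248] rect [578.2  -8.8] [42.9 39.2] 87.5
scene blk 75 med [0.6593 0.093  0.059 ] circ [0.6628 0.0899 0.02  ] rect [664.   90.1] [35.5 32.1] 8.7
```

View pics/s10.png

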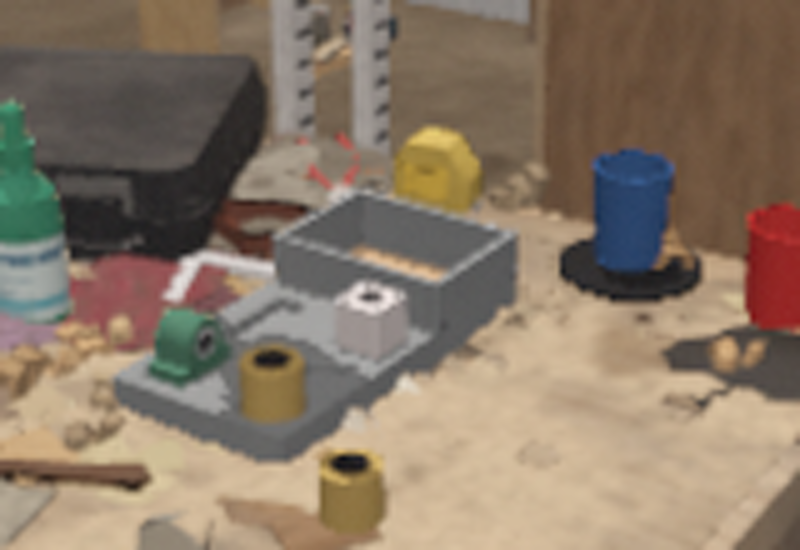

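View pics/t10.png

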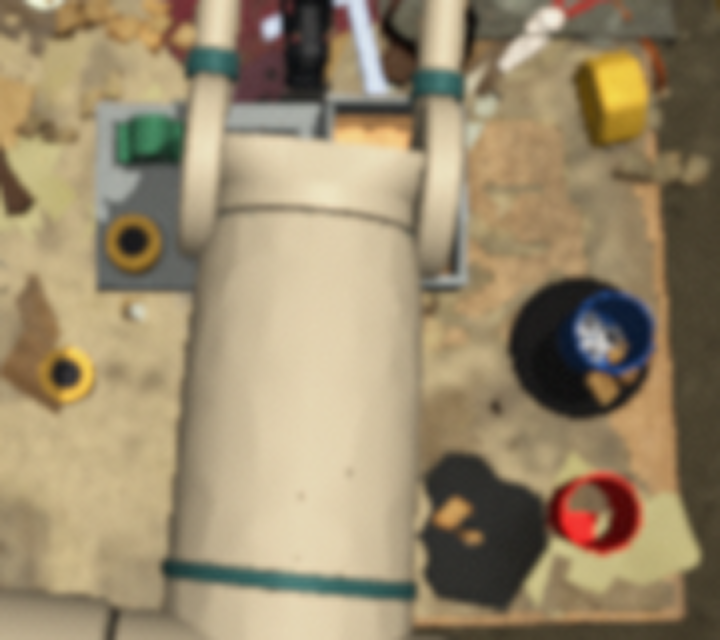

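Call:
play_rows(
  motion=[
    [1, 0.2, -0.8, 0],
    [2, 0.4, -1.6, 0],
    [3, 0.6, -2.4, 0],
    [4, 0.68, -3.2, 0],
    [5, 0.68, -4.0, 0],
  ],
)

```text
t: 21.8
tcp_pos: [0.5072, -0.2519, 0.1994]
ee_rot: [-1.192, 1.235, -1.235]
ft_force: [-0.1, -1.5, -0.2]
finger_gap: 0.0854
```

```bash
python3 go.py .5008 -.26 .12 -2; python3 -c "
from h import *
for n in('top','scene'):
    p,d=grab(n,n+'11')
p=np.load('pics/scene11.npz')['p']; cv2.imwrite('pics/s11.png',cv2.resize(p[90:230,220:380,::-1],None,fx=5,fy=5,interpolation=cv2.INTER_CUBIC))
from meas import run
run('11',dict(cup=(.508,-.275,.06,.078,.1)))
print(ray('top',355,217,.01))
z=np.load('pics/scene11.npz');W=cloud('scene',z['d']);p=z['p'].astype(int)
m=(p.max(-1)<45)&(np.hypot(W[...,0]-.5,W[...,1]+.25)<.09)&(W[...,2]<.016)&(W[...,2]>.004)
q=W[m];q=q[np.hypot(*(q[:,:2]-[.497,-.25]).T)<.07]
from meas import circ; print('mat',len(q),circ(q))
"
```

```text
t 21.80 tcp [ 0.5072 -0.2519  0.1994] jaw -2.02 gap 0.0854 F [-0.1 -1.5 -0.2] j [-0.58  0.27  1.54  0.    1.34 -0.55]
  -> shift [ 0.167  1.588 -0.123] turn -0.002 alt 17.998
top cup 96 med [ 0.5007 -0.2657  0.0885] circ [ 0.5024 -0.2601  0.0301] rect [ 502.1 -258.9] [59.3 58.1] 89.3
scene cup 90 med [ 0.4991 -0.2594  0.0843] circ [ 0.5009 -0.2615  0.0314] rect [ 499.8 -260.4] [61.7 62.3] 58.8
[ 0.49482952 -0.25243588  0.01      ]
mat 95 [ 0.49116828 -0.24449132  0.05115807]
```

View pics/s11.png

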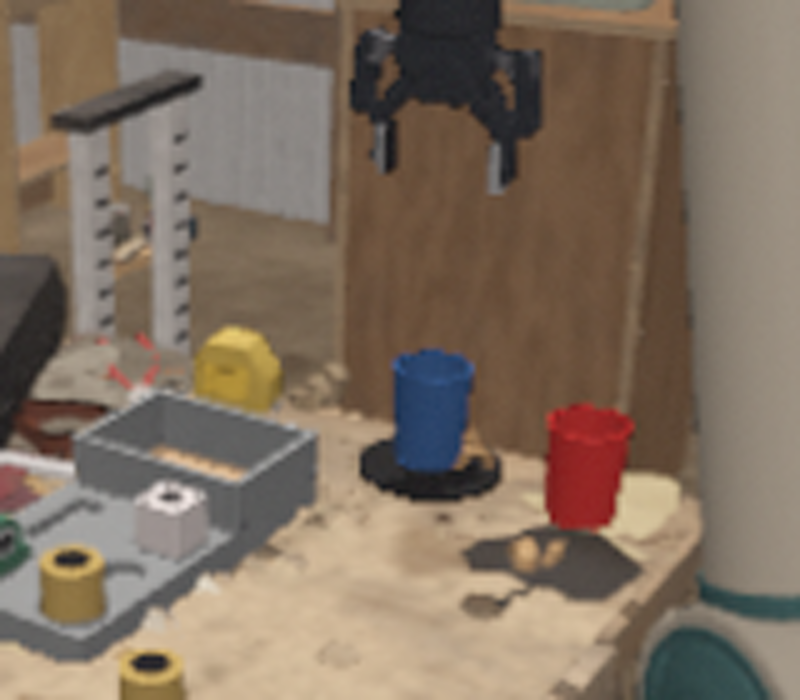

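Call:
play_rows(
  motion=[
    [0.16, 0.5, -0.12, 0],
    [0.16, 1.2, -0.12, 0],
    [0.16, 2.2, -0.12, 0],
    [0.16, 3.0, -0.12, 0],
    [0.16, 3.34, -0.12, 0],
  ],
)

```text
t: 22.52
tcp_pos: [0.5016, -0.257, 0.0302]
ee_rot: [-1.192, 1.239, -1.232]
ft_force: [0.5, 0.1, 0.2]
finger_gap: 0.0855
```

Call:
play_rows(
  motion=[
    [0, 0, 0, 0],
    [0, 0, 0, 0],
    [0, 0, 0, 0],
    [0, 0, 0, 0],
  ],
  hand=-1,
)

```text
t: 23.02
tcp_pos: [0.5027, -0.2593, 0.0334]
ee_rot: [-1.192, 1.234, -1.237]
ft_force: [0.2, -0.2, -2.1]
finger_gap: 0.06
```

```bash
cat > snap.py <<'E'
from h import *
import sys
t=sys.argv[1]; b=[int(v) for v in sys.argv[2:6]] if len(sys.argv)>5 else [220,90,380,230]; k=int(sys.argv[6]) if len(sys.argv)>6 else 5
for n in('top','scene'): grab(n,n+t)
p=np.load('pics/scene%s.npz'%t)['p']; cv2.imwrite('pics/s%s.png'%t,cv2.resize(p[b[1]:b[3],b[0]:b[2],::-1],None,fx=k,fy=k,interpolation=cv2.INTER_CUBIC))
E
python3 snap.py 12; python3 go.py .5008 -.26 .12 -2
```

```text
t 23.12 tcp [ 0.5026 -0.2593  0.0332] jaw -2.06 gap 0.0605 F [ 0.8  0.5 -1.3] j [-0.6   0.41  1.77  0.    0.95 -0.56]
  -> shift [ 0.017 -1.736 -0.033] turn -0.006 alt 17.994
```

View pics/s12.png

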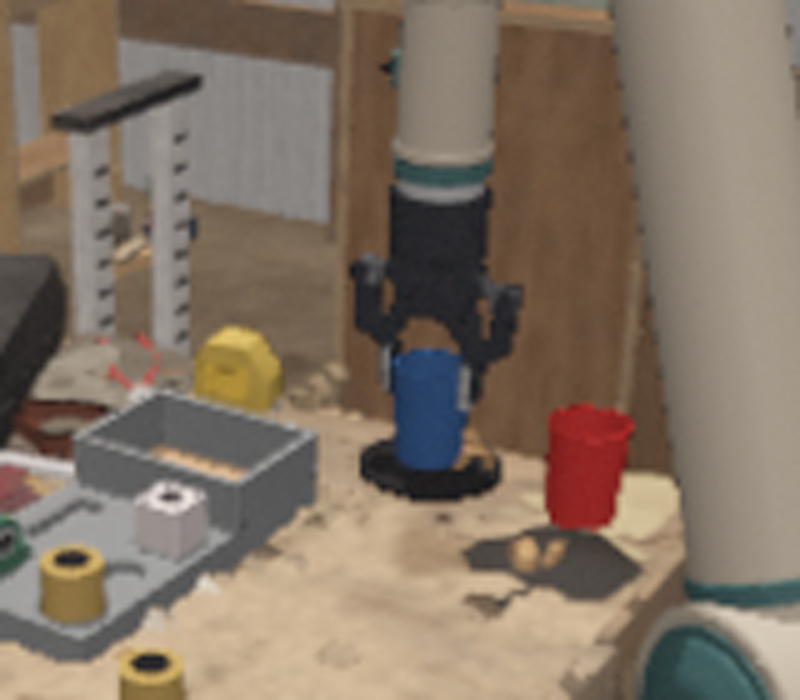

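Call:
play_rows(
  motion=[
    [0, 0, 0, 0],
    [0, 0, 0, 0],
    [0, 0, 0, 0],
    [0, -0.4, 0, 0],
    [0, -0.76, 0, 0],
  ],
  hand=1,
)

```text
t: 23.75
tcp_pos: [0.5022, -0.2591, 0.0711]
ee_rot: [-1.192, 1.236, -1.235]
ft_force: [-0.2, -0.9, 0.0]
finger_gap: 0.0855
```

Call:
play_rows(
  motion=[
    [0, 0, 0, 0],
    [0, 0, 0, 0],
    [0, 0, 0, 0],
    [0, 0, 0, 0],
  ],
  hand=-1,
)

```text
t: 24.25
tcp_pos: [0.5019, -0.2589, 0.07]
ee_rot: [-1.192, 1.237, -1.235]
ft_force: [-0.1, 0.8, 0.3]
finger_gap: 0.0125
```

```bash
python3 snap.py 13 270 110 370 200 8; python3 go.py .5008 -.26 .072 -2
```

```text
t 24.35 tcp [ 0.502  -0.259   0.0703] jaw -2.05 gap -0.0001 F [ 0.6  0.4 -0.4] j [-0.6   0.37  1.73 -0.    1.04 -0.56]
  -> shift [ 0.021 -0.035 -0.024] turn -0.005 alt 17.995
```

View pics/s13.png

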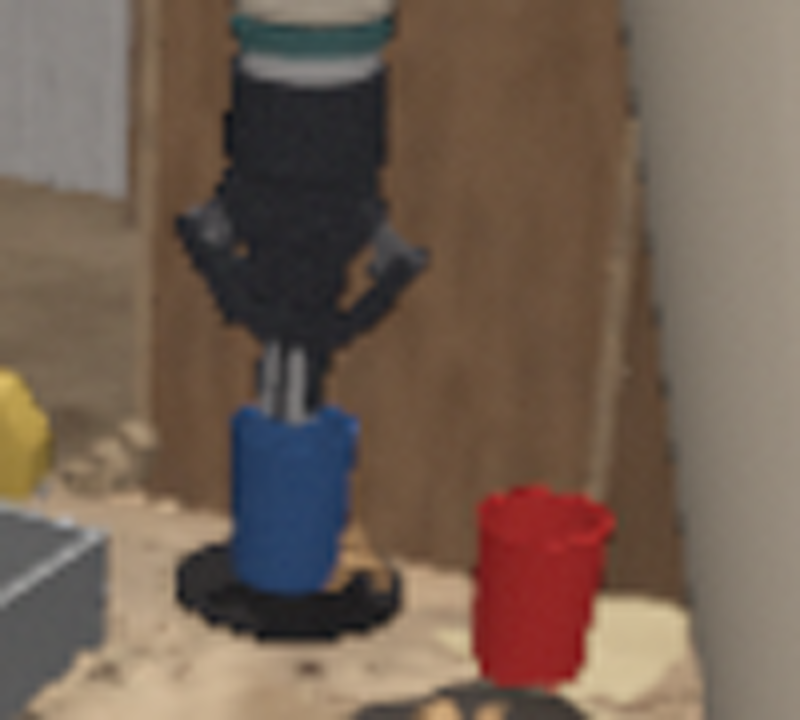

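Call:
play_rows(
  motion=[
    [0, -0.5, 0, 0],
    [0, -1.0, 0, 0],
    [0, -1.2, 0, 0],
    [0, -1.2, 0, 0],
  ],
)

```text
t: 24.85
tcp_pos: [0.5025, -0.2592, 0.1311]
ee_rot: [-1.192, 1.235, -1.237]
ft_force: [0.2, 0.6, -0.5]
finger_gap: 0.0
```

Call:
play_rows(
  motion=[
    [0, 0, 0, 0],
    [0, 0, 0, 0],
    [0, 0, 0, 0],
    [0, 0.6, 0, 0],
    [0, 1.5, 0, 0],
  ],
  hand=1,
)

```text
t: 25.48
tcp_pos: [0.5036, -0.26, 0.0561]
ee_rot: [-1.191, 1.232, -1.239]
ft_force: [0.0, 0.1, 0.1]
finger_gap: 0.0852
```

Call:
play_rows(
  motion=[
    [0, 0, 0, 0],
    [0, 0, 0, 0],
    [0, 0, 0, 0],
    [0, 0, 0, 0],
  ],
  hand=-1,
)

```text
t: 25.98
tcp_pos: [0.503, -0.2596, 0.0568]
ee_rot: [-1.192, 1.234, -1.237]
ft_force: [0.1, -0.2, -1.9]
finger_gap: 0.0583
```

```bash
python3 snap.py 14 270 110 370 200 8; python3 go.py .5008 -.26 .072 -2
```

```text
t 26.07 tcp [ 0.5026 -0.2593  0.0564] jaw -2.06 gap 0.0587 F [ 0.1 -0.4 -2.3] j [-0.6   0.39  1.75 -0.    1.01 -0.56]
  -> shift [ 0.015 -0.312 -0.035] turn -0.006 alt 17.994
```

View pics/s14.png

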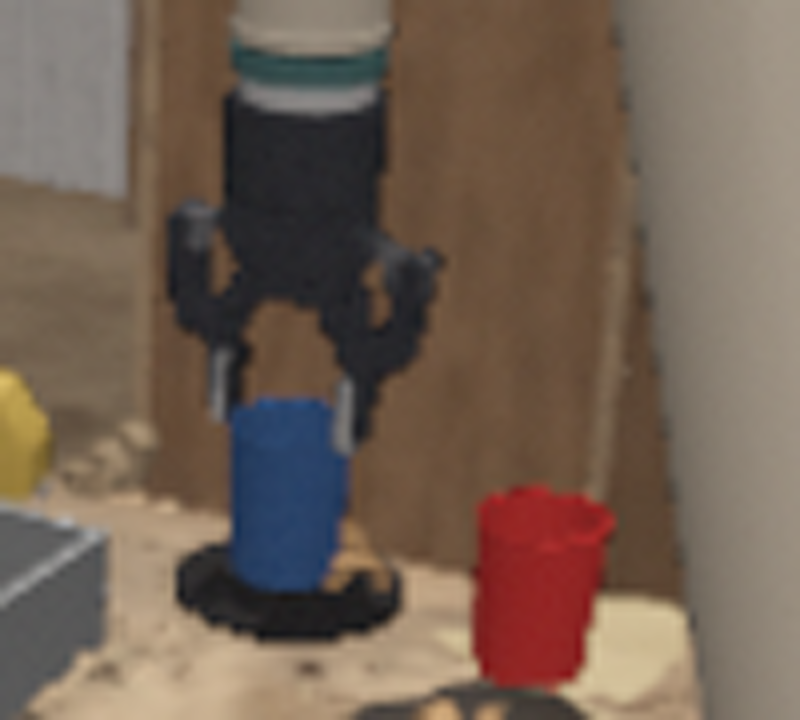

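Call:
play_rows(
  motion=[
    [0, 0, 0, 0],
    [0, 0, 0, 0],
    [0, 0, 0, 0],
    [0, -0.1, 0, 0],
    [0, -0.1, 0, 0],
  ],
  hand=0.8,
)

```text
t: 26.7
tcp_pos: [0.5027, -0.2594, 0.0613]
ee_rot: [-1.192, 1.234, -1.237]
ft_force: [0.3, 0.9, -0.1]
finger_gap: 0.0768
```

Call:
play_rows(
  motion=[
    [0, 0, 0, 0],
    [0, 0, 0, 0],
    [0, 0, 0, 0],
    [0, 0, 0, 0],
  ],
  hand=-1,
)

```text
t: 27.2
tcp_pos: [0.4851, -0.2583, 0.0683]
ee_rot: [-1.22, 1.255, -1.215]
ft_force: [-48.1, 3.2, 85.2]
finger_gap: 0.0041
```

```bash
python3 go.py .5008 -.26 .072 -2
```

```text
t 27.20 tcp [ 0.4851 -0.2583  0.0683] jaw -1.65 gap 0.0041 F [-48.1   3.2  85.2] j [-0.6   0.37  1.74 -0.02  1.06 -0.56]
  -> shift [ 0.025 -0.084  0.313] turn 0.035 alt -17.965
```

```bash
python3 snap.py 15 270 110 370 200 8
```

```text
(no output)
```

View pics/s15.png

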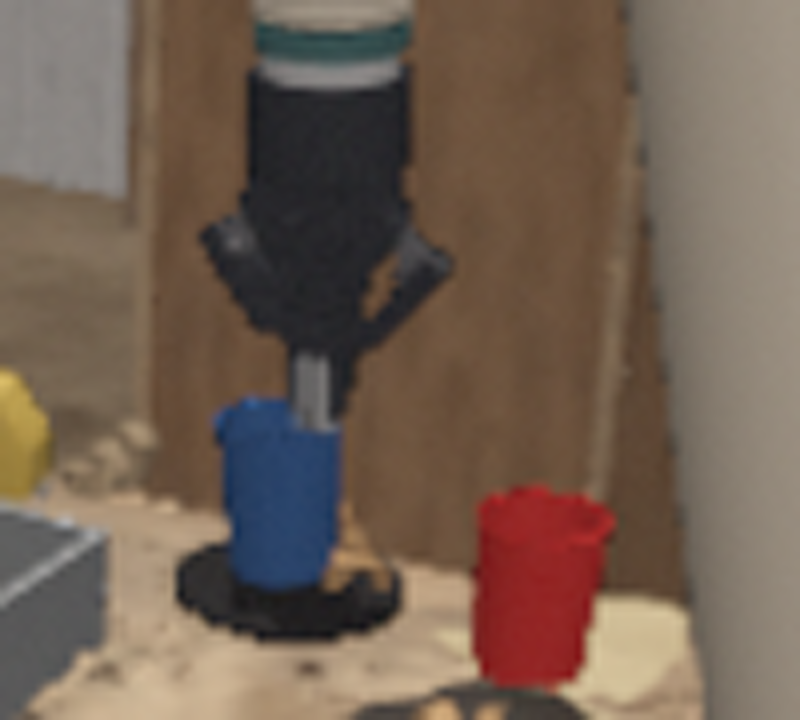

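Call:
play_rows(
  motion=[
    [0, 0, 0, 0],
    [0, 0, 0, 0],
    [0, -0.3, 0, 0],
    [0, -1.0, 0, 0],
    [0, -1.4, 0, 0],
  ],
  hand=-0.6,
)

```text
t: 27.92
tcp_pos: [0.5029, -0.2595, 0.1325]
ee_rot: [-1.191, 1.233, -1.238]
ft_force: [-0.1, 0.1, -0.4]
finger_gap: 0.0172
```

Call:
play_rows(
  motion=[
    [0, 0, 0, 0],
    [0, 0, 0, 0],
    [0, 0, 0, 0],
    [0, 0, 0, 0],
  ],
  hand=1,
)

```text
t: 28.42
tcp_pos: [0.5018, -0.2588, 0.1297]
ee_rot: [-1.192, 1.237, -1.234]
ft_force: [1.1, 0.1, 0.0]
finger_gap: 0.0849
```

```bash
python3 snap.py 16 270 110 370 200 8; python3 go.py .5008 -.26 .1 -2; python3 -c "
from meas import *
run('16',dict(cup=(.508,-.265,.06,.078,.1)))"
```

```text
t 28.52 tcp [ 0.502  -0.259   0.1302] jaw -2.06 gap 0.0858 F [-0.5 -0.7  0.8] j [-0.6   0.32  1.65 -0.    1.18 -0.56]
  -> shift [ 0.022  0.603 -0.024] turn -0.006 alt 17.994
top cup 61 med [ 0.5042 -0.2467  0.0884] circ [ 0.5038 -0.2607  0.0297] rect [ 503.9 -254.5] [58.9 46.2] 4.0
scene cup 89 med [ 0.5035 -0.263   0.0842] circ [ 0.5012 -0.2633  0.0308] rect [ 501.6 -263.2] [58.  62.1] 27.5
```

View pics/s16.png

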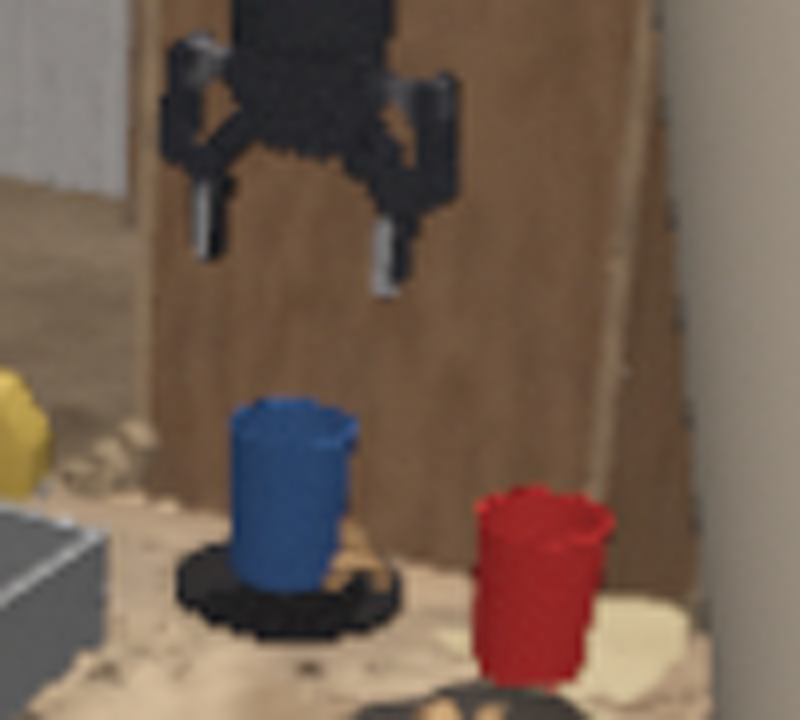

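Call:
play_rows(
  motion=[
    [0.04, 0.5, 0, 0],
    [0.04, 1.2, 0, 0],
    [0.04, 1.5, 0, 0],
    [0.04, 1.5, 0, 0],
  ],
)

```text
t: 29.02
tcp_pos: [0.5016, -0.2607, 0.0548]
ee_rot: [-1.193, 1.238, -1.234]
ft_force: [0.1, 0.6, 0.3]
finger_gap: 0.0854
```

Call:
play_rows(
  motion=[
    [0, 0, 0, 0],
    [0, 0, 0, 0],
    [0, 0, 0, 0],
    [0, 0, 0, 0],
  ],
  hand=-1,
)

```text
t: 29.52
tcp_pos: [0.5031, -0.2618, 0.0581]
ee_rot: [-1.192, 1.232, -1.238]
ft_force: [-1.4, -0.0, 5.3]
finger_gap: 0.0574
```

Call:
play_rows(
  motion=[
    [0, -0.1, 0, 0],
    [0, -0.3, 0, 0],
    [0, -0.8, 0, 0],
    [0, -1.6, 0, 0],
    [0, -1.6, 0, 0],
  ],
)

```text
t: 30.15
tcp_pos: [0.5046, -0.2627, 0.1394]
ee_rot: [-1.19, 1.228, -1.242]
ft_force: [0.2, 0.4, -2.0]
finger_gap: 0.0576
```

```bash
python3 snap.py 17 270 90 370 180 8; python3 go.py .6135 -.22 .15 -2
```

```text
t 30.25 tcp [ 0.5019 -0.2609  0.1358] jaw -2.05 gap 0.0579 F [-0.2  0.2 -2.8] j [-0.6   0.31  1.64 -0.    1.19 -0.57]
  -> shift [-0.898 -0.285  2.2  ] turn -0.005 alt 17.995
```

View pics/s17.png

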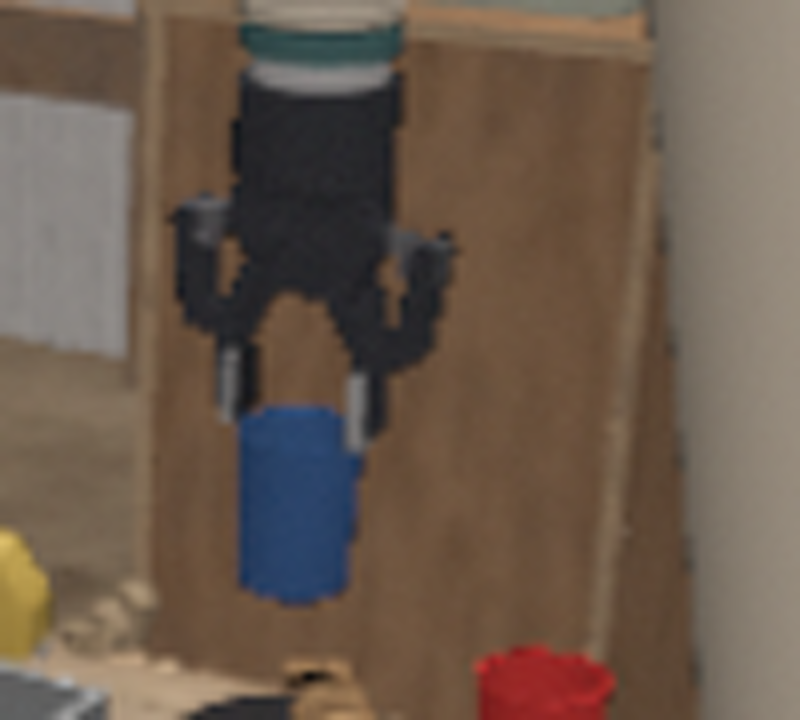

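Call:
play_rows(
  motion=[
    [-0.2, -0.3, 0.4, 0],
    [-0.5, -0.3, 1.0, 0],
    [-0.9, -0.3, 1.6, 0],
    [-1.2, -0.3, 2.2, 0],
    [-1.2, -0.3, 2.2, 0],
  ],
)

```text
t: 30.88
tcp_pos: [0.6152, -0.2034, 0.1482]
ee_rot: [-1.194, 1.236, -1.231]
ft_force: [-0.4, -0.2, -1.9]
finger_gap: 0.0581
```

```bash
python3 go.py .6138 -.197 .091 -2
```

```text
t 30.88 tcp [ 0.6152 -0.2034  0.1482] jaw -1.92 gap 0.0581 F [-0.4 -0.2 -1.9] j [-0.43  0.42  1.43  0.    1.29 -0.39]
  -> shift [-0.125  1.144 -0.029] turn 0.008 alt -17.992
```

Call:
play_rows(
  motion=[
    [-0.1, 0.4, -0.02, 0],
    [-0.1, 0.9, -0.02, 0],
    [-0.1, 1.14, -0.02, 0],
    [-0.1, 1.14, -0.02, 0],
  ],
)

```text
t: 31.38
tcp_pos: [0.6119, -0.1999, 0.0921]
ee_rot: [-1.194, 1.239, -1.233]
ft_force: [0.2, -0.1, -1.4]
finger_gap: 0.0576
```

```bash
python3 snap.py 18 230 90 330 190 7; python3 go.py .6145 -.184 .091 -2
```

```text
t 31.48 tcp [ 0.6136 -0.2005  0.0942] jaw -2.07 gap 0.0575 F [ 0.  -0.3 -1.4] j [-0.42  0.46  1.52 -0.    1.17 -0.39]
  -> shift [-0.33   0.063  0.006] turn -0.007 alt 17.993
```

View pics/s18.png

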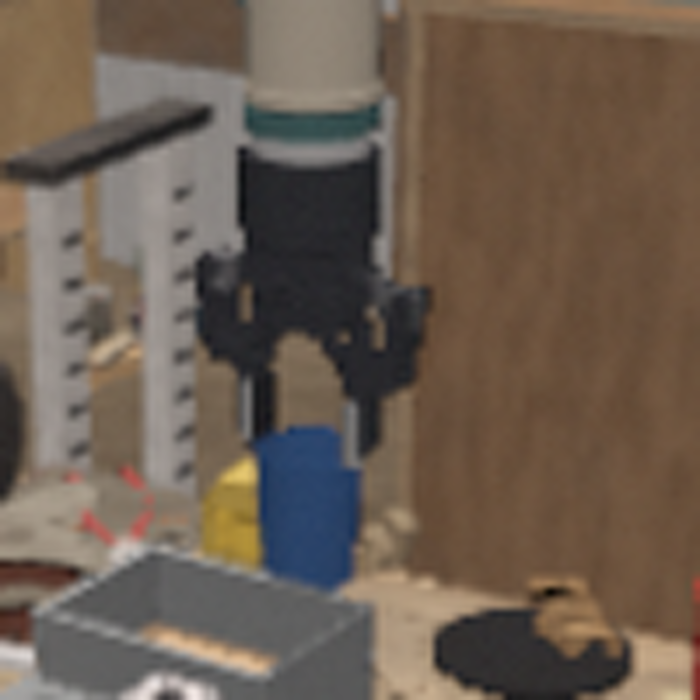

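Call:
play_rows(
  motion=[
    [-0.25, 0.04, 0, 0],
    [-0.42, 0.02, 0, 0],
    [-0.6, -0.02, 0, 0],
    [-0.8, -0.05, 0, 0],
    [-1.0, -0.05, 0, 0],
  ],
)

```text
t: 32.1
tcp_pos: [0.6178, -0.1512, 0.0979]
ee_rot: [-1.191, 1.229, -1.241]
ft_force: [2.9, -4.5, -1.4]
finger_gap: 0.0577
```

```bash
python3 snap.py 19 230 90 330 190 7; python3 go.py .6145 -.184 .091 -2
```

```text
t 32.20 tcp [ 0.6175 -0.1502  0.0979] jaw -1.97 gap 0.0579 F [ 2.4 -4.7  1.4] j [-0.35  0.44  1.54 -0.    1.16 -0.31]
  -> shift [ 0.678  0.139 -0.038] turn 0.003 alt -17.997
```

View pics/s19.png

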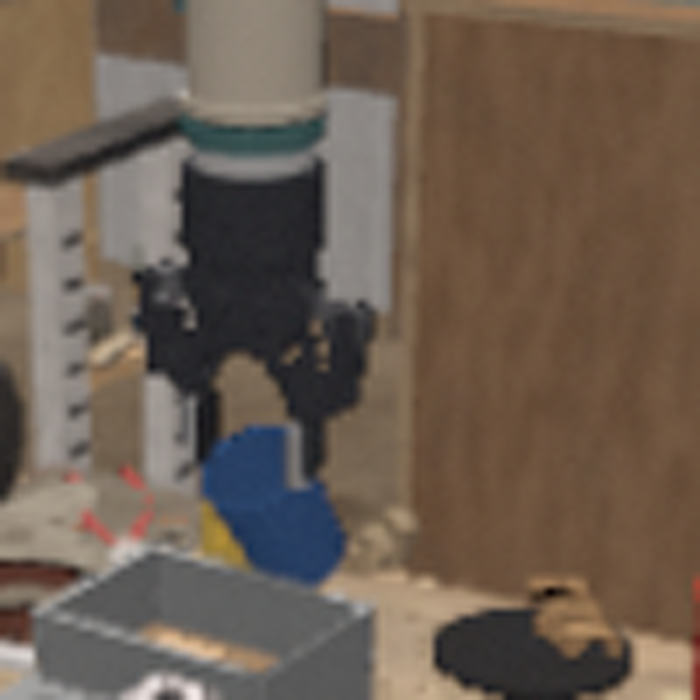

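Call:
play_rows(
  motion=[
    [-0.17, 0.05, 0, 0],
    [-0.34, 0.11, 0, 0],
    [-0.5, 0.2, 0, 0],
    [-0.64, 0.28, 0, 0],
    [-0.76, 0.4, 0, 0],
  ],
)

```text
t: 32.83
tcp_pos: [0.62, -0.1107, 0.0794]
ee_rot: [-1.185, 1.23, -1.239]
ft_force: [3.0, 3.5, 10.2]
finger_gap: 0.0569
```

```bash
python3 snap.py 20 230 90 330 190 7; python3 go.py .6165 -.097 .058 -2
```

```text
t 32.92 tcp [ 0.6195 -0.11    0.0786] jaw -2.04 gap 0.0567 F [3.6 1.9 8.5] j [-0.29  0.44  1.58  0.    1.11 -0.25]
  -> shift [-0.257  0.413 -0.073] turn -0.004 alt 17.996
```

View pics/s20.png

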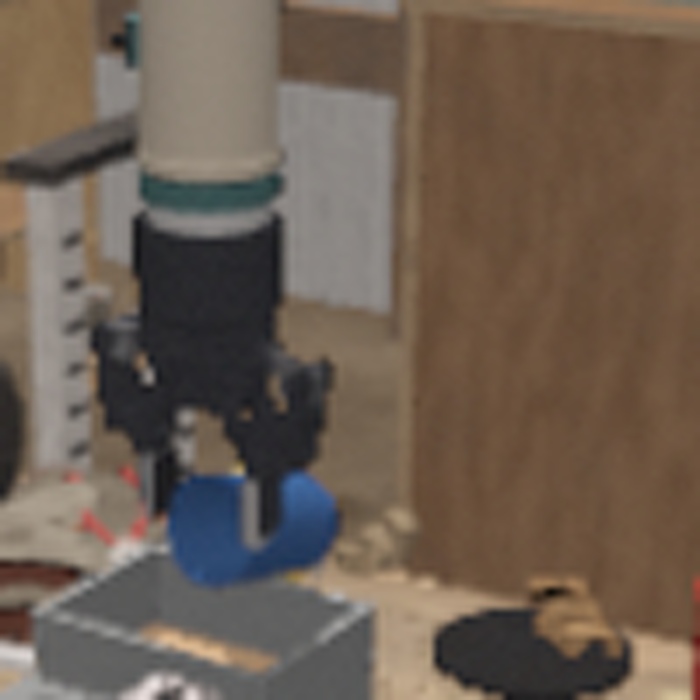

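Call:
play_rows(
  motion=[
    [-0.1, 0.14, -0.03, 0],
    [-0.18, 0.28, -0.05, 0],
    [-0.26, 0.42, -0.07, 0],
    [-0.32, 0.56, -0.07, 0],
    [-0.34, 0.66, -0.07, 0],
  ],
)

```text
t: 33.55
tcp_pos: [0.6173, -0.0895, 0.0455]
ee_rot: [-1.179, 1.235, -1.234]
ft_force: [5.7, 12.1, 7.4]
finger_gap: 0.057
```

```bash
python3 snap.py 21 230 90 330 190 7; python3 go.py .6165 -.092 .038 -2
```

```text
t 33.65 tcp [ 0.6164 -0.0896  0.0448] jaw -2.13 gap 0.0567 F [ 5.1 10.2  5.6] j [-0.26  0.47  1.63  0.01  1.04 -0.23]
  -> shift [0.048 0.136 0.002] turn -0.013 alt 17.987
```

View pics/s21.png

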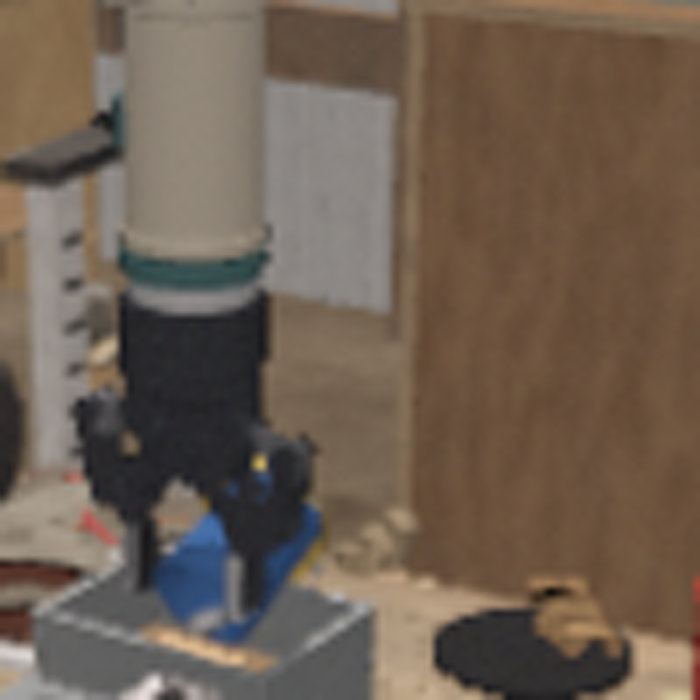

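Call:
play_rows(
  motion=[
    [0.2, 0, 0, 0],
    [-0.05, 0.1, 0, 0],
    [0.2, 0, 0, 0],
    [-0.05, 0.15, 0, 0],
    [0, 0.15, 0, 0],
  ],
)

```text
t: 34.28
tcp_pos: [0.6134, -0.0883, 0.0359]
ee_rot: [-1.183, 1.243, -1.229]
ft_force: [2.0, 15.0, 5.5]
finger_gap: 0.0563
```

```bash
python3 snap.py 22 230 130 300 190 10; python3 go.py .6165 -.092 .038 -2
```

```text
t 34.38 tcp [ 0.6133 -0.0887  0.036 ] jaw -2.2 gap 0.0566 F [ 0.7 13.4  4.9] j [-0.26  0.48  1.64  0.01  1.02 -0.23]
  -> shift [ 0.064 -0.04   0.067] turn -0.02 alt 17.98
```

View pics/s22.png

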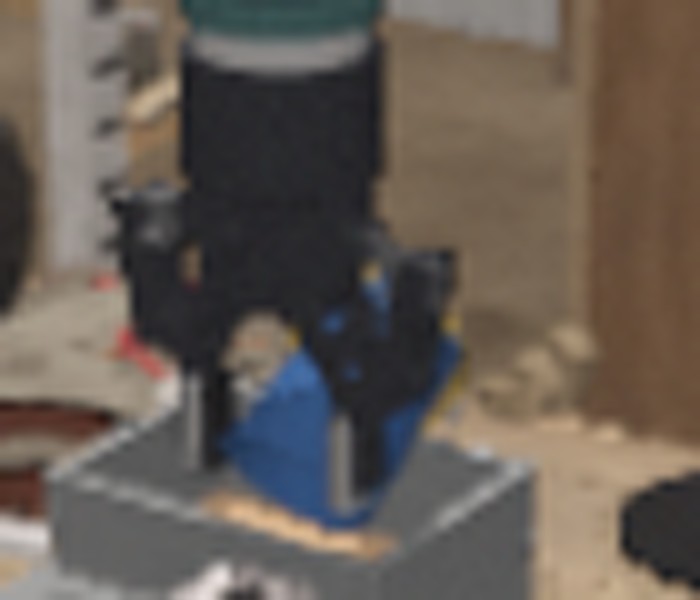

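Call:
play_rows(
  motion=[
    [0.2, -0.1, 0, 0],
    [0, 0, 0, 0],
    [0.2, -0.1, 0, 0],
    [0, 0, 0, 0],
    [0, 0, 0, 0],
  ],
)

```text
t: 35.0
tcp_pos: [0.6136, -0.0908, 0.036]
ee_rot: [-1.187, 1.24, -1.231]
ft_force: [1.4, 8.8, 4.3]
finger_gap: 0.0563
```

```bash
python3 snap.py 23 230 130 300 190 10; python3 go.py .6165 -.092 .038 -2; python3 -c "
import numpy as np,cv2
p=np.load('pics/top23.npz')['p']; cv2.imwrite('pics/t23.png',cv2.resize(p[140:230,270:390,::-1],None,fx=6,fy=6,interpolation=cv2.INTER_CUBIC))"
```

```text
t 35.10 tcp [ 0.6136 -0.0907  0.0361] jaw -2.14 gap 0.0563 F [1.9 9.7 5. ] j [-0.26  0.48  1.64  0.01  1.02 -0.23]
  -> shift [ 0.023 -0.039  0.058] turn -0.014 alt 17.986
```

View pics/s23.png

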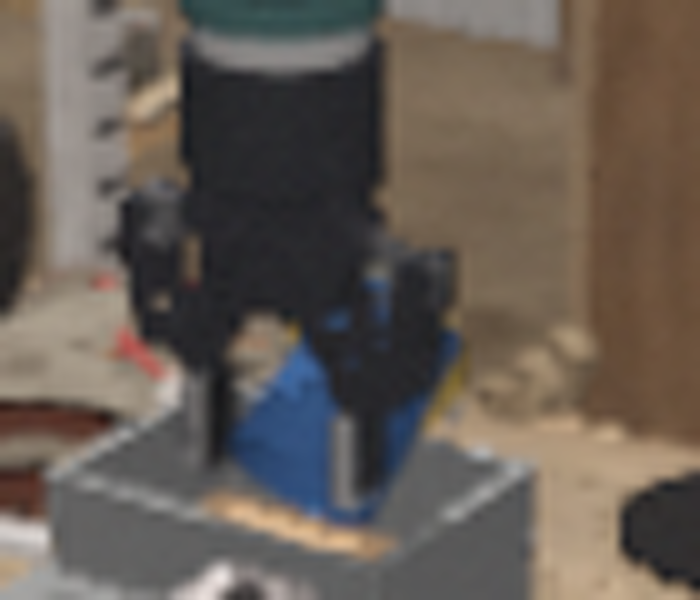

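View pics/t23.png

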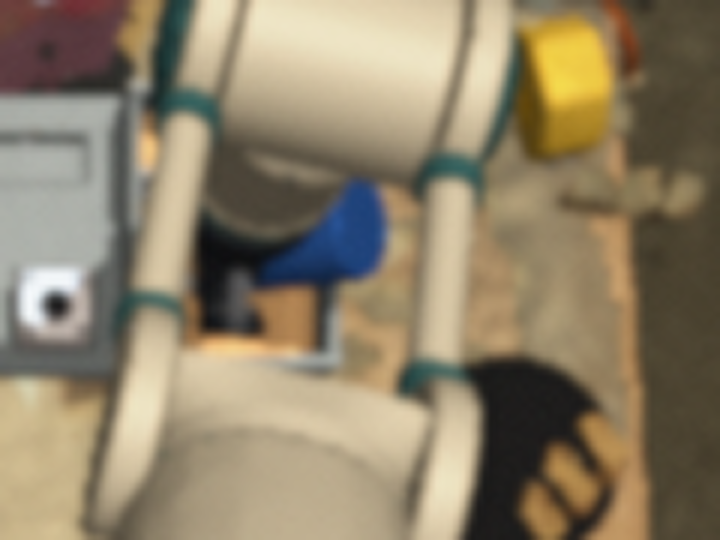

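Call:
play_rows(
  motion=[
    [0, -0.5, 0, 0],
    [0, -1.0, 0, 0],
    [0, -1.6, 0, 0],
    [0, -2.0, 0, 0],
    [0, -2.0, 0, 0],
  ],
)

```text
t: 35.72
tcp_pos: [0.614, -0.0949, 0.1368]
ee_rot: [-1.191, 1.235, -1.236]
ft_force: [0.6, 0.2, -0.5]
finger_gap: 0.0562
```

```bash
python3 snap.py 24 220 90 320 190 7; python3 go.py .6165 -.092 .038 -2; python3 -c "
import numpy as np,cv2
p=np.load('pics/top24.npz')['p']; cv2.imwrite('pics/t24.png',cv2.resize(p[140:230,270:390,::-1],None,fx=6,fy=6,interpolation=cv2.INTER_CUBIC))"
```

```text
t 35.83 tcp [ 0.6126 -0.0946  0.1346] jaw -2.06 gap 0.0562 F [-0.2 -0.5 -1.9] j [-0.27  0.39  1.52  0.    1.24 -0.23]
  -> shift [-0.054  1.932  0.082] turn -0.006 alt 17.994
```

View pics/s24.png

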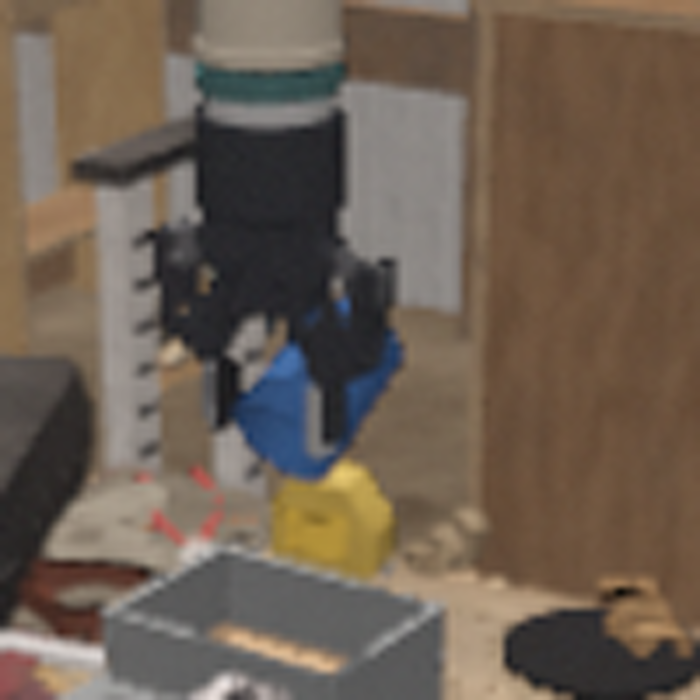

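View pics/t24.png

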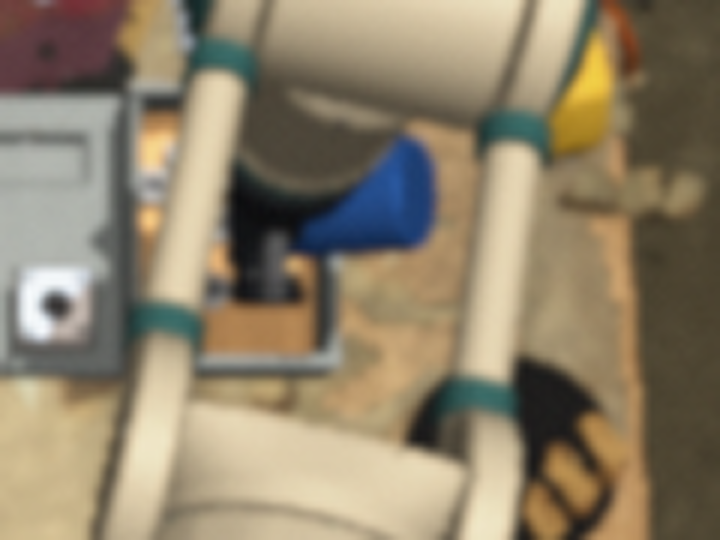

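Call:
play_rows(
  motion=[
    [0, 0.5, 0, 0],
    [0, 0, 0, 0],
    [0, 0.5, 0, 0],
    [0, 0, 0, 0],
    [0, 0, 0, 0],
  ],
)

```text
t: 36.45
tcp_pos: [0.6141, -0.095, 0.1356]
ee_rot: [-1.192, 1.235, -1.236]
ft_force: [0.9, -0.4, -1.0]
finger_gap: 0.0561
```

Call:
play_rows(
  motion=[
    [0, 0, 0, 0],
    [0, 0, 0, 0],
    [0, 0, 0, 0],
  ],
)

```text
t: 36.83
tcp_pos: [0.6133, -0.0949, 0.1351]
ee_rot: [-1.193, 1.236, -1.235]
ft_force: [-0.6, -0.7, -1.2]
finger_gap: 0.0561
```

```bash
python3 - <<'E'
from h import *
F=[]
for i in range(6):
    vision.get_image('scene'); F.append(status.state()['ft_force'])
print(np.mean(F,0),np.std(F,0))
E
```

```text
[ 0.08450755  0.13740716 -1.34830293] [0.39032188 0.65577566 0.61188626]
```

```bash
cat > cupfit.py <<'E'
from h import *
from scipy.optimize import least_squares
import sys
def cupfit(tag,c,guess=None,rad=.1):
    Q=[]
    for n in('scene','top'):
        z=np.load('pics/%s%s.npz'%(n,tag)); p=z['p'].astype(int); W=cloud(n,z['d'])
        m=(p[...,2]>p[...,0]+35)&(p[...,2]>p[...,1]+25)&(np.linalg.norm(W-np.array(c),axis=-1)<rad)
        m=cv2.erode(m.astype(np.uint8),np.ones((2,2),np.uint8))>0
        Q.append(W[m]); print(n,m.sum())
    q=np.vstack(Q)
    def f(v):
        # v: foot centre xyz, dir angles (tilt a toward +y from up, b azimuth)
        a,b=v[3],v[4]; d=np.array([np.sin(a)*np.sin(b),np.sin(a)*np.cos(b),np.cos(a)])
        r=q-v[:3]; s=r@d; rr=np.linalg.norm(r-s[:,None]*d,axis=1)
        R=.0255+.0055*np.clip(s,0,.08)/.08
        side=(rr-R)*.9976; end=np.maximum(-s,s-.08)
        bot=np.where((s<.005)&(rr<R),np.abs(s),9)   # foot disc
        ins=np.abs(rr-(R-.003))                     # inner wall
        dd=np.hypot(side,np.maximum(end,0))
        return np.minimum(np.minimum(dd,bot),np.where(s>.004,ins,9))
    best=None
    for a in (guess if guess is not None else np.arange(0,3.1,.35)):
        g=q.mean(0)-.04*np.array([0,np.sin(a),np.cos(a)])
        s=least_squares(f,[*g,a,0.],loss='soft_l1',f_scale=.002,x_scale=[.005]*3+[.1,.1])
        if best is None or s.cost<best.cost: best=s
    v=best.x; d=np.array([np.sin(v[3])*np.sin(v[4]),np.sin(v[3])*np.cos(v[4]),np.cos(v[3])])
    print('n',len(q),'cost',best.cost,'foot',v[:3].round(4),'tilt',np.degrees(v[3]).round(1),'az',np.degrees(v[4]).round(1),'rim',(v[:3]+.08*d).round(4))
    return v,d
if __name__=='__main__':
    cupfit(sys.argv[1],[float(x) for x in sys.argv[2:5]])
E
python3 cupfit.py 24 .613 -.1 .155; python3 cupfit.py 23 .613 -.1 .065;python3 cupfit.py 19 .6175 -.16 .1
```

```text
scene 120
top 199
n 319 cost 0.00018401876871439838 foot [ 0.6063 -0.1686  0.2035] tilt 123.6 az 5.4 rim [ 0.6126 -0.1023  0.1593]
scene 81
top 149
n 230 cost 0.00017735230799471202 foot [ 0.6058 -0.1608  0.1099] tilt 128.8 az 7.6 rim [ 0.6141 -0.0989  0.0598]
scene 211
top 22
n 233 cost 0.00011053779960925748 foot [ 0.6098 -0.1907  0.0627] tilt 31.7 az 9.8 rim [ 0.6169 -0.1493  0.1308]
```

Call:
play_rows(
  motion=[
    [0, 0, -0.7, 0],
    [0, 0, -1.5, 0],
    [0, 0.3, -2.3, 0],
    [0, 0.8, -2.86, 0],
    [0, 1.2, -2.86, 0],
  ],
)

```text
t: 37.75
tcp_pos: [0.4678, -0.0892, 0.0753]
ee_rot: [-1.193, 1.237, -1.235]
ft_force: [1.0, -0.1, -2.1]
finger_gap: 0.0564
```

```bash
python3 snap.py 25 210 110 330 220 6; python3 go.py .47 -.092 .01 -2; python3 -c "
import numpy as np,cv2
p=np.load('pics/top25.npz')['p']; cv2.imwrite('pics/t25.png',cv2.resize(p[140:240,270:390,::-1],None,fx=6,fy=6,interpolation=cv2.INTER_CUBIC))"; python3 cupfit.py 25 .47 -.1 .1
```

```text
t 37.85 tcp [ 0.4688 -0.0893  0.0744] jaw -2.07 gap 0.0566 F [ 0.6 -0.8 -1.5] j [-0.33  0.25  1.91 -0.    0.99 -0.3 ]
  -> shift [0.054 1.287 0.031] turn -0.007 alt 17.993
scene 137
top 0
n 137 cost 7.865288150987487e-05 foot [ 0.4629 -0.1643  0.1364] tilt 120.0 az 3.4 rim [ 0.467  -0.0952  0.0964]
```

View pics/s25.png

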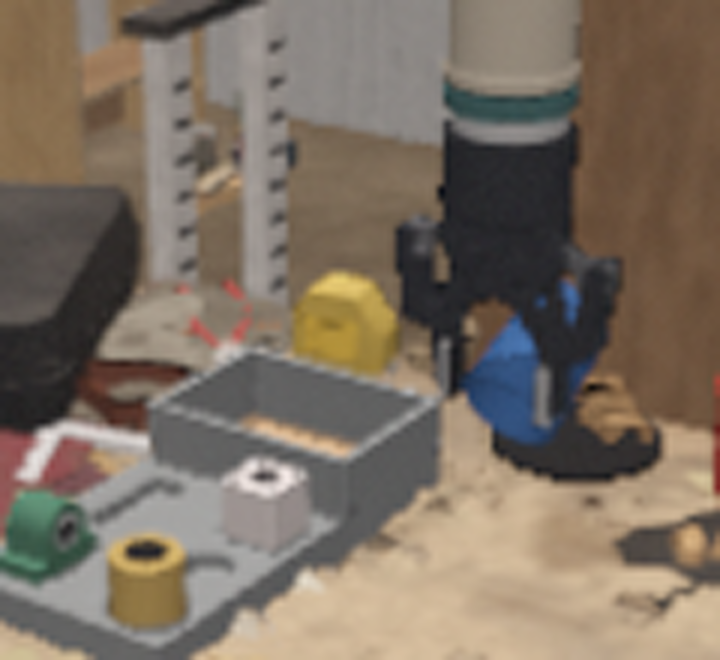

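View pics/t25.png

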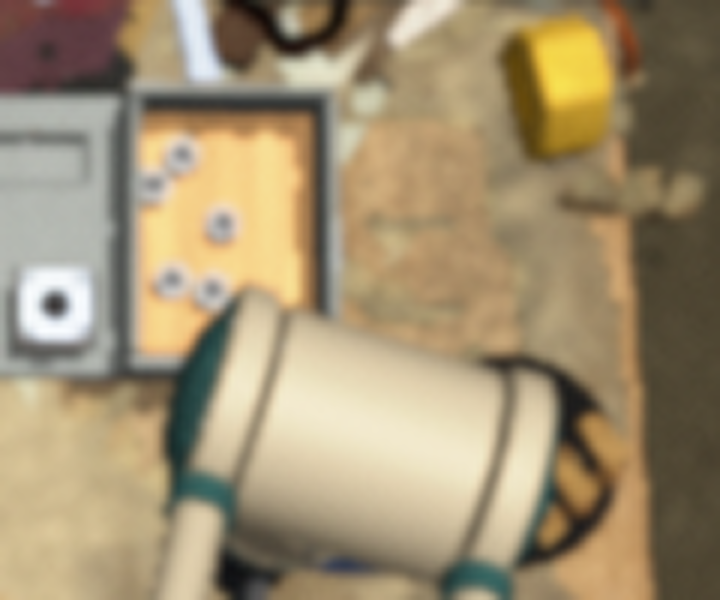

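Call:
play_rows(
  motion=[
    [0, 0.5, 0, 0],
    [0, 1.0, 0, 0],
    [0, 1.25, 0, 0],
    [0, 1.33, 0, 0],
    [0, 1.4, 0, 0],
  ],
)

```text
t: 38.48
tcp_pos: [0.4717, -0.0901, 0.0062]
ee_rot: [-1.191, 1.234, -1.237]
ft_force: [0.7, -0.1, -1.0]
finger_gap: 0.0564
```

```bash
python3 go.py .47 -.092 .01 -2
```

```text
t 38.48 tcp [ 0.4717 -0.0901  0.0062] jaw -2.05 gap 0.0564 F [ 0.7 -0.1 -1. ] j [-0.33  0.34  1.99 -0.    0.8  -0.3 ]
  -> shift [ 0.038 -0.075 -0.033] turn -0.005 alt 17.995
```

Call:
play_rows(
  motion=[
    [0, 0.06, 0, 0],
    [0, 0.1, 0, 0],
    [0, 0.14, 0, 0],
    [0, 0.16, 0, 0],
    [0, 0.16, 0, 0],
  ],
)

```text
t: 39.1
tcp_pos: [0.4717, -0.0881, 0.0002]
ee_rot: [-1.188, 1.236, -1.236]
ft_force: [-2.6, 8.4, 19.3]
finger_gap: 0.0563
```

```bash
python3 go.py .47 -.092 .01 -2; python3 snap.py 26 250 120 350 210 8; python3 cupfit.py 26 .47 -.1 .04
```

```text
t 39.10 tcp [ 4.717e-01 -8.810e-02  2.000e-04] jaw -2.16 gap 0.0563 F [-2.6  8.4 19.3] j [-0.33  0.35  2.    0.    0.79 -0.3 ]
  -> shift [ 0.078 -0.197 -0.03 ] turn -0.016 alt 17.984
scene 113
top 0
n 113 cost 9.406389087851221e-05 foot [ 0.4668 -0.1597  0.0685] tilt 125.0 az 1.9 rim [ 0.469  -0.0941  0.0227]
```

View pics/s26.png

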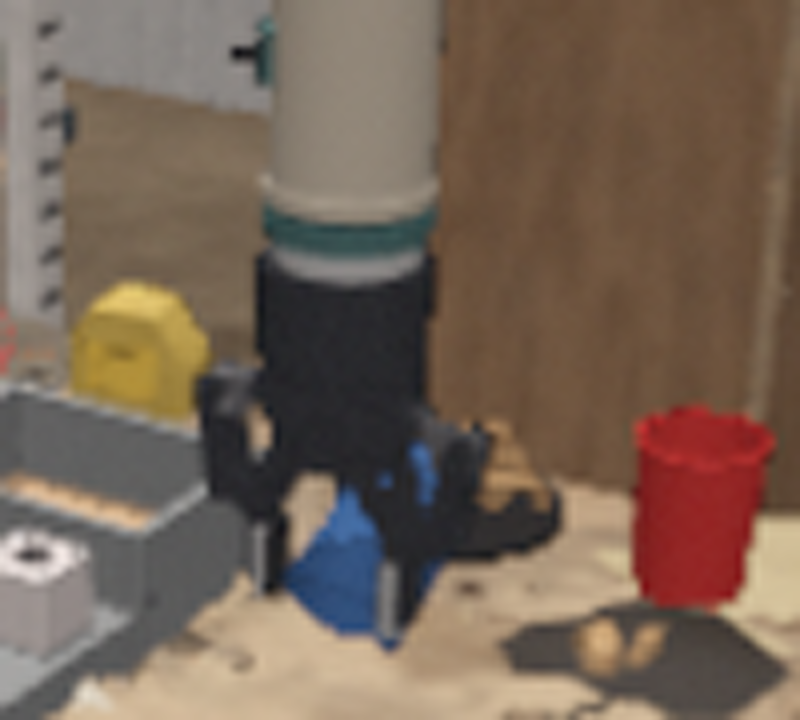

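Call:
play_rows(
  motion=[
    [0.15, 0, 0, 0],
    [0.3, 0, 0, 0],
    [0.45, -0.02, 0, 0],
    [0.6, -0.04, 0, 0],
    [0.75, -0.06, 0, 0],
  ],
)

```text
t: 39.83
tcp_pos: [0.4716, -0.119, 0.0041]
ee_rot: [-1.172, 1.246, -1.234]
ft_force: [7.2, 41.8, 25.2]
finger_gap: 0.0564
```

```bash
python3 go.py .47 -.092 .01 -2; python3 snap.py 27 250 120 350 210 8; python3 cupfit.py 27 .47 -.13 .04
```

```text
t 39.83 tcp [ 0.4716 -0.119   0.0041] jaw -2.62 gap 0.0564 F [ 7.2 41.8 25.2] j [-0.4   0.35  1.98  0.02  0.81 -0.37]
  -> shift [-0.539 -0.111 -0.057] turn -0.062 alt 17.938
scene 147
top 0
n 147 cost 8.521767430088354e-05 foot [ 0.4578 -0.2081  0.0257] tilt 86.5 az 7.1 rim [ 0.4677 -0.1289  0.0306]
```

View pics/s27.png

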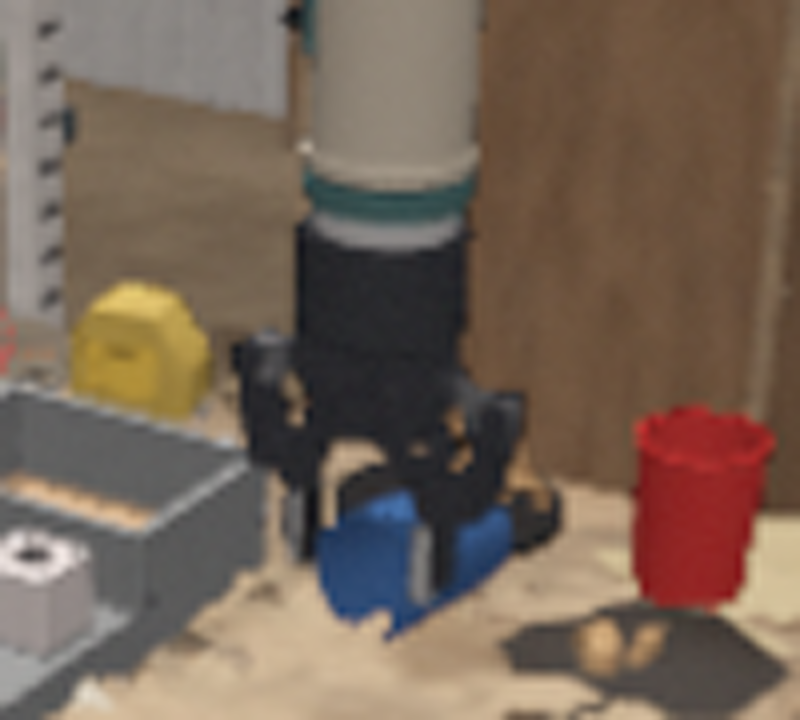

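Call:
play_rows(
  motion=[
    [-0.15, 0, 0, 0],
    [-0.25, 0, 0, 0],
    [-0.3, 0, 0, 0],
  ],
)

```text
t: 40.3
tcp_pos: [0.4721, -0.1132, 0.0037]
ee_rot: [-1.191, 1.23, -1.239]
ft_force: [-2.6, -1.6, 17.7]
finger_gap: 0.0561
```

Call:
play_rows(
  motion=[
    [0, 0, 0, 0],
    [0, 0, 0, 0],
    [0, 0, 0, 0],
    [0, -1.0, 0, 0],
    [0, -2.2, 0, 0],
  ],
  hand=1,
)

```text
t: 40.92
tcp_pos: [0.4688, -0.112, 0.1105]
ee_rot: [-1.194, 1.239, -1.233]
ft_force: [1.3, 0.1, -0.7]
finger_gap: 0.085
```

```bash
python3 snap.py 28 250 120 350 210 8; python3 go.py .47 -.17 .1 -2;  python3 cupfit.py 28 .47 -.16 .04
```

```text
t 41.02 tcp [ 0.4745 -0.1142  0.1163] jaw -2.06 gap 0.0849 F [ 2.1 -0.9 -0.7] j [-0.38  0.21  1.84 -0.    1.08 -0.34]
  -> shift [ 1.117  0.331 -0.055] turn -0.006 alt 17.994
scene 248
top 4
n 252 cost 0.000108067383091919 foot [ 0.4619 -0.1965  0.0279] tilt 88.4 az 7.8 rim [ 0.4728 -0.1173  0.0301]
```

View pics/s28.png

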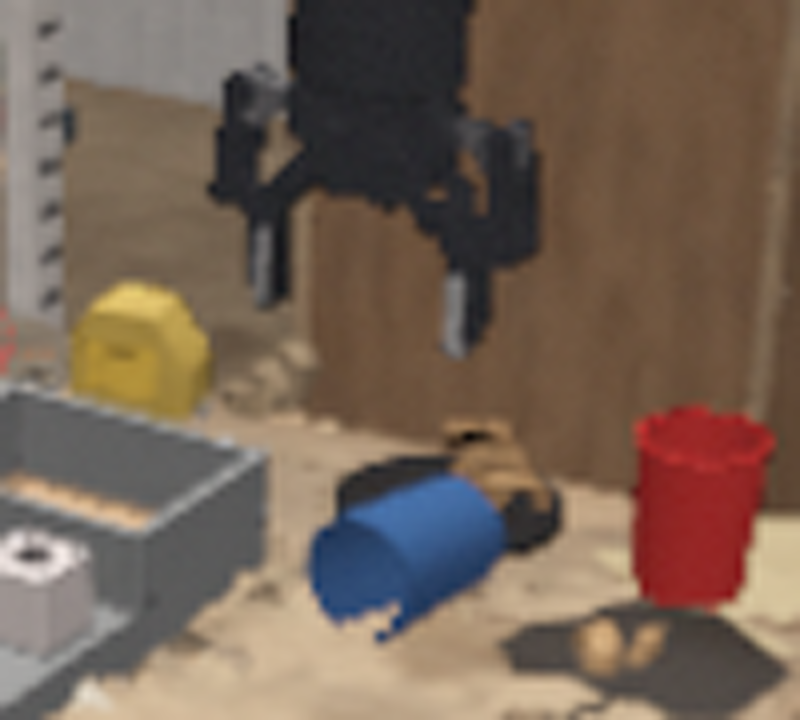

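```bash
python3 go.py .4685 -.152 .06 -7.8
```

```text
t 41.02 tcp [ 0.4745 -0.1142  0.1163] jaw -2.06 gap 0.0849 F [ 2.1 -0.9 -0.7] j [-0.38  0.21  1.84 -0.    1.08 -0.34]
  -> shift [ 0.755  1.129 -0.107] turn 0.574 alt -17.426
```

Call:
play_rows(
  motion=[
    [0.75, 0, -0.1, 0.57],
    [0.75, 0.6, -0.1, 0.57],
    [0.75, 1.4, -0.1, 0.57],
    [0.75, 2.1, -0.1, 0.57],
    [0.75, 2.2, -0.1, 0.57],
  ],
)

```text
t: 41.65
tcp_pos: [0.4611, -0.1486, -0.0019]
ee_rot: [-1.145, 1.314, -1.304]
ft_force: [-0.8, -0.3, -0.8]
finger_gap: 0.0856
```

Call:
play_rows(
  motion=[
    [0, 0, 0, 0],
    [0, 0, 0, 0],
    [0, 0, 0, 0],
    [0, 0, 0, 0],
  ],
  hand=-1,
)

```text
t: 42.15
tcp_pos: [0.4652, -0.1503, 0.0026]
ee_rot: [-1.14, 1.304, -1.311]
ft_force: [-0.5, 0.2, 5.9]
finger_gap: 0.0552
```

Call:
play_rows(
  motion=[
    [0, -0.4, 0, 0],
    [0, -1.2, 0, 0],
    [0, -2.2, 0, 0],
    [0, -2.8, 0, 0],
    [0, -2.8, 0, 0],
  ],
)

```text
t: 42.78
tcp_pos: [0.4655, -0.1505, 0.1438]
ee_rot: [-1.139, 1.302, -1.313]
ft_force: [-0.9, -0.3, -1.9]
finger_gap: 0.0551
```

```bash
python3 snap.py 29 250 90 350 190 7; python3 go.py .6138 -.22 .15 -2;  python3 cupfit.py 29 .4685 -.152 .16
```

```text
t 42.88 tcp [ 0.463  -0.1494  0.1405] jaw -7.75 gap 0.0551 F [-0.2 -0.6 -2.4] j [-0.46  0.19  1.79 -0.    1.15 -0.32]
  -> shift [ 0.993 -0.19   3.178] turn -0.575 alt 17.425
scene 226
top 101
n 327 cost 0.00016248207342604599 foot [ 0.4563 -0.1918  0.1638] tilt 83.7 az 9.1 rim [ 0.4689 -0.1133  0.1726]
```

View pics/s29.png

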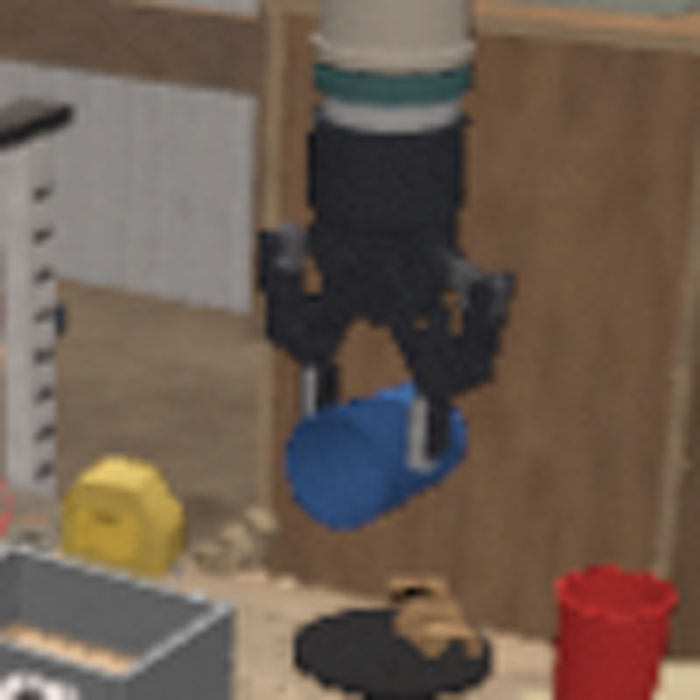

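```bash
python3 go.py .597 -.195 .12 -2
```

```text
t 42.88 tcp [ 0.463  -0.1494  0.1405] jaw -7.75 gap 0.0551 F [-0.2 -0.6 -2.4] j [-0.46  0.19  1.79 -0.    1.15 -0.32]
  -> shift [0.543 0.41  2.778] turn -0.575 alt 17.425
```

Call:
play_rows(
  motion=[
    [0.2, 0, 0.7, -0.2],
    [0.4, 0, 1.5, -0.4],
    [0.54, 0, 2.3, -0.57],
    [0.54, 0.2, 2.78, -0.57],
    [0.54, 0.4, 2.78, -0.57],
  ],
)

```text
t: 43.5
tcp_pos: [0.598, -0.195, 0.1177]
ee_rot: [-1.194, 1.238, -1.233]
ft_force: [-1.6, -0.6, -1.4]
finger_gap: 0.0555
```

```bash
python3 snap.py 30 230 90 330 190 7; python3 go.py .597 -.187 .067 -2;  python3 cupfit.py 30 .597 -.19 .14
```

```text
t 43.60 tcp [ 0.5948 -0.194   0.1173] jaw -2.05 gap 0.0553 F [-1.3 -0.4 -1.7] j [-0.43  0.41  1.52 -0.    1.21 -0.39]
  -> shift [-0.138  1.006  0.046] turn -0.005 alt 17.995
scene 190
top 111
n 301 cost 0.0001669184198217608 foot [ 0.594  -0.2399  0.1398] tilt 85.3 az 2.2 rim [ 0.597  -0.1602  0.1464]
```

View pics/s30.png

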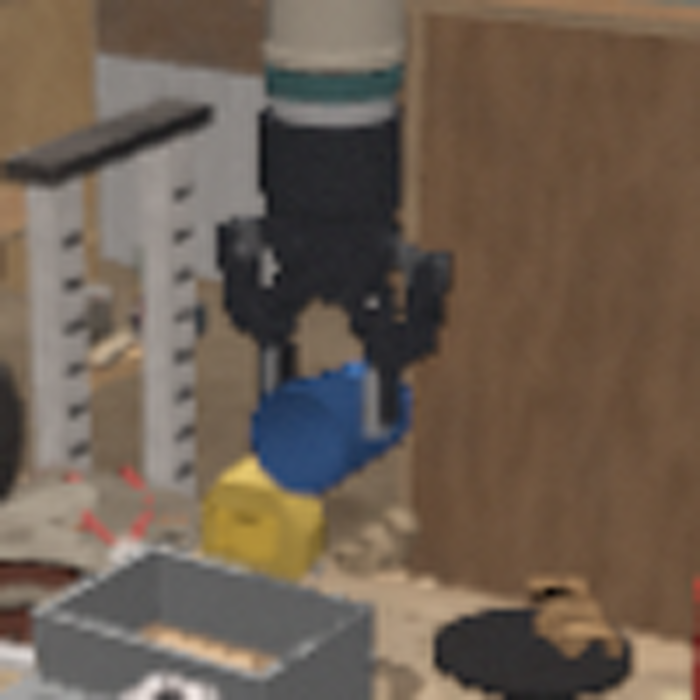

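Call:
play_rows(
  motion=[
    [-0.2, 0.4, 0.03, 0],
    [-0.2, 0.8, 0.03, 0],
    [-0.2, 0.98, 0.03, 0],
    [-0.12, 1.1, 0.03, 0],
    [-0.06, 1.17, 0.03, 0],
  ],
)

```text
t: 44.22
tcp_pos: [0.5984, -0.1928, 0.0638]
ee_rot: [-1.194, 1.235, -1.235]
ft_force: [-4.8, 0.2, 9.3]
finger_gap: 0.0545
```

```bash
python3 snap.py 31 230 90 330 190 7; python3 go.py .597 -.195 .0495 -2;  python3 cupfit.py 31 .597 -.19 .09
```

```text
t 44.33 tcp [ 0.5986 -0.1933  0.0638] jaw -2.06 gap 0.0543 F [-3.8 -0.3  6.1] j [-0.42  0.46  1.59 -0.    1.09 -0.39]
  -> shift [ 0.035  0.286 -0.03 ] turn -0.006 alt 17.994
scene 173
top 116
n 289 cost 0.00016966222242797727 foot [ 0.5969 -0.2326  0.0744] tilt 73.1 az 1.7 rim [ 0.5992 -0.1561  0.0976]
```

View pics/s31.png

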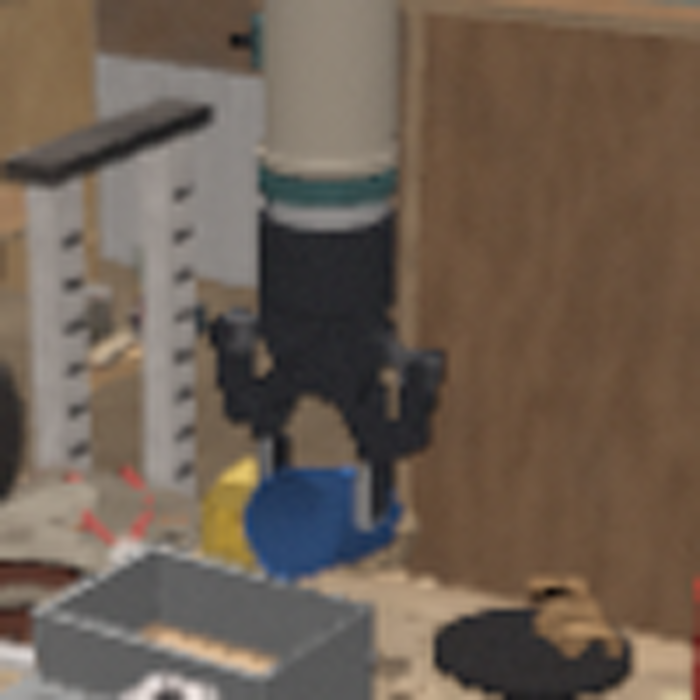

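Call:
play_rows(
  motion=[
    [0, 0.15, 0, 0],
    [0, 0.28, 0, 0],
    [0, 0.4, 0, 0],
    [0, 0.5, 0, 0],
    [0, 0.6, 0, 0],
  ],
)

```text
t: 44.95
tcp_pos: [0.6, -0.209, 0.0376]
ee_rot: [-1.213, 1.213, -1.254]
ft_force: [-11.0, -34.5, 11.6]
finger_gap: 0.0524
```

```bash
python3 snap.py 32 230 90 330 190 7; python3 go.py .597 -.195 .0286 -2;  python3 cupfit.py 32 .597 -.19 .06
```

```text
t 45.05 tcp [ 0.5999 -0.2092  0.037 ] jaw -1.68 gap 0.0522 F [ -9.5 -32.8  10. ] j [-0.43  0.49  1.62 -0.03  1.02 -0.39]
  -> shift [-0.287  0.159 -0.068] turn 0.032 alt -17.968
scene 151
top 91
n 242 cost 0.00011442727075108833 foot [ 0.6009 -0.2193  0.025 ] tilt 34.6 az -3.8 rim [ 0.5979 -0.1739  0.0908]
```

View pics/s32.png

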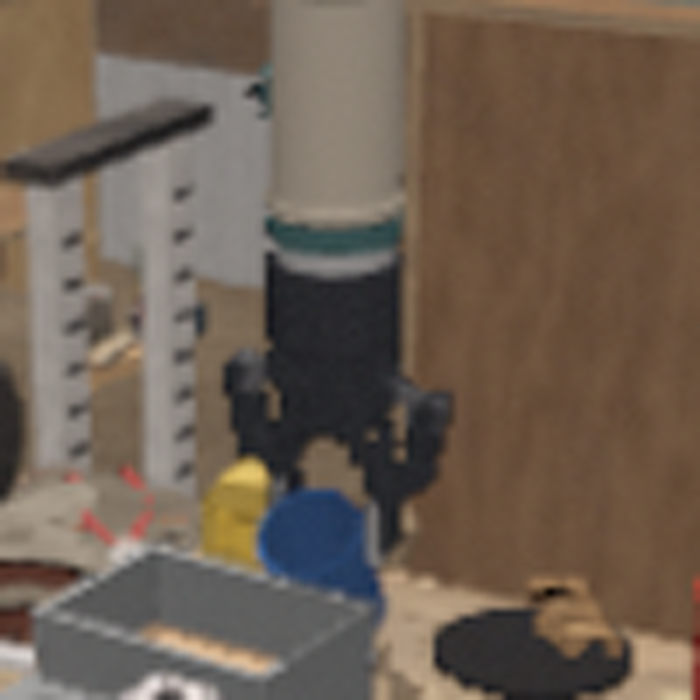

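Call:
play_rows(
  motion=[
    [0.2, -0.1, 0, 0],
    [0.3, -0.4, 0, 0],
    [0.3, -1.0, 0, 0],
    [0.3, -1.8, 0, 0],
    [0.3, -2.0, 0, 0],
  ],
)

```text
t: 45.68
tcp_pos: [0.6009, -0.2074, 0.1358]
ee_rot: [-1.189, 1.229, -1.24]
ft_force: [-0.2, 0.7, -0.7]
finger_gap: 0.0523
```

```bash
python3 snap.py 33 230 90 330 190 7; python3 go.py .4935 -.226 .12 -2;  python3 cupfit.py 33 .597 -.2 .17
```

```text
t 45.77 tcp [ 0.5996 -0.207   0.1336] jaw -2.03 gap 0.0522 F [ 0.2  0.8 -1.7] j [-0.44  0.41  1.49  0.    1.24 -0.41]
  -> shift [ 0.455  0.267 -2.107] turn -0.003 alt 17.997
scene 249
top 176
n 425 cost 0.0002191139030161826 foot [ 0.6004 -0.2218  0.121 ] tilt 35.8 az -0.2 rim [ 0.6002 -0.175   0.1858]
```

View pics/s33.png

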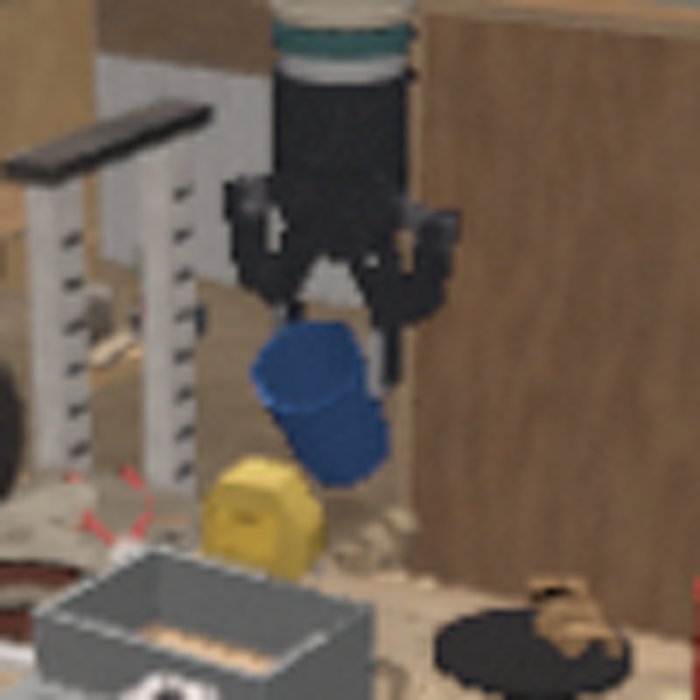

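```bash
python3 go.py .497 -.2325 .07 -2
```

```text
t 45.77 tcp [ 0.5996 -0.207   0.1336] jaw -2.03 gap 0.0522 F [ 0.2  0.8 -1.7] j [-0.44  0.41  1.49  0.    1.24 -0.41]
  -> shift [ 0.581  1.267 -2.035] turn -0.003 alt 17.997
```

Call:
play_rows(
  motion=[
    [0.1, 0, -0.6, 0],
    [0.3, 0.1, -1.3, 0],
    [0.58, 0.3, -2.03, 0],
    [0.58, 0.8, -2.03, 0],
    [0.58, 1.27, -2.03, 0],
  ],
)

```text
t: 46.4
tcp_pos: [0.4947, -0.2317, 0.0666]
ee_rot: [-1.192, 1.239, -1.234]
ft_force: [-0.3, -0.1, -1.5]
finger_gap: 0.052
```

Call:
play_rows(
  motion=[
    [0, 0.3, 0, 0],
    [0, 0.5, 0, 0],
    [0, 0.6, 0, 0],
    [0, 0.68, 0, 0],
    [0, 0.68, 0, 0],
  ],
)

```text
t: 47.02
tcp_pos: [0.496, -0.2328, 0.041]
ee_rot: [-1.194, 1.233, -1.236]
ft_force: [-11.1, 4.2, 41.9]
finger_gap: 0.0522
```

```bash
python3 snap.py 34 260 110 360 200 8; python3 go.py .497 -.2325 .035 -2;  python3 cupfit.py 34 .497 -.23 .06
```

```text
t 47.12 tcp [ 0.496  -0.2328  0.0411] jaw -1.98 gap 0.0522 F [-9.4  4.6 40.6] j [-0.56  0.38  1.81 -0.    0.95 -0.53]
  -> shift [-0.008  0.121  0.019] turn 0.002 alt -17.998
scene 242
top 195
n 437 cost 0.00022766358841731104 foot [ 0.4959 -0.2469  0.0264] tilt 35.5 az 0.1 rim [ 0.496  -0.2004  0.0915]
```

View pics/s34.png

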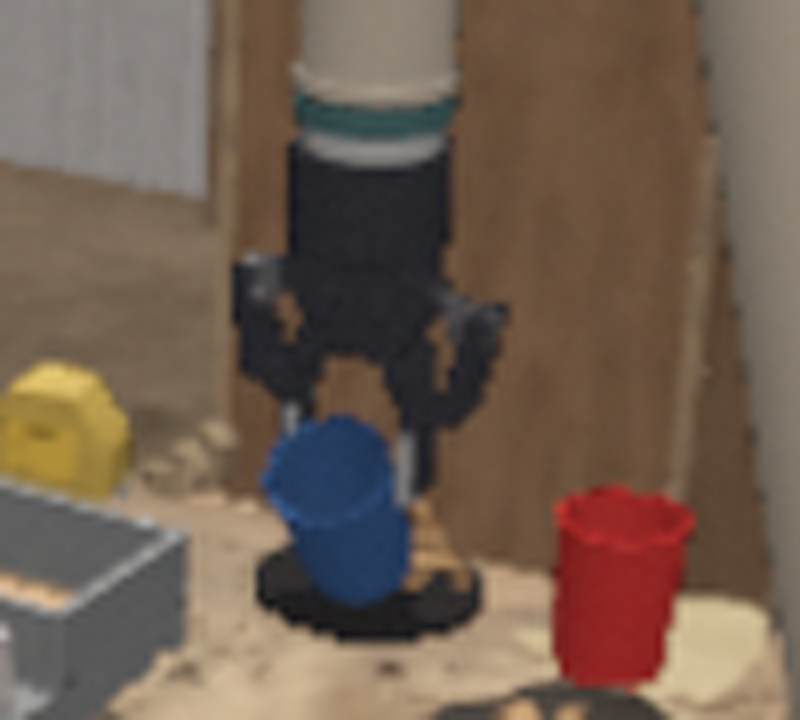

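Call:
play_rows(
  motion=[
    [0.1, -0.03, 0, 0],
    [0.2, -0.03, 0, 0],
    [0.3, -0.02, 0, 0],
    [0.4, 0, 0, 0],
    [0.48, 0.03, 0, 0],
  ],
)

```text
t: 47.75
tcp_pos: [0.4992, -0.26, 0.0382]
ee_rot: [-1.192, 1.225, -1.244]
ft_force: [-2.6, -2.4, 22.6]
finger_gap: 0.0491
```

```bash
python3 snap.py 35 260 110 360 200 8; python3 go.py .497 -.2565 .03 -2;  python3 cupfit.py 35 .497 -.24 .06
```

```text
t 47.85 tcp [ 0.4992 -0.2604  0.0381] jaw -2.01 gap 0.049 F [-2.5 -2.8 22.2] j [-0.6   0.4   1.78 -0.    0.95 -0.57]
  -> shift [-0.078  0.161 -0.047] turn -0.001 alt 17.999
scene 269
top 238
n 507 cost 0.0005153600832294305 foot [ 0.4975 -0.2513  0.0201] tilt 17.0 az 4.0 rim [ 0.4992 -0.2279  0.0966]
```

View pics/s35.png

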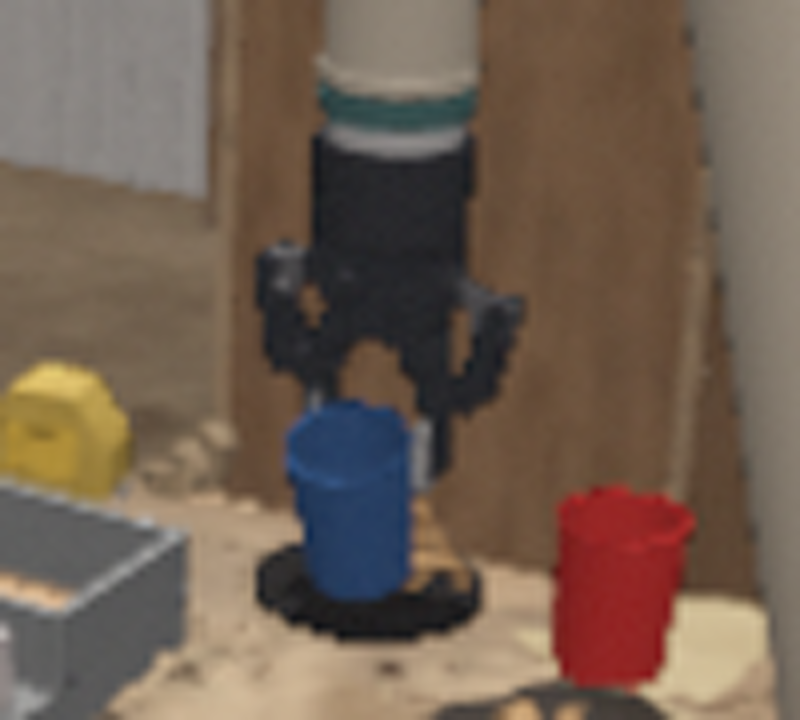

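Call:
play_rows(
  motion=[
    [0, 0, 0, 0],
    [0, 0, 0, 0],
    [0, 0, 0, 0],
    [0, 0, 0, 0],
    [0, 0, 0, 0],
  ],
  hand=0.4,
)

```text
t: 48.48
tcp_pos: [0.4963, -0.257, 0.0335]
ee_rot: [-1.191, 1.234, -1.237]
ft_force: [2.9, -1.5, 4.0]
finger_gap: 0.0596
```

```bash
python3 snap.py 36 260 110 360 200 8; python3 go.py .497 -.2565 .03 -2;  python3 cupfit.py 36 .497 -.24 .06
```

```text
t 48.58 tcp [ 0.4962 -0.2569  0.0335] jaw -2.06 gap 0.0597 F [ 2.8 -1.6  5. ] j [-0.6   0.4   1.79  0.    0.95 -0.57]
  -> shift [-0.009  0.069  0.015] turn -0.006 alt 17.994
scene 270
top 171
n 441 cost 0.0004532912289097952 foot [ 0.4982 -0.2536  0.018 ] tilt 10.5 az -10.4 rim [ 0.4956 -0.2393  0.0966]
```

View pics/s36.png

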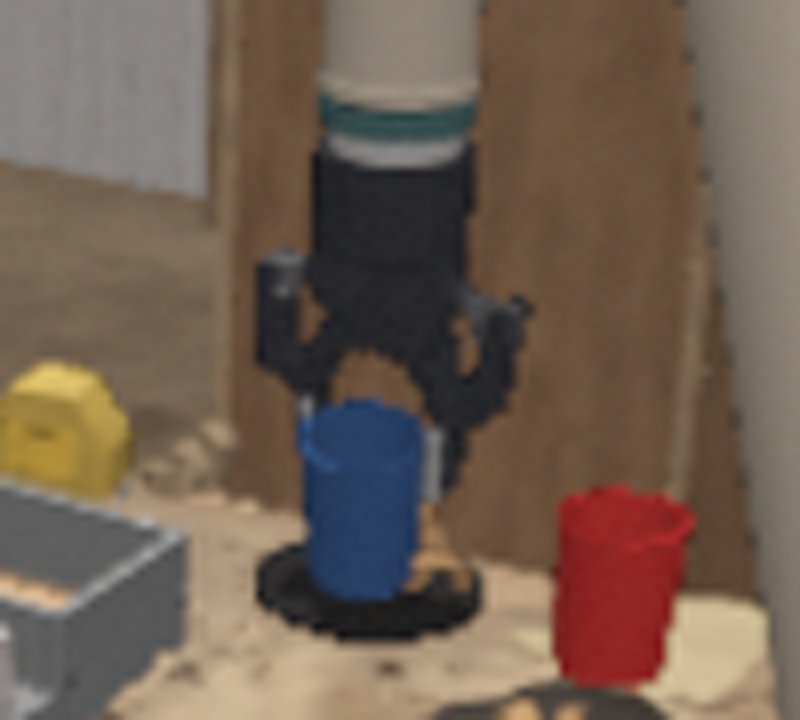

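Tilt fell to about 10°, and the cup still rests between the pads. Open fully.

Call:
play_rows(
  motion=[
    [0, 0, 0, 0],
    [0, 0, 0, 0],
    [0, 0, 0, 0],
    [0, 0, 0, 0],
    [0, 0, 0, 0],
  ],
  hand=1,
)

```text
t: 49.2
tcp_pos: [0.4953, -0.2564, 0.0332]
ee_rot: [-1.192, 1.236, -1.235]
ft_force: [-0.5, -0.7, -0.7]
finger_gap: 0.0855
```

```bash
python3 snap.py 37 260 110 360 200 8; python3 go.py .497 -.2565 .03 -2;  python3 cupfit.py 37 .497 -.24 .06
```

```text
t 49.30 tcp [ 0.4954 -0.2565  0.0332] jaw -2.05 gap 0.0853 F [-0.1  0.  -0. ] j [-0.6   0.4   1.79 -0.    0.95 -0.57]
  -> shift [-0.001  0.065  0.032] turn -0.005 alt 17.995
scene 267
top 93
n 360 cost 0.0003977042064993419 foot [ 0.4967 -0.2522  0.0135] tilt 2.9 az 104.8 rim [ 0.5006 -0.2532  0.0934]
```

View pics/s37.png

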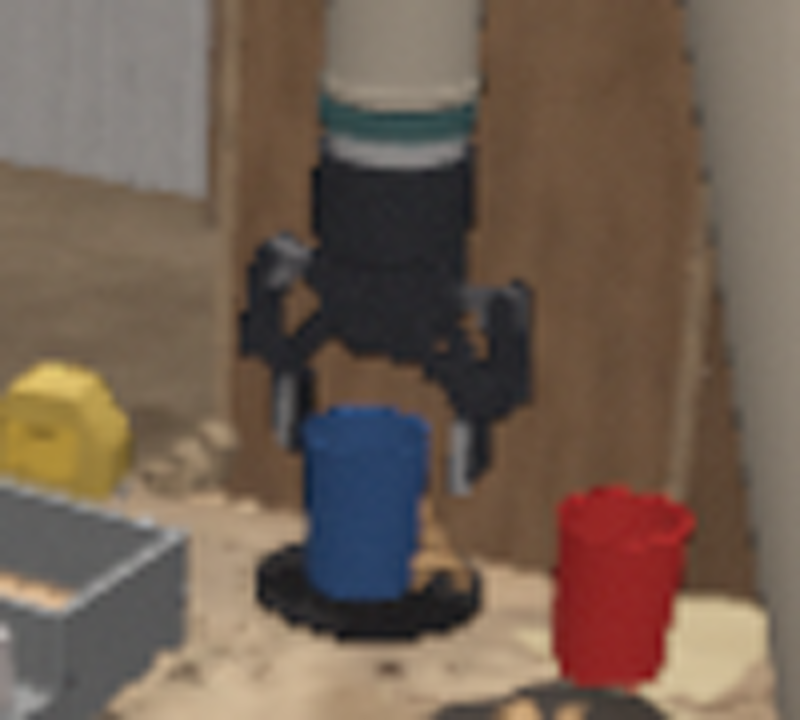

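Upright on the mat. Retreat straight up and to a spot where the arm blocks nothing.

Call:
play_rows(
  motion=[
    [0, -0.5, 0, 0],
    [0, -1.3, 0, 0],
    [0, -2.4, 0, 0],
    [0, -3.4, 0, 0],
    [0, -3.6, 0, 0],
  ],
)

```text
t: 49.92
tcp_pos: [0.4972, -0.2577, 0.2174]
ee_rot: [-1.19, 1.229, -1.242]
ft_force: [0.2, -0.2, -0.6]
finger_gap: 0.0858
```

Call:
play_rows(
  motion=[
    [1.2, 0, -1, 0],
    [2.4, 0, -2, 0],
    [3.6, 0, -3, 0],
    [4.5, 0, -3.6, 0],
    [5, 0, -4, 0],
  ],
)

```text
t: 50.55
tcp_pos: [0.2899, -0.4939, 0.212]
ee_rot: [-1.191, 1.237, -1.234]
ft_force: [-0.2, -1.4, -0.3]
finger_gap: 0.0855
```

```bash
python3 snap.py 38 180 100 340 220 5; python3 go.py .3 -.5 .2;  python3 cupfit.py 38 .497 -.25 .05; python3 -c "
import numpy as np,cv2
p=np.load('pics/top38.npz')['p']; cv2.imwrite('pics/t38.png',cv2.resize(p[140:260,225:385,::-1],None,fx=5,fy=5,interpolation=cv2.INTER_CUBIC))
from meas import run
run('38',dict(bush=(.583,.101,.03,.05,.075),sq=(.579,-.01,.03,.05,.075),blk=(.6646,.0868,.035,.05,.08),cup=(.497,-.252,.05,.075,.105)))"
```

```text
t 50.65 tcp [ 0.2869 -0.4976  0.2115] jaw -2.43 gap 0.0856 F [-0.2  0.  -1. ] j [-1.17  0.27  1.5  -0.    1.37 -1.12]
  -> shift [0.036 0.23  0.264] turn 0.0 alt 18.0
scene 268
top 185
n 453 cost 0.00046138795291486144 foot [ 0.4994 -0.2517  0.0138] tilt 0.7 az 187.1 rim [ 0.4993 -0.2528  0.0938]
top bush 149 med [0.5834 0.1018 0.0621] circ [0.5844 0.1016 0.0206] rect [585.  101.9] [37.3 40.5] 89.1
top sq 143 med [ 0.58   -0.0068  0.0622] circ [ 0.5787 -0.0074  0.0218] rect [579.3  -7.8] [34.4 35.4] 88.0
top blk 122 med [0.6672 0.0847 0.0628] circ [0.6671 0.0862 0.0197] rect [668.2  86.3] [34.6 31. ] 88.6
top cup 108 med [ 0.5014 -0.2593  0.0876] circ [ 0.5016 -0.2526  0.0301] rect [ 502.1 -252.8] [60.3 57.9] 89.0
scene bush 101 med [0.5779 0.1073 0.0601] circ [0.5812 0.1017 0.0214] rect [581.6 102.5] [39.5 43.8] 35.9
scene sq 88 med [ 0.5737 -0.004   0.0602] circ [ 0.5766 -0.0075  0.0233] rect [575.7  -9.5] [39.6 38.8] 88.0
scene blk 72 med [0.6608 0.0932 0.06  ] circ [0.6642 0.0889 0.0183] rect [665.5  88.1] [32.8 33.6] 5.5
scene cup 113 med [ 0.5002 -0.2499  0.0834] circ [ 0.5002 -0.2524  0.032 ] rect [ 499.9 -251.7] [58.1 66.2] 27.0
```

View pics/s38.png

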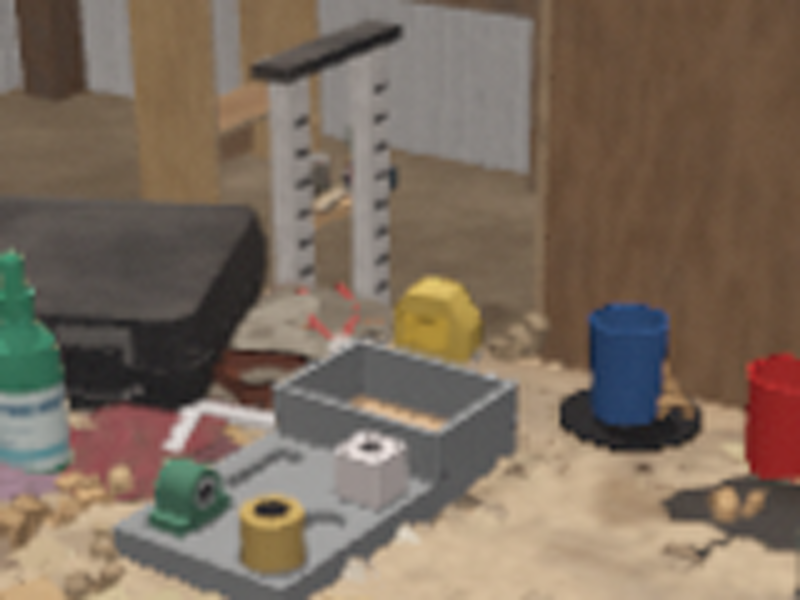

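View pics/t38.png

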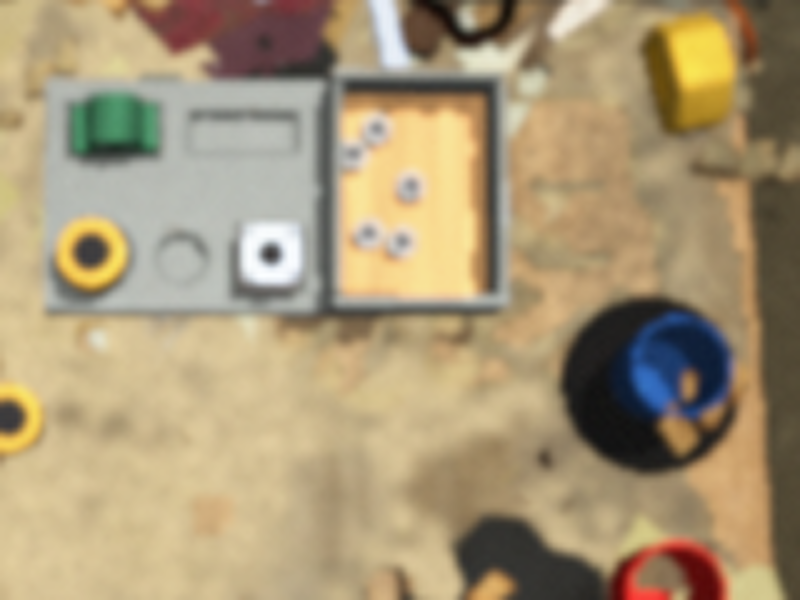

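```bash
python3 -c "
from station import job_done
print(job_done())"
```

```text
the job is handed in; nothing more can be done
None
```

I packed the kit tray and handed the job in at about 51 s; the system gave no verdict.

**Parts:** Only the bushing, the square and the block were on the bench. Each went into its own pocket. Of the two bushings I took the one nearer the base. The last pictures show all three standing in their pockets. The bushing and square tops measured about 62 mm high, as they should when fully down. I did not get a clean height for the block's top, but it pressed home on the pocket floor at the expected depth.

**Nuts:** The tool cannot tilt. I held the cup by its rim and tipped it against the bin's side wall until its axis was about 125–129° from vertical, mouth down over the bin. The last top picture shows five nuts lying inside the bin, and I saw no nuts anywhere else. The lifted cup read about 1.35 N against 1.18 N for an empty one, but that reading was noisy.

**Cup:** I laid it down, gripped it again, levered it up on the wall and released it on the mat. It measured about 0.7° off vertical, roughly 6 mm from my estimate of the mat's centre.

**What went wrong or disagreed:**
- **Rim grasps:** My first attempts to grip the cup by its rim failed. In one the fingers pinched the rim wall at about 85 N, but the cup was undamaged and stayed standing.
- **Gripper readings:** The jaw opening read 5–7% below the stated part sizes.
- **Cameras:** The two cameras disagreed by about 2–3 mm in places. In the last top picture the square sits about 2 mm from my pocket estimate, inside the 6 mm limit.

The tape measure was not touched, and I saw nothing get knocked.

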